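# Clamp a gear housing and gauge its guide tube

### The arm

A 7-joint arm with a two-finger parallel gripper is mounted at the origin on the work surface. World frame = base frame: x ahead of the robot, y to its left, z up, the work surface at z = 0. Lengths are in m, angles in rad, forces in N, time in s.
With the tool pointing down it reaches from about 0.425 to 0.95 m from the base axis. Payload 4.7 kg.
Tool frame: the origin (TCP) lies midway between the tips of the shut fingers; the grasp point (between the pads) lies ctrl.tcp_to_grasp behind it (ctrl.tcp_to_grasp is the distance from the TCP to the grasp point, in m); x points along the fingers, y is the direction in which the jaws open and shut, and the axes are right-handed (so a half turn about x gives the same grasp; the last joint's range is limited). The gripper opens to 87 mm and grips with 3 to 60 N. Pads are 19 mm wide; open, the fingers measure 117 mm over their backs; the gripper's body (75 mm by 190 mm) begins 51 mm behind the grasp point.
Start: joints at [1.309, 0.469, -0.049, 1.532, 0.024, 1.141, -0.082], TCP at [0.156, -0.657, 0.223] pointing down, gripper open.
Joint ranges: [-2.59, 2.59], [-0.33, 1.99], [-1.39, 1.29], [0.1, 2.45], [-1.04, 4.18], [0.21, 1.99], [-2.66, 2.66]. Speed limits (rad/s): [2.57, 2.57, 3.14, 3.14, 3.14, 3.14, 3.14].

### API

Orientations are given as a unit quaternion [w, x, y, z].
In Python, from bench import get_state, eyes, job, ctrl gives the robot as it stands. The module is installed in compiled form; this text tells all that it offers.
- The arm moves only by the tool jog_arm, never from a script. Its argument "series" is a list of rows, each an object with "gripper": the opening, from 0 (shut) to 1 (fully open); "travel": the shift along the world's x, y, z normalised to -1 to 1, where 1 is 50 cm, a list of three; "turn": the turn, a rotation vector about the world's x, y, z normalised to -1 to 1, where 1 is 45 degrees, a list of three. In form: [{"gripper": gripper, "travel": [dx, dy, dz], "turn": [wx, wy, wz]}, ...]. A call has 1 to 20 rows; each row shifts and turns the pose as measured when the row begins; what a row does not reach is not made up. A row lasts 1/8 s, in which the tool goes at most 62.5 mm and 10.7 degrees, less where a joint would pass 70% of its speed; a pose out of reach is approached as far as the arm can. A call with a number of a shift or a turn outside -1 to 1 is refused whole. A call with a gripper value outside its range is refused whole. The fingers move at their own pace and stop on an object; the grip force is fixed at half the most. Time passes only in rows, so rows that do not move let the fingers close. It gives the time, the measured TCP pose, the force and the opening at its end, in the units of the state.
- get_state(): the state, without advancing time (a new reading comes with each control period).
- eyes.capture(name): name is "side" or "top"; returns (picture, depth): 384x512x3 uint8, blue, green, red; 384x512 float32, m along the optical axis (not along the pixel's ray), 0 where there is no reading.
- eyes.calibration(name): a dict with "mtx" (3x3 intrinsics, pixels), "T" (4x4, takes a point from camera to world coordinates). Camera axes: x right, y up, looking along -z (the intrinsics and any distortion apply to the point x, -y, -z); pixel columns grow to the right and rows downward; lengths in m; the calibration is good to about 2 mm. A picture is of the moment at which its call begins. calibration takes no time and is no camera call.
- job.sign_off(): hands the job in, once; it reports no verdict.
The state is a dict: "clock": time; "joint_positions": joint angles; "joint_velocities": joint speeds; "tau": joint torques, N m; "position": TCP position; "tcp_rot": TCP orientation; "force": force on the tool from outside, world axes, zero at the start; "wrist_torque": the same for the moment, N m; "gripper_width": opening from 0.0 (shut) to 1.0 (fully open).
Only numpy, scipy, OpenCV 4.12 (cv2) and the standard library are available. Lean on these libraries where they do the work, as an engineer would, in place of code of your own. Each camera call takes 0.05 s, during which the arm holds its last target.

### The job

Turn the vise crank over the top until the moving jaw clamps the gear housing tight against the other jaw, then let go of the crank. Take the collared gauge rod from its cradle, push it into the housing's sloping guide tube until its collar stops on the tube's mouth, draw it right out again, and bring its tip to the reading point 45 mm in front of the camera's lens with the rod level. Finish while still holding the rod there, still and clear of everything else, with the housing still clamped and the other things on the bench left where they are.

Things in the scene. Friction and masses are not known exactly. Their poses are not given: they have to be found in the camera images.
- vise: Grey bench vise fixed to the bench, origin under the middle of its base (190 x 90 mm, bed 30 mm high). Its x axis is the screw: the fixed jaw is at +x (face at x = +30 mm, top 75 mm above the bench), the moving jaw at -x, the crank at the -x end. Its y axis is crosswise, z up.
- jaw: Moving jaw, 20 x 70 x 45 mm, origin at the foot of its clamping face (facing the vise's +x, on the bed 30 mm above the bench). It slides along the vise's x, 6.5 mm per radian of crank. With the housing pressed against both jaws it has moved 16 mm from crank 0.
- crank (a joint): Crank angle, rad, 0 to 2.85, growing as the vise closes: clockwise seen from the crank end (knob from the vise's +y side, over the top, to -y). The arm stands at 0.25 + this angle above the vise's +y. It starts at 0 to 0.4; the jaw bites at about 2.46. It takes about 3 N at the knob, sharply more once the jaw bites (turn on 0.1 to 0.2, at most 25 N), and stays put when let go.
- crank_hub (a point): Point on the crank's axis of rotation (50 mm above the bench), beside the middle of the knob; axes as the vise's.
- crank_knob (a point): Middle of the crank's black knob, a cylinder 15 mm thick and 44 mm long lying parallel to the vise's x, 50 mm from the crank axis. It spins freely on its own pin, so ignore its orientation about x. It can be pinched from above (fingers closing along the vise's y).
- housing: Aluminium gear housing standing loose on the vise bed between the jaws: a block 50 mm wide between the jaws (x), 70 mm in y (from -40 to +30 mm), 80 mm high, with a round steel flange and a stub shaft on top (to 104 mm). Origin under it, z up, about aligned with the vise; 0.8 kg.
- port: The housing's steel guide tube, 28 mm outside, 15 mm bore, 92 mm deep, sloping up 20 degrees out of the housing's +y side. Origin at the centre of its mouth (75 mm above the housing's underside, 55 mm to its +y side); z points out of the tube along its bore.
- gauge_grip (a point): Middle of the gauge rod's grip length, 42 mm behind the collar's front face, on the rod's axis: the place to grasp it. x axis points along the rod towards its tip, y crosswise. The handle is a square bar 16 x 16 mm from 6 to 86 mm behind the collar's front face. The rod weighs about 0.22 kg and balances about 15 mm behind the collar's front face.
- gauge: The steel gauge rod: a 10 mm round shank 85 mm long with a tapered tip, a round collar 26 mm across and 6 mm thick, then the square handle. Origin on the axis at the front face of the collar, x along the rod to the tip. It begins lying level, axis 45 mm above the bench, in the two notches of a black cradle; lift it straight up.
- gauge_tip (a point): The end of the shank, 85 mm from the collar's front face.
- cradle: Black rod cradle fixed to the bench, 150 x 46 mm, origin on the bench under the collar's front face, x as the lying rod. Its base is 12 mm thick; notched uprights 12 mm wide, topping out 49 mm above the bench, stand 74 mm behind and 41 mm ahead of the origin, so the handle is free between 6 and 68 mm behind.
- reader: White inspection camera on a post with a 100 mm square foot, fixed, 190 mm high; its black lens tube (40 mm across, axis level, 140 mm above the bench) looks along the reader's -x, towards the robot. Origin on the bench; lens face 51 mm from the origin along -x.
- reader_focus (a point): The reading point in the air: on the lens axis, 45 mm in front of the lens face, 140 mm above the bench. The gauge's tip must be held here, the rod level; it may come from any side.
- meter: Bystander: red hand-held sound meter with a black ball at one end, 200 x 52 x 26 mm; origin under its centre. Leave alone.
- ring_gear: Bystander: plain steel ring, 64 mm across, 16 mm high; origin under its centre. Leave alone.
- wrench: Bystander: steel wrench, 160 mm long; origin under its centre. Leave alone.
- tape: Bystander: roll of tape, 90 mm across, 24 mm high; origin under its centre. Leave alone.
- grease_jar: Bystander: white jar with steel cap, 56 mm across, 60 mm high; origin under its centre. Leave alone.
- plain_pin: Bystander: plain steel pin 12 mm thick and 90 mm long, with a small head at one end and no collar (not the gauge rod); origin under its centre. Leave alone.
Things that resemble listed ones, but are neither listed nor needed, are in the scene too. Leave any red look-alike of the reader alone. Several things have the shape of the gauge; the one meant has the colours described above.

How it is judged:
By the outcome, as a careful person would: the job done as asked, in the order asked, and still so for the second after the job is handed in, while the arm keeps its last pose, push and grip.
It also fails if it takes over 67 s, if anything falls off the work surface, if the arm or the gripper's body presses on something with over 40 N, if the wrist force passes 120 N, or if a joint passes its speed limit or range.

## Working session

There is one attempt and no reset: what is moved stays moved. The work goes in short steps, Python scripts to look and compute and a tool call to move; the robot and the scene stay as the last step left them, time stands still between calls to the robot, and variables do not carry over. Pictures are saved under pics/ and viewed, and the job is handed in when it is done.

Besides the shell and the picture viewer there is one more tool, called after "Request:" by a JSON object that holds its "api" and its "payload". jog_arm: Moves the arm, as the interface text tells. Its arguments: {"type":"object","properties":{"series":{"type":"array"}},"required":["series"]}

```bash
mkdir -p pics
python3 - <<'E'
from bench import get_state, eyes, job, ctrl
import cv2,numpy as np
s=get_state()
print(s, ctrl.tcp_to_grasp)
for n in ("side","top"):
    p,d=eyes.capture(n); cv2.imwrite(f"pics/{n}0.png",p); np.save(f"pics/{n}0.npy",d); c=eyes.calibration(n); print(n,c)
E
```

```text
{'clock': 0.0, 'joint_positions': array([ 1.30912827,  0.46942237, -0.0486166 ,  1.53370489,  0.02412892,
        1.14095815, -0.08230464]), 'joint_velocities': array([-1.35899605e-03,  2.45888849e-04,  7.83665930e-04, -1.40125267e-03,
       -1.45254626e-04,  1.89253231e-06, -7.27973561e-04]), 'tau': array([ 1.08522945e-04, -5.07976305e+01, -8.03515571e-02, -2.36152053e+01,
       -6.13039825e-02,  3.79115785e-02,  1.88084191e-04]), 'position': array([ 0.15558151, -0.65621406,  0.22150771]), 'tcp_rot': array([-0.08146573, -0.70221232, -0.08279593,  0.70242866]), 'force': array([0.09957065, 0.43010975, 0.32692136]), 'wrist_torque': array([ 0.00764045,  0.02673707, -0.0567336 ]), 'gripper_width': 0.9996522537674923} 0.0187
side {'mtx': array([[461.32373044,   0.        , 259.03182257],
       [  0.        , 461.32373044, 194.44715529],
       [  0.        ,   0.        ,   1.        ]]), 'T': array([[-0.8230069 ,  0.31750605, -0.47100908, -0.07070609],
       [-0.56781077, -0.43674061,  0.69774535,  0.95596642],
       [ 0.01582958,  0.84169327,  0.53972388,  0.82969573],
       [ 0.        ,  0.        ,  0.        ,  1.        ]])}
top {'mtx': array([[431.78923883,   0.        , 253.93973117],
       [  0.        , 431.78923883, 194.50831094],
       [  0.        ,   0.        ,   1.        ]]), 'T': array([[-8.92356635e-05,  9.92226012e-01, -1.24448920e-01,
         3.71003325e-01],
       [-9.99999385e-01, -2.26165592e-04, -1.08616269e-03,
         6.73558967e-02],
       [-1.10586494e-03,  1.24448747e-01,  9.92225421e-01,
         1.53295763e+00],
       [ 0.00000000e+00,  0.00000000e+00,  0.00000000e+00,
         1.00000000e+00]])}
```

Run:
```python
import cv2
for n in ("side","top"):
    p=cv2.imread(f"pics/{n}0.png"); cv2.imwrite(f"pics/{n}0b.png",cv2.resize(p,(800,600),interpolation=cv2.INTER_CUBIC))
```

```text
(no output)
```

View pics/side0b.png

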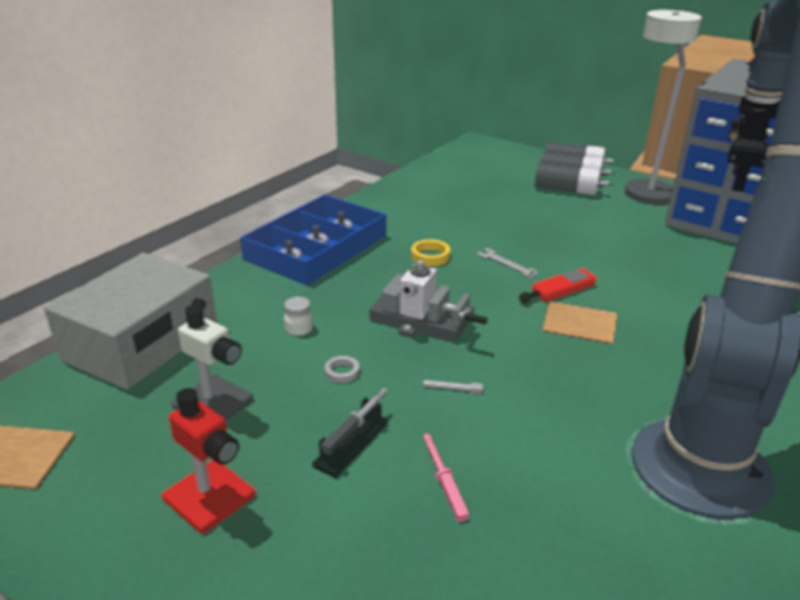

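View pics/top0b.png

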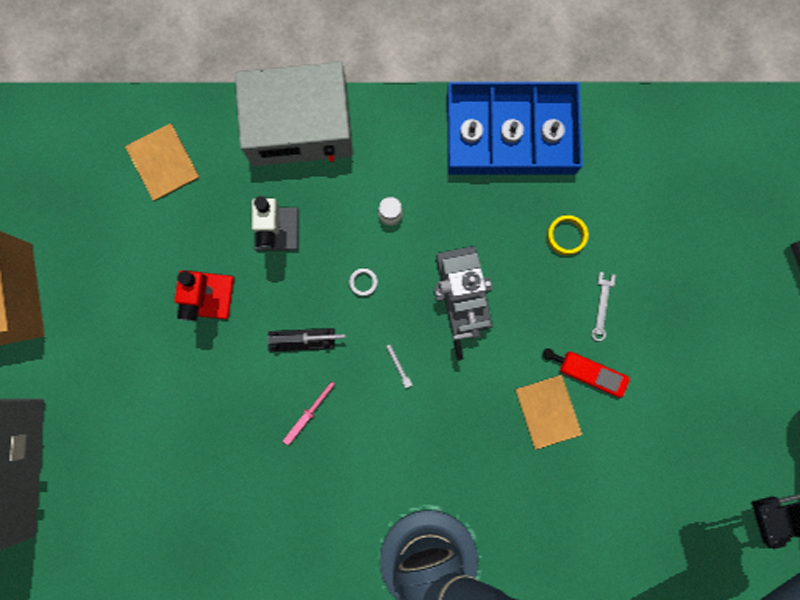

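```bash
cat > h.py <<'E'
import cv2,numpy as np
from bench import get_state, eyes, job, ctrl
C={n:eyes.calibration(n) for n in("side","top")}
def ray(n,u,v):
    K=C[n]["mtx"];T=C[n]["T"]
    d=np.array([(u-K[0,2])/K[0,0],-(v-K[1,2])/K[1,1],-1.])
    return T[:3,3],T[:3,:3]@d
def pz(n,u,v,z):
    o,d=ray(n,u,v);return o+d*(z-o[2])/d[2]
def pd(n,u,v,D):
    o,d=ray(n,u,v);return o+d*D
def proj(n,p):
    T=C[n]["T"];K=C[n]["mtx"];q=T[:3,:3].T@(np.asarray(p,float)-T[:3,3]);return np.array([K[0,2]+K[0,0]*q[0]/-q[2],K[1,2]-K[1,1]*q[1]/-q[2]])
def tri(a,b):
    o1,d1=ray("side",*a);o2,d2=ray("top",*b)
    A=np.stack([d1,-d2],1);t=np.linalg.lstsq(A,o2-o1,rcond=None)[0]
    p,q=o1+t[0]*d1,o2+t[1]*d2
    return (p+q)/2,np.linalg.norm(p-q)
def cloud(n,D):
    h,w=D.shape;U,V=np.meshgrid(np.arange(w),np.arange(h))
    K=C[n]["mtx"];T=C[n]["T"]
    P=np.stack([(U-K[0,2])/K[0,0]*D,-(V-K[1,2])/K[1,1]*D,-D],-1)
    return P@T[:3,:3].T+T[:3,3]
def crop(n,img,u0,v0,u1,v1,s,out):
    c=cv2.resize(img[v0:v1,u0:u1],None,fx=s,fy=s,interpolation=cv2.INTER_CUBIC)
    for u in range((u0+9)//10*10,u1,10):
        cv2.putText(c,str(u),(int((u-u0+.5)*s),10),0,.35,(0,255,255),1);cv2.line(c,(int((u-u0+.5)*s),12),(int((u-u0+.5)*s),18),(0,255,255),1)
    for v in range((v0+9)//10*10,v1,10):
        cv2.putText(c,str(v),(0,int((v-v0+.5)*s)+4),0,.35,(0,255,255),1);cv2.line(c,(24,int((v-v0+.5)*s)),(30,int((v-v0+.5)*s)),(0,255,255),1)
    cv2.imwrite(out,c)
E
python3 - <<'E'
from h import *
t=cv2.imread("pics/top0.png");s=cv2.imread("pics/side0.png")
crop("top",t,270,150,325,235,7,"pics/c1.png")
crop("side",s,230,160,320,225,8,"pics/c2.png")
crop("top",t,165,200,225,228,13,"pics/c3.png")
crop("side",s,195,240,255,307,8,"pics/c4.png")
a=cv2.imread("pics/c1.png");b=cv2.imread("pics/c2.png")
E
```

```text
(no output)
```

View pics/c1.png

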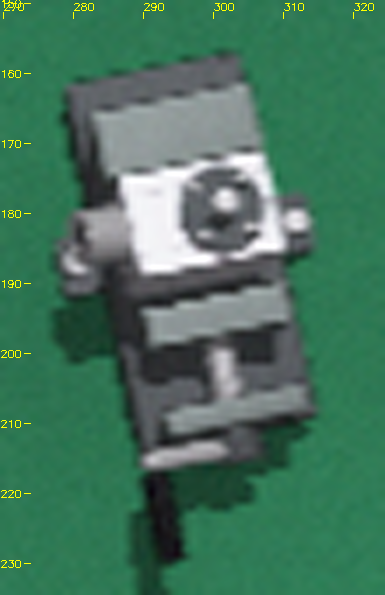

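View pics/c2.png

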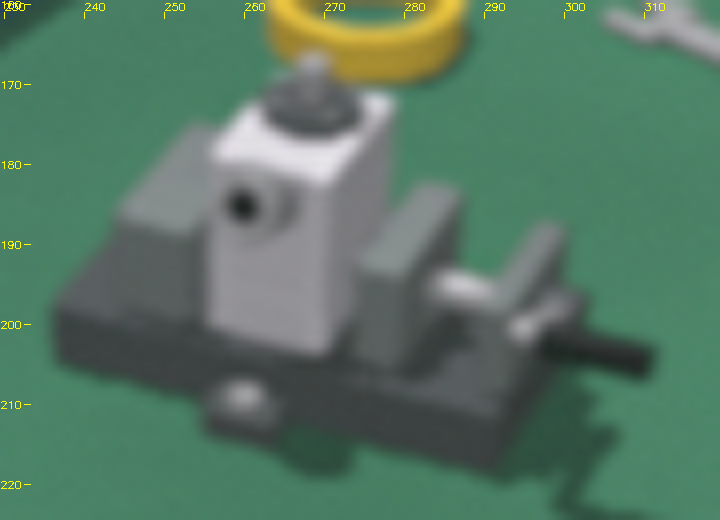

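View pics/c3.png

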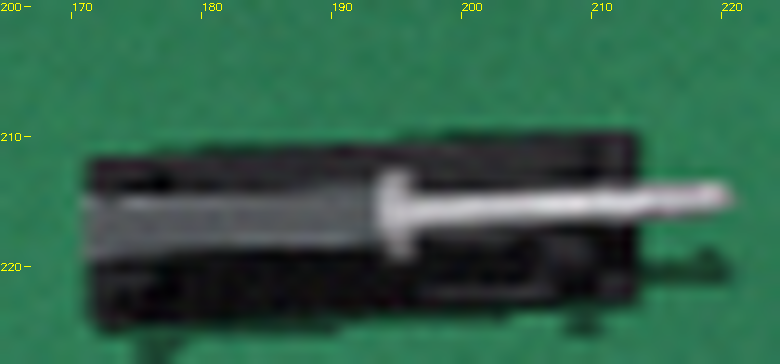

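View pics/c4.png

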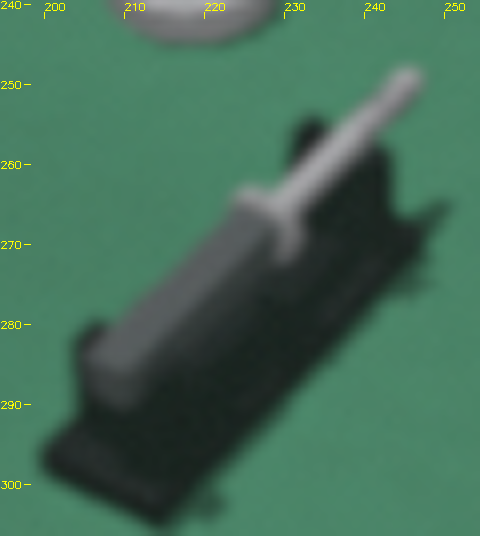

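Run:
```python
from h import *
np.set_printoptions(precision=4,suppress=True)
D=np.load("pics/top0.npy");P=cloud("top",D)
Ds=np.load("pics/side0.npy");Q=cloud("side",Ds)
for n,c in (("top",P),("side",Q)):
    m=(abs(c[...,2])<.02); print(n,"table z",np.median(c[...,2][m]),c[...,2][m].std())
t=lambda X,Y:(270+X/7-.5,150+Y/7-.5)
def show(name,pts,z):
    print(name); 
    for p in pts:
        u,v=t(*p); print("  ",np.round((u,v),1),pz("top",u,v,z)[:2])
show("fixed",[(107,175),(268,150),(91,112),(247,85)],.075)
show("moving",[(143,308),(283,282),(152,347),(290,318)],.075)
show("hous",[(117,178),(265,152),(287,250),(140,277)],.110)
# interior depth samples
for nm,(u,v) in dict(fj=(294,167),mj=(301,195),hous=(290,176),hous2=(305,186),knob=(293,224)).items():
    print(nm,P[v,u])
for nm,(u,v) in dict(tubeface=(262,184),knob=(304,203),htop=(262,178)).items(): print(nm,Q[v,u])
```

```text
top table z 0.0005743695276252403 0.00412205274485492
side table z 0.0005893192037052519 0.00447525370661191
fixed
   [284.8 174.5] [ 0.6229 -0.0366]
   [307.8 170.9] [ 0.6352 -0.1155]
   [282.5 165.5] [ 0.6542 -0.0291]
   [304.8 161.6] [ 0.6676 -0.1057]
moving
   [289.9 193.5] [ 0.5573 -0.0535]
   [309.9 189.8] [ 0.57   -0.1218]
   [291.2 199.1] [ 0.5382 -0.0577]
   [310.9 194.9] [ 0.5524 -0.1249]
hous
   [286.2 174.9] [ 0.6154 -0.0389]
   [307.4 171.2] [ 0.6279 -0.1097]
   [310.5 185.2] [ 0.5806 -0.1194]
   [289.5 189.1] [ 0.5677 -0.0494]
fj [ 0.6489 -0.0684  0.0753]
mj [ 0.5525 -0.0915  0.0722]
hous [ 0.6114 -0.0513  0.1118]
hous2 [ 0.5775 -0.1006  0.1136]
knob [ 0.4535 -0.0628  0.0756]
tubeface [ 0.5832 -0.0275  0.1099]
knob [ 0.4523 -0.0563  0.0772]
htop [ 0.6026 -0.056   0.1104]
```

```bash
cat > fit.py <<'E'
from h import *
from scipy.optimize import minimize
def Rz(a):
    c,s=np.cos(a),np.sin(a);return np.array([[c,-s,0],[s,c,0],[0,0,1]])
def pose(x,y,yaw,z=0):
    T=np.eye(4);T[:3,:3]=Rz(yaw);T[:3,3]=[x,y,z];return T
def boxhit(o,d,T,lo,hi):
    R=T[:3,:3];ol=R.T@(o-T[:3,3]);dl=d@R
    with np.errstate(all='ignore'):
        a=(np.array(lo)-ol)/dl;b=(np.array(hi)-ol)/dl
    n=np.minimum(a,b).max(-1);f=np.maximum(a,b).min(-1)
    return np.where((n<f)&(n>0),n,np.inf)
def cylhit(o,d,T,r,h):  # axis local z, 0..h? h=(lo,hi)
    R=T[:3,:3];ol=R.T@(o-T[:3,3]);dl=d@R
    A=dl[:,0]**2+dl[:,1]**2;B=ol[0]*dl[:,0]+ol[1]*dl[:,1];c=ol[0]**2+ol[1]**2-r*r
    disc=B*B-A*c;ok=disc>0;s=np.sqrt(np.where(ok,disc,0))
    with np.errstate(all='ignore'):
        n1=(-B-s)/A;f1=(-B+s)/A
        a=(h[0]-ol[2])/dl[:,2];b=(h[1]-ol[2])/dl[:,2]
    n=np.maximum(n1,np.minimum(a,b));f=np.minimum(f1,np.maximum(a,b))
    return np.where(ok&(n<f)&(n>0),n,np.inf)
def frame(z,x0=(1,0,0)):
    z=np.array(z,float);z/=np.linalg.norm(z);x=np.array(x0,float);x-=z*(x@z);x/=np.linalg.norm(x)
    return np.stack([x,np.cross(z,x),z],1)
def mk(R,t):
    T=np.eye(4);T[:3,:3]=R;T[:3,3]=t;return T
def rays(n,u0,v0,u1,v1):
    U,V=np.meshgrid(np.arange(u0,u1),np.arange(v0,v1));K=C[n]["mtx"];T=C[n]["T"]
    d=np.stack([(U-K[0,2])/K[0,0],-(V-K[1,2])/K[1,1],-np.ones(U.shape)],-1).reshape(-1,3)@T[:3,:3].T
    return T[:3,3],d
def vise_prims(p):
    x,y,yaw,cr,hx,hy,hyaw=p
    V=pose(x,y,yaw);jf=-.036+.0065*cr
    H=V@pose(hx,hy,hyaw,.03)
    t=np.radians(20);port=H@mk(frame([0,np.cos(t),np.sin(t)]),[0,.055,.075])
    a=.25+cr
    pr=[('b',V,(-.095,-.045,0),(.095,.045,.03)),('b',V,(.03,-.04,.03),(.062,.04,.075)),
     ('b',V,(jf-.02,-.035,.03),(jf,.035,.075)),('b',H,(-.025,-.04,0),(.025,.03,.08)),
     ('c',H,.021,(.08,.09)),('c',H,.006,(.08,.104)),('c',port,.014,(-.05,0))]
    return pr
def depth(o,d,pr):
    t=-o[2]/d[:,2]
    for q in pr:
        t=np.minimum(t,boxhit(o,d,*q[1:]) if q[0]=='b' else cylhit(o,d,*q[1:]))
    return t
def cost_fn(prim,views,data,delta=.006):
    R=[]
    for n,box in views:
        o,d=rays(n,*box);u0,v0,u1,v1=box
        R.append((o,d,data[n][v0:v1,u0:u1].reshape(-1)))
    def f(p):
        pr=prim(p);s=0
        for o,d,D in R:
            m=D>0;e=depth(o,d,pr)[m]-D[m];s+=np.mean(np.minimum((e/delta)**2,9))
        return s
    return f
def nm(f,p0,step):
    p=np.array(p0,float)
    for k in range(3):
        S=np.vstack([p]+[p+np.eye(len(p))[i]*step[i]*(1 if k%2==0 else -.6) for i in range(len(p))])
        r=minimize(f,p,method='Nelder-Mead',options=dict(initial_simplex=S,maxiter=1500,xatol=1e-5,fatol=1e-6));p=r.x
    return p,r.fun
E
cat > v1.py <<'E'
from fit import *
np.set_printoptions(precision=4,suppress=True)
D={n:np.load(f"pics/{n}0.npy") for n in("top","side")}
vw=[("top",(268,150,322,222)),("side",(228,160,298,222))]
p0=[.585,-.083,.18,.2,.003,0,0]
st=[.006,.006,.05,.3,.004,.004,.03]
for vs in (vw,vw[:1],vw[1:]):
    f=cost_fn(vise_prims,vs,D); p,c=nm(f,p0,st);print(p,c,f(p0))
E
python3 v1.py
```

```text
[ 0.5971 -0.0799  0.1992  0.2904  0.0014  0.004  -0.0048] 2.5928420073635428 4.630866031087347
[ 0.5991 -0.0792  0.199   0.0136 -0.0006  0.0065 -0.0004] 1.1721915389368955 2.344440377701164
[ 0.595  -0.0828  0.2078  0.5205  0.0028  0.0039 -0.0214] 1.222424667115867 2.2864256533861833
```

```bash
cat > ov.py <<'E'
from fit import *
def draw(n,img,pr,u0,v0,u1,v1,s,out):
    c=cv2.resize(img[v0:v1,u0:u1],None,fx=s,fy=s,interpolation=cv2.INTER_CUBIC)
    pt=lambda q:tuple(((proj(n,q)-[u0,v0]+.5)*s).astype(int).tolist())
    for q in pr:
        T=q[1];w=lambda l:(T@np.r_[l,1])[:3]
        if q[0]=='b':
            lo,hi=q[2],q[3]
            cs=[np.array([(lo,hi)[i][0],(lo,hi)[j][1],(lo,hi)[k][2]]) for i in(0,1) for j in(0,1) for k in(0,1)]
            for a in range(8):
                for b in range(a):
                    if bin(a^b).count('1')==1: cv2.line(c,pt(w(cs[a])),pt(w(cs[b])),(0,0,255),1,cv2.LINE_AA)
        else:
            for h in q[3]:
                L=[pt(w([q[2]*np.cos(a),q[2]*np.sin(a),h])) for a in np.linspace(0,6.283,25)]
                cv2.polylines(c,[np.array(L)],True,(255,0,255),1,cv2.LINE_AA)
    cv2.imwrite(out,c)
E
python3 - <<'E'
from ov import *
p=[ 0.5971,-0.0799,0.1992,0.2904,0.0014,0.004,-0.0048]
pr=vise_prims(p)
draw("top",cv2.imread("pics/top0.png"),pr,268,150,322,235,7,"pics/o1.png")
draw("side",cv2.imread("pics/side0.png"),pr,228,160,318,225,8,"pics/o2.png")
print(tri((230+600/8-.5,160+350/8-.5),(270+163/7-.5,150+517/7-.5)))
E
```

```text
(array([ 0.45503543, -0.06284165,  0.07184309]), np.float64(0.00195799792476549))
```

View pics/o1.png

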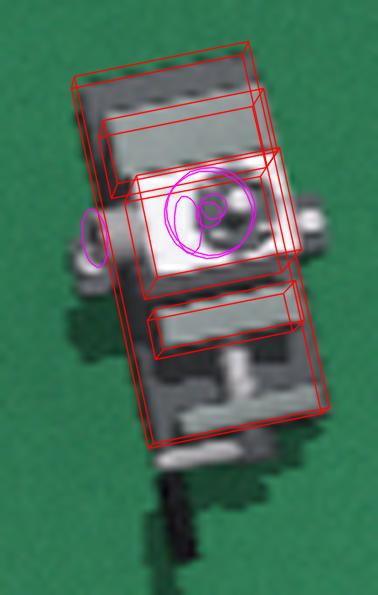

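View pics/o2.png

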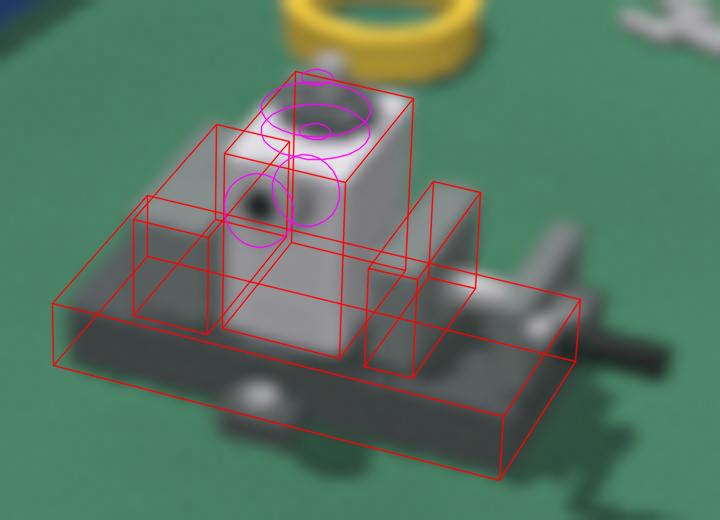

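```bash
cat > edge.py <<'E'
from fit import *
def gradmaps(img,sig):
    g=cv2.GaussianBlur(img.astype(np.float32),(0,0),sig) if sig>0 else img.astype(np.float32)
    gx=np.stack([cv2.Scharr(g[...,i],cv2.CV_32F,1,0) for i in range(3)],-1);gy=np.stack([cv2.Scharr(g[...,i],cv2.CV_32F,0,1) for i in range(3)],-1)
    return gx,gy
def projm(n,P):
    T=C[n]["T"];K=C[n]["mtx"];q=(P-T[:3,3])@T[:3,:3];return np.stack([K[0,2]-K[0,0]*q[:,0]/q[:,2],K[1,2]+K[1,1]*q[:,1]/q[:,2]],1)
def score(n,segs,G,N=40):
    gx,gy=G;s=0
    for a,b in segs:
        t=np.linspace(.06,.94,N)[:,None];P=projm(n,a*(1-t)+b*t).astype(np.float32)
        d=P[-1]-P[0];L=np.linalg.norm(d);nrm=np.array([-d[1],d[0]])/L
        ax=np.stack([cv2.remap(gx[...,i],P[:,0],P[:,1],cv2.INTER_LINEAR) for i in range(3)],-1)
        ay=np.stack([cv2.remap(gy[...,i],P[:,0],P[:,1],cv2.INTER_LINEAR) for i in range(3)],-1)
        m=np.linalg.norm(ax*nrm[0]+ay*nrm[1],axis=-1)
        s+=np.sqrt(m+1).mean()*min(L,15)
    return s
def W(T,l): return (T@np.r_[l,1])[:3]
def vsegs(p):
    x,y,yaw,cr,hx,hy,hyaw,w,th=p
    V=pose(x,y,yaw);jf=-.036+.0065*cr;H=V@pose(hx,hy,hyaw,.03)
    S={"top":[],"side":[]}
    def e(T,a,b,v):
        for n in v: S[n].append((W(T,a),W(T,b)))
    TS=("top","side");T_=("top",);S_=("side",)
    # base
    e(V,(.095,-.045,.03),(.095,.045,.03),T_); e(V,(-.095,-.045,0),(.095,-.045,0),()); e(V,(-.095,-.045,.03),(-.04,-.045,.03),T_)
    e(V,(-.095,.045,0),(.095,.045,0),S_); e(V,(.095,.045,0),(.095,.045,.03),S_); e(V,(.095,.045,.03),(.095,-.02,.03),S_); e(V,(-.095,.045,0),(-.095,.045,.03),S_)
    # fixed jaw
    e(V,(.03+th,-w,.075),(.03+th,w,.075),TS); e(V,(.03+th,w,.075),(.03,w,.075),TS); e(V,(.03+th,-w,.075),(.03,-w,.075),T_)
    e(V,(.03+th,w,.03),(.03+th,w,.075),S_)
    # jaw
    for a,b in (((jf,-.035),(jf,.035)),((jf,.035),(jf-.02,.035)),((jf-.02,.035),(jf-.02,-.035)),((jf-.02,-.035),(jf,-.035))):
        e(V,(*a,.075),(*b,.075),TS)
    e(V,(jf-.02,.035,.03),(jf-.02,.035,.075),S_);e(V,(jf,.035,.03),(jf,.035,.075),S_)
    # housing
    c=[(-.025,-.04),(.025,-.04),(.025,.03),(-.025,.03)]
    for i in range(4): e(H,(*c[i],.08),(*c[(i+1)%4],.08),TS)
    e(H,(-.025,.03,0),(-.025,.03,.08),S_);e(H,(.025,.03,0),(.025,.03,.08),S_);e(H,(-.025,-.04,.03),(-.025,-.04,.08),S_)
    e(H,(-.025,.03,0),(.025,.03,0),S_)
    return S
def efit(segf,imgs,p0,st,sigs=(1.5,.7),off=None,views=("top","side")):
    p=np.array(p0,float)
    for sg in sigs:
        G={n:gradmaps(imgs[n],sg) for n in views}
        f=lambda q:-sum(score(n,segf(q)[n],G[n]) for n in views)
        p,c=nm(f,p,np.array(st)*(1 if sg==sigs[0] else .4))
    return p,c
E
python3 - <<'E'
from edge import *
from ov import draw
np.set_printoptions(precision=4,suppress=True)
im={n:cv2.imread(f"pics/{n}0.png") for n in("top","side")}
p0=[.594,-.081,.185,.25,.0,.003,0,.04,.032]
st=[.005,.005,.03,.3,.004,.004,.03,.002,.004]
for v in (("top","side"),("top",),("side",)):
    p,c=efit(vsegs,im,p0,st,views=v);print(v,p,c)
    if len(v)==2:
        P=p;pr=vise_prims(P[:7])
        draw("top",im["top"],pr,268,150,322,235,7,"pics/o1.png")
        draw("side",im["side"],pr,228,160,318,225,8,"pics/o2.png")
E
```

```text
('top', 'side') [ 0.59   -0.0824  0.1926  1.4155  0.0082  0.0056  0.0146  0.0387  0.0431] -12297.75
('top',) [ 0.5744 -0.086   0.1823  3.8716  0.0243  0.0068  0.0177  0.0379  0.0584] -6769.33203125
('side',) [ 0.5916 -0.0833  0.1833  1.2099  0.0066  0.0061  0.0372  0.0431  0.042 ] -6005.66162109375
```

View pics/o1.png

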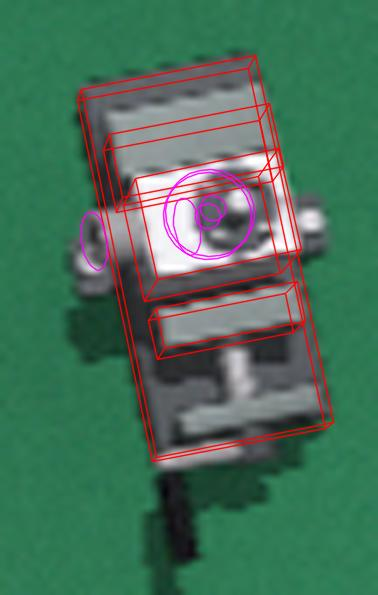

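View pics/o2.png

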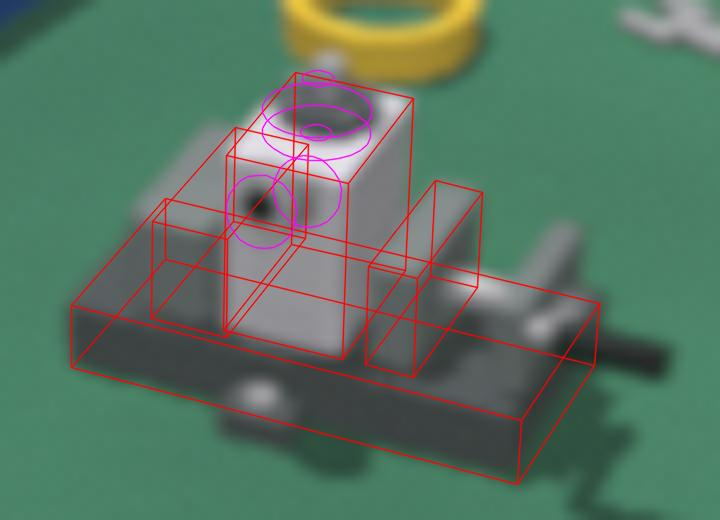

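```bash
cat > mv.py <<'E'
from h import *
from scipy.spatial.transform import Rotation as Ro
def cur():
    s=get_state();q=s["tcp_rot"];return s,np.array(s["position"]),Ro.from_quat([q[1],q[2],q[3],q[0]])
def plan(p,xdir,ydir):
    """print total travel (norm.) and turn to target TCP pose; both half-turn options"""
    s,p0,R0=cur();x=np.array(xdir,float);x/=np.linalg.norm(x)
    y=np.array(ydir,float);y-=x*(x@y);y/=np.linalg.norm(y)
    for sg in(1,-1):
        R=Ro.from_matrix(np.stack([x,sg*y,np.cross(x,sg*y)],1))
        rv=(R*R0.inv()).as_rotvec()
        n=max(np.abs(p-p0).max()/.0625 and np.linalg.norm(p-p0)/.0625,np.degrees(np.linalg.norm(rv))/10.7)
        print("opt",sg,"travel",np.round((p-p0)/.5,4),"turn",np.round(rv/(np.pi/4),4),"rows>=%.1f"%n)
    print("pos",np.round(p0,4),"F",np.round(s["force"],1),"j",np.round(s["joint_positions"],2),"w",round(s["gripper_width"],3),"t",s["clock"])
def show():
    s,p,R=cur();m=R.as_matrix();print(np.round(p,4),"x",np.round(m[:,0],3),"y",np.round(m[:,1],3),"F",np.round(s["force"],1),"M",np.round(s["wrist_torque"],2),"w",round(s["gripper_width"],3),"t",round(s["clock"],2),"j",np.round(s["joint_positions"],2))
E
python3 - <<'E'
from mv import *
show()
yw=.19
plan(np.array([.455,-.063,.17]),[0,0,-1],[-np.sin(yw),np.cos(yw),0])
E
```

```text
[ 0.1556 -0.6563  0.2216] x [-0.     0.002 -1.   ] y [ 0.231 -0.973 -0.002] F [ 0.8  0.  -0.2] M [-0.04 -0.06  0.04] w 0.999 t 0.1 j [ 1.31  0.47 -0.05  1.53  0.02  1.14 -0.08]
opt 1 travel [ 0.5987  1.1865 -0.1032] turn [ 8.0000e-04 -3.4000e-03  3.9454e+00] rows>=16.6
opt -1 travel [ 0.5987  1.1865 -0.1032] turn [-0.0022 -0.0005 -0.0546] rows>=10.7
pos [ 0.1556 -0.6563  0.2216] F [ 0.8  0.  -0.2] j [ 1.31  0.47 -0.05  1.53  0.02  1.14 -0.08] w 0.999 t 0.1
```

Request:
{"api": "jog_arm", "payload": {"series": [{"gripper": 1,"travel": [0.076,0.077,0],"turn": [0,0,0]},{"gripper": 1,"travel": [0.076,0.077,0],"turn": [0,0,0]},{"gripper": 1,"travel": [0.076,0.077,0],"turn": [0,0,0]},{"gripper": 1,"travel": [0.076,0.077,0],"turn": [0,0,0]},{"gripper": 1,"travel": [0.076,0.077,0],"turn": [0,0,-0.02]},{"gripper": 1,"travel": [0.076,0.077,0],"turn": [0,0,-0.02]},{"gripper": 1,"travel": [0.076,0.077,0],"turn": [0,0,-0.02]},{"gripper": 1,"travel": [0.07,0.077,0],"turn": [0,0,0]},{"gripper": 1,"travel": [0,0.09,0],"turn": [0,0,0]},{"gripper": 1,"travel": [0,0.09,0],"turn": [0,0,0]},{"gripper": 1,"travel": [0,0.09,0],"turn": [0,0,0]},{"gripper": 1,"travel": [0,0.09,0],"turn": [0,0,0]},{"gripper": 1,"travel": [0,0.09,0],"turn": [0,0,0]},{"gripper": 1,"travel": [0,0,0],"turn": [0,0,0]}]}}

```text
clock: 1.85
position: [0.4589, -0.1021, 0.2157]
tcp_rot: [-0.062, -0.702, -0.068, 0.706]
force: [0.3, -0.9, -0.4]
gripper_width: 1.001
```

Run:
```python
from mv import *
show()
yw=.19
plan(np.array([.455,-.063,.14]),[0,0,-1],[-np.sin(yw),np.cos(yw),0])
for n in ("top","side"):
    im,d=eyes.capture(n);cv2.imwrite(f"pics/{n}1.png",im);np.save(f"pics/{n}1.npy",d)
im=cv2.imread("pics/side1.png");crop("side",im,230,110,340,225,6,"pics/c5.png")
```

```text
[ 0.4589 -0.1021  0.2157] x [-0.007  0.007 -1.   ] y [ 0.182 -0.983 -0.009] F [ 0.3 -0.9 -0.4] M [-0.06 -0.02 -0.01] w 1.001 t 1.85 j [ 0.45  0.17 -0.35  1.99  0.06  1.01 -1.32]
opt 1 travel [-0.0079  0.0782 -0.1515] turn [-0.014   0.0149 -3.9916] rows>=16.8
opt -1 travel [-0.0079  0.0782 -0.1515] turn [-0.0095 -0.0089  0.0083] rows>=1.4
pos [ 0.4589 -0.1021  0.2157] F [ 0.3 -0.9 -0.4] j [ 0.45  0.17 -0.35  1.99  0.06  1.01 -1.32] w 1.001 t 1.85
```

View pics/c5.png

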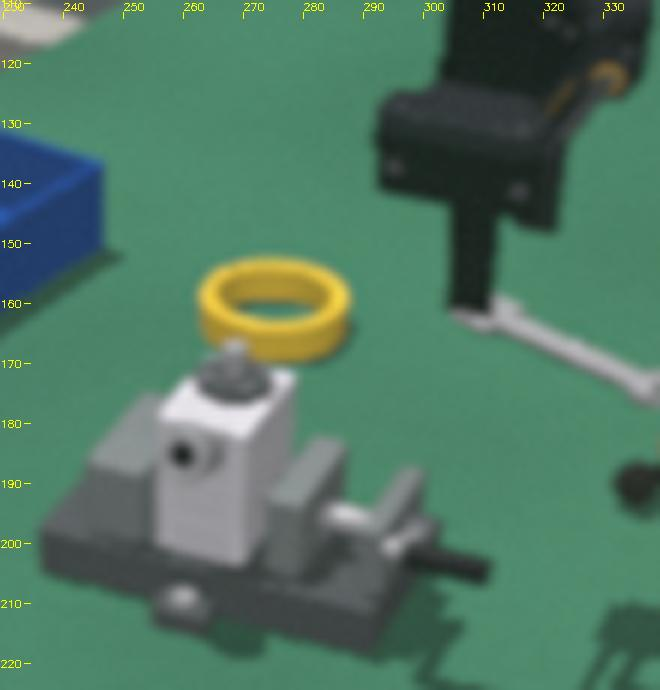

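Request:
{"api": "jog_arm", "payload": {"series": [{"gripper": 0.6,"travel": [-0.01,0.078,-0.06],"turn": [-0.01,-0.009,0.008]},{"gripper": 0.6,"travel": [0,0,-0.09],"turn": [0,0,0]},{"gripper": 0.6,"travel": [0,0,-0.07],"turn": [0,0,0]},{"gripper": 0.6,"travel": [0,0,0],"turn": [0,0,0]}]}}

```text
clock: 2.45
position: [0.4551, -0.0732, 0.1034]
tcp_rot: [0.062, 0.705, 0.059, -0.704]
force: [-0.2, 0.0, 0.0]
gripper_width: 0.647
```

Run:
```python
from mv import *
show()
for n in ("top","side"):
    im,d=eyes.capture(n);cv2.imwrite(f"pics/{n}2.png",im);np.save(f"pics/{n}2.npy",d)
im=cv2.imread("pics/side2.png");crop("side",im,230,110,340,225,6,"pics/c5.png")
plan(np.array([.453,-.063,.053]),[0,0,-1],[-np.sin(.19),np.cos(.19),0])
```

```text
[ 0.4551 -0.0732  0.1034] x [ 0.003 -0.004 -1.   ] y [ 0.171 -0.985  0.005] F [-0.2  0.   0. ] M [ 0.07  0.03 -0.03] w 0.647 t 2.45 j [ 0.37  0.3  -0.35  2.13  0.16  0.73 -1.49]
opt 1 travel [-0.009   0.0203 -0.1058] turn [ 0.0184 -0.0102 -3.976 ] rows>=16.7
opt -1 travel [-0.009   0.0203 -0.1058] turn [0.0066 0.0118 0.0239] rows>=0.9
pos [ 0.4575 -0.0732  0.1059] F [ 0.6 -0.1 -0.6] j [ 0.37  0.3  -0.35  2.13  0.16  0.73 -1.49] w 0.615 t 2.55
```

View pics/c5.png

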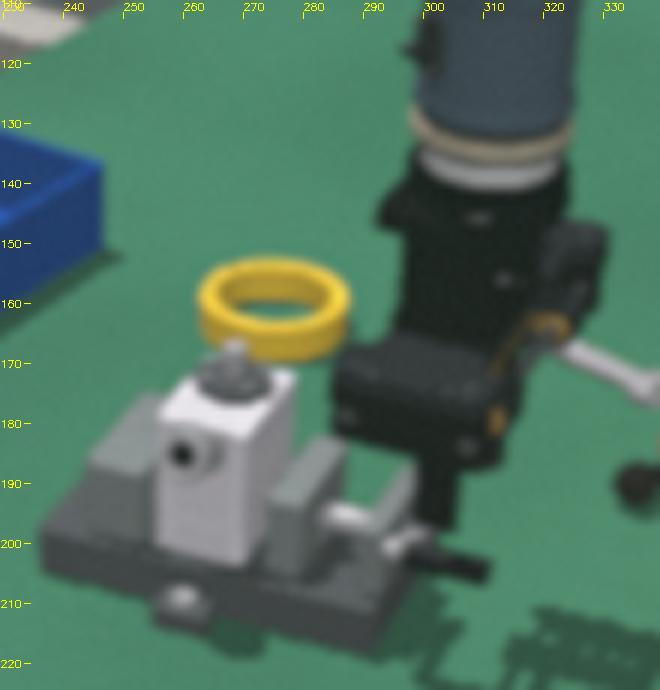

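Request:
{"api": "jog_arm", "payload": {"series": [{"gripper": 0.6,"travel": [-0.006,0.022,-0.01],"turn": [0.007,0.012,0.024]},{"gripper": 0.6,"travel": [0,0,-0.05],"turn": [0,0,0]},{"gripper": 0.6,"travel": [0,0,-0.045],"turn": [0,0,0]},{"gripper": 0.6,"travel": [0,0,0],"turn": [0,0,0]}]}}

```text
clock: 3.05
position: [0.459, -0.0616, 0.0573]
tcp_rot: [0.068, 0.708, 0.067, -0.7]
force: [-0.3, -0.5, -0.4]
gripper_width: 0.602
```

Run:
```python
from mv import *
show()
for n in ("top","side"):
    im,d=eyes.capture(n);cv2.imwrite(f"pics/{n}2.png",im);np.save(f"pics/{n}2.npy",d)
im=cv2.imread("pics/side2.png");crop("side",im,250,150,330,225,9,"pics/c5.png")
plan(np.array([.453,-.063,.053]),[0,0,-1],[-np.sin(.19),np.cos(.19),0])
```

```text
[ 0.459  -0.0616  0.0573] x [ 0.011 -0.001 -1.   ] y [ 0.19  -0.982  0.003] F [-0.3 -0.5 -0.4] M [0.   0.04 0.  ] w 0.602 t 3.05 j [ 0.32  0.38 -0.34  2.17  0.21  0.61 -1.55]
opt 1 travel [-0.0147 -0.0025 -0.0111] turn [-2.7800e-02  2.0000e-03  3.9992e+00] rows>=16.8
opt -1 travel [-0.0147 -0.0025 -0.0111] turn [ 0.0013  0.0177 -0.0007] rows>=0.1
pos [ 0.4604 -0.0617  0.0586] F [-0.1  0.5  0.5] j [ 0.32  0.38 -0.34  2.17  0.21  0.61 -1.55] w 0.598 t 3.15
```

View pics/c5.png

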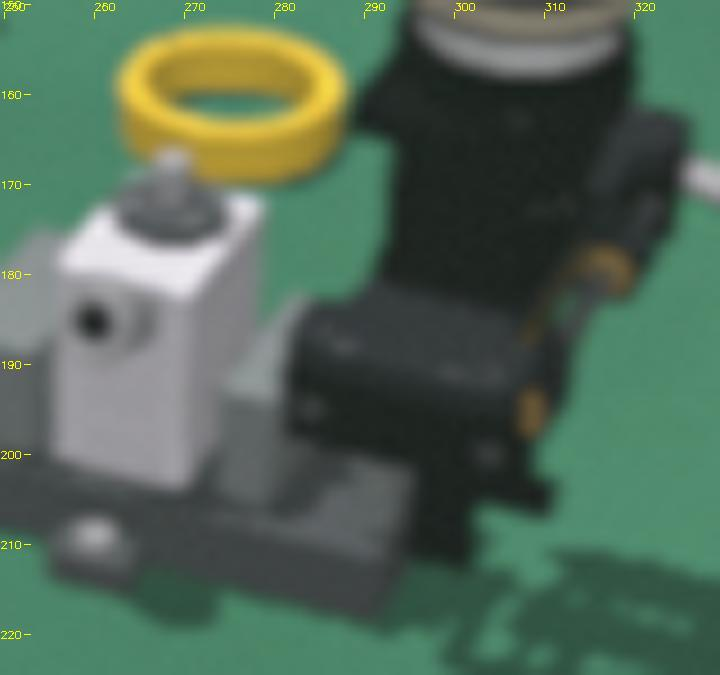

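Request:
{"api": "jog_arm", "payload": {"series": [{"gripper": 0.6,"travel": [-0.015,-0.003,-0.008],"turn": [0,0.015,0]},{"gripper": 0.0,"travel": [0,0,0],"turn": [0,0,0]},{"gripper": 0.0,"travel": [0,0,0],"turn": [0,0,0]},{"gripper": 0.0,"travel": [0,0,0],"turn": [0,0,0]},{"gripper": 0.0,"travel": [0,0,0],"turn": [0,0,0]}]}}

```text
clock: 3.78
position: [0.4541, -0.0636, 0.0569]
tcp_rot: [0.068, 0.706, 0.066, -0.702]
force: [0.3, -0.6, 0.2]
gripper_width: 0.232
```

Run:
```python
from mv import *
show()
```

```text
[ 0.4541 -0.0636  0.0569] x [ 0.006 -0.002 -1.   ] y [ 0.189 -0.982  0.003] F [ 0.3 -0.6  0.2] M [-0.01  0.06  0.03] w 0.232 t 3.77 j [ 0.33  0.38 -0.34  2.17  0.21  0.61 -1.54]
```

Request:
{"api": "jog_arm", "payload": {"series": [{"gripper": 0.0,"travel": [0,0,0],"turn": [0,0,0]},{"gripper": 0.0,"travel": [0,0,0],"turn": [0,0,0]},{"gripper": 0.0,"travel": [0,0,0],"turn": [0,0,0]}]}}

```text
clock: 4.15
position: [0.4541, -0.0639, 0.0568]
tcp_rot: [0.068, 0.706, 0.066, -0.702]
force: [-0.3, -0.3, 0.4]
gripper_width: 0.16
```

Run:
```python
from mv import *
show()
```

```text
[ 0.4541 -0.0639  0.0568] x [ 0.006 -0.002 -1.   ] y [ 0.19  -0.982  0.003] F [-0.3 -0.3  0.4] M [-0.08 -0.05  0.07] w 0.16 t 4.15 j [ 0.33  0.38 -0.34  2.17  0.21  0.62 -1.54]
```

Request:
{"api": "jog_arm", "payload": {"series": [{"gripper": 0.0,"travel": [0.002,-0.0102,0.017],"turn": [0,0,0]},{"gripper": 0.0,"travel": [0.0026,-0.0134,0.0146],"turn": [0,0,0]},{"gripper": 0.0,"travel": [0.0031,-0.016,0.0116],"turn": [0,0,0]},{"gripper": 0.0,"travel": [0.0034,-0.0179,0.0082],"turn": [0,0,0]},{"gripper": 0.0,"travel": [0,0,0],"turn": [0,0,0]}]}}

```text
clock: 4.78
position: [0.4599, -0.0926, 0.0843]
tcp_rot: [0.068, 0.706, 0.068, -0.702]
force: [-0.0, -0.4, -0.6]
gripper_width: 0.159
```

```bash
cat >> mv.py <<'E'
def crank(hub=(.4615,-.1067,.05),yw=.19,dz=.0187):
    s,p,R=cur();g=p+R.as_matrix()[:,0]*-dz
    d=g-np.array(hub);y=-np.sin(yw)*d[0]+np.cos(yw)*d[1];x=np.cos(yw)*d[0]+np.sin(yw)*d[1]
    print("vise rel: x %.4f y %.4f z %.4f r %.4f ang %.3f crank %.3f"%(x,y,d[2],np.hypot(y,d[2]),np.arctan2(d[2],y),np.arctan2(d[2],y)-.25))
E
python3 - <<'E'
from mv import *
show();crank()
for n in ("top","side"):
    im,d=eyes.capture(n);cv2.imwrite(f"pics/{n}2.png",im);np.save(f"pics/{n}2.npy",d)
im=cv2.imread("pics/side2.png");crop("side",im,250,150,330,225,9,"pics/c5.png")
E
```

```text
[ 0.4599 -0.0926  0.0843] x [ 0.006  0.    -1.   ] y [ 0.191 -0.982  0.001] F [-0.  -0.4 -0.6] M [-0.09 -0.03  0.  ] w 0.159 t 4.78 j [ 0.4   0.34 -0.35  2.13  0.18  0.69 -1.45]
vise rel: x 0.0010 y 0.0142 z 0.0530 r 0.0548 ang 1.309 crank 1.059
```

View pics/c5.png

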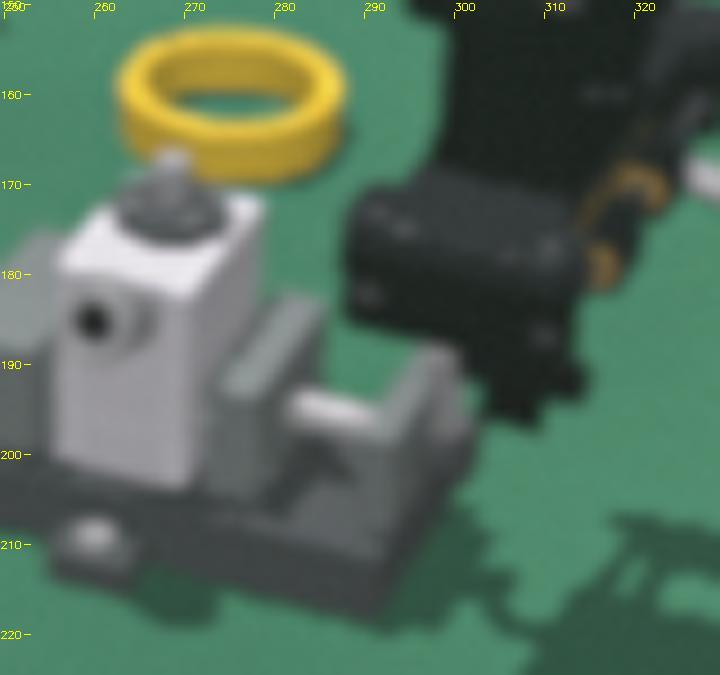

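Request:
{"api": "jog_arm", "payload": {"series": [{"gripper": 0.0,"travel": [0.0037,-0.0193,0.0038],"turn": [0,0,0]},{"gripper": 0.0,"travel": [0.0038,-0.0196,-0.0002],"turn": [0,0,0]},{"gripper": 0.0,"travel": [0.0037,-0.0192,-0.0042],"turn": [0,0,0]},{"gripper": 0.0,"travel": [0.0035,-0.0181,-0.008],"turn": [0,0,0]},{"gripper": 0.0,"travel": [0,0,0],"turn": [0,0,0]}]}}

```text
clock: 5.5
position: [0.4676, -0.1311, 0.0819]
tcp_rot: [0.069, 0.706, 0.068, -0.702]
force: [1.6, -0.0, -5.3]
gripper_width: 0.16
```

Run:
```python
from mv import *
show();crank()
```

```text
[ 0.4676 -0.1311  0.0819] x [ 0.005  0.    -1.   ] y [ 0.193 -0.981  0.001] F [ 1.6 -0.  -5.3] M [ 0.02 -0.39  0.03] w 0.16 t 5.5 j [ 0.46  0.37 -0.33  2.1   0.18  0.7  -1.36]
vise rel: x 0.0013 y -0.0251 z 0.0506 r 0.0565 ang 2.032 crank 1.782
```

Request:
{"api": "jog_arm", "payload": {"series": [{"gripper": 0.0,"travel": [0.0031,-0.0159,-0.015],"turn": [0,0,0]},{"gripper": 0.0,"travel": [0.0026,-0.0134,-0.0156],"turn": [0,0,0]},{"gripper": 0.0,"travel": [0,0,0],"turn": [0,0,0]}]}}

```text
clock: 5.88
position: [0.4711, -0.1482, 0.0672]
tcp_rot: [0.07, 0.706, 0.067, -0.702]
force: [1.8, 0.7, -3.8]
gripper_width: 0.16
```

Run:
```python
from mv import *
show();crank()
for n in ("top","side"):
    im,d=eyes.capture(n);cv2.imwrite(f"pics/{n}3.png",im);np.save(f"pics/{n}3.npy",d)
im=cv2.imread("pics/side3.png");crop("side",im,250,150,330,225,9,"pics/c5.png")
```

```text
[ 0.4711 -0.1482  0.0672] x [ 0.006 -0.003 -1.   ] y [ 0.193 -0.981  0.004] F [ 1.8  0.7 -3.8] M [ 0.04 -0.38 -0.01] w 0.16 t 5.88 j [ 0.48  0.4  -0.32  2.09  0.2   0.67 -1.35]
vise rel: x 0.0014 y -0.0425 z 0.0359 r 0.0557 ang 2.440 crank 2.190
```

View pics/c5.png

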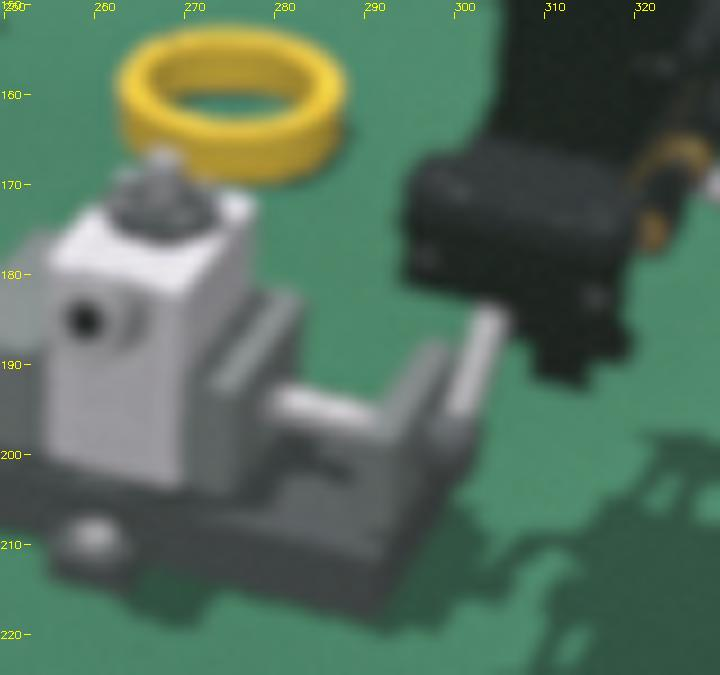

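Request:
{"api": "jog_arm", "payload": {"series": [{"gripper": 0.0,"travel": [0.0012,-0.0062,-0.009],"turn": [0,0,0]},{"gripper": 0.0,"travel": [0.001,-0.0052,-0.0085],"turn": [0,0,0]},{"gripper": 0.0,"travel": [0,0,0],"turn": [0,0,0]}]}}

```text
clock: 6.35
position: [0.4721, -0.1532, 0.0587]
tcp_rot: [0.07, 0.706, 0.068, -0.702]
force: [0.7, 0.7, -1.7]
gripper_width: 0.166
```

Run:
```python
from mv import *
show();crank()
```

```text
[ 0.4721 -0.1532  0.0587] x [ 0.006 -0.003 -1.   ] y [ 0.195 -0.981  0.004] F [ 0.7  0.7 -1.7] M [ 0.   -0.14 -0.02] w 0.166 t 6.35 j [ 0.48  0.42 -0.31  2.09  0.21  0.65 -1.34]
vise rel: x 0.0015 y -0.0476 z 0.0274 r 0.0549 ang 2.620 crank 2.370
```

Request:
{"api": "jog_arm", "payload": {"series": [{"gripper": 0.0,"travel": [0.0009,-0.0045,-0.009],"turn": [0,0,0]},{"gripper": 0.0,"travel": [0.0006,-0.0035,-0.009],"turn": [0,0,0]},{"gripper": 0.0,"travel": [0,0,0],"turn": [0,0,0]}]}}

```text
clock: 6.72
position: [0.4726, -0.1549, 0.0543]
tcp_rot: [0.071, 0.705, 0.069, -0.703]
force: [-7.0, 2.5, 18.9]
gripper_width: 0.162
```

Run:
```python
from mv import *
show();crank()
for n in ("top","side"):
    im,d=eyes.capture(n);cv2.imwrite(f"pics/{n}4.png",im);np.save(f"pics/{n}4.npy",d)
im=cv2.imread("pics/side4.png");crop("side",im,250,150,330,225,9,"pics/c5.png")
```

```text
[ 0.4726 -0.1549  0.0543] x [ 0.003 -0.002 -1.   ] y [ 0.197 -0.98   0.003] F [-7.   2.5 18.9] M [0.63 1.3  0.04] w 0.162 t 6.72 j [ 0.48  0.43 -0.31  2.09  0.21  0.65 -1.34]
vise rel: x 0.0017 y -0.0493 z 0.0230 r 0.0545 ang 2.705 crank 2.455
```

View pics/c5.png

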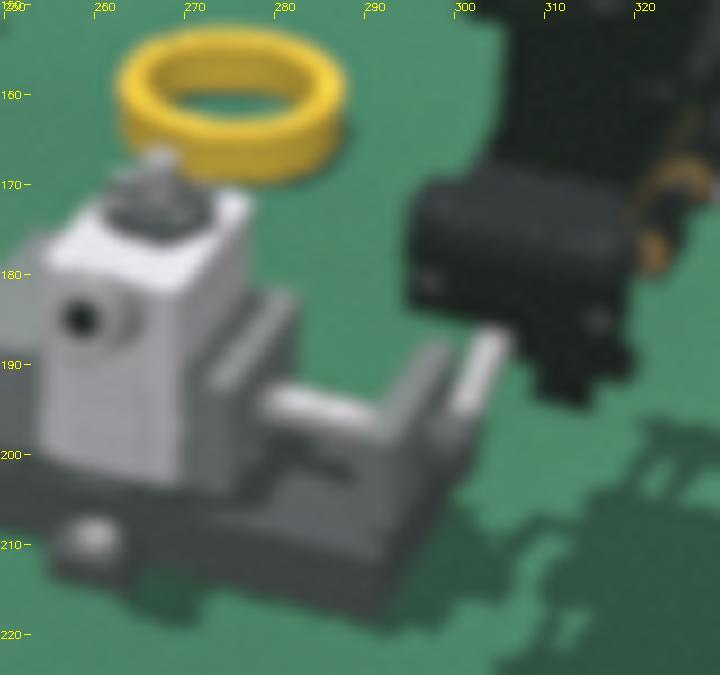

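Request:
{"api": "jog_arm", "payload": {"series": [{"gripper": 0.0,"travel": [0.0005,-0.003,-0.008],"turn": [0,0,0]},{"gripper": 0.0,"travel": [0,0,0],"turn": [0,0,0]}]}}

```text
clock: 7.08
position: [0.4725, -0.1548, 0.0548]
tcp_rot: [0.072, 0.704, 0.069, -0.703]
force: [-5.0, 2.9, 15.1]
gripper_width: 0.155
```

Run:
```python
from mv import *
show();crank()
```

```text
[ 0.4725 -0.1548  0.0548] x [ 0.001 -0.003 -1.   ] y [ 0.198 -0.98   0.003] F [-5.   2.9 15.1] M [ 0.58  1.07 -0.04] w 0.155 t 7.08 j [ 0.48  0.43 -0.31  2.09  0.21  0.65 -1.34]
vise rel: x 0.0017 y -0.0492 z 0.0235 r 0.0545 ang 2.697 crank 2.447
```

Request:
{"api": "jog_arm", "payload": {"series": [{"gripper": 0.0,"travel": [0.0007,-0.004,-0.012],"turn": [0,0,0]},{"gripper": 0.0,"travel": [0.0007,-0.004,-0.012],"turn": [0,0,0]}]}}

```text
clock: 7.32
position: [0.473, -0.1559, 0.049]
tcp_rot: [-0.072, -0.703, -0.07, 0.704]
force: [-12.1, 8.8, 40.2]
gripper_width: 0.16
```

Run:
```python
from mv import *
show();crank()
```

```text
[ 0.473  -0.1559  0.049 ] x [-0.001 -0.003 -1.   ] y [ 0.2   -0.98   0.003] F [-12.1   8.8  40.2] M [1.97 2.56 0.09] w 0.16 t 7.33 j [ 0.48  0.44 -0.3   2.09  0.22  0.64 -1.34]
vise rel: x 0.0021 y -0.0505 z 0.0177 r 0.0535 ang 2.804 crank 2.554
```

Request:
{"api": "jog_arm", "payload": {"series": [{"gripper": 0.0,"travel": [0,0,0.003],"turn": [0,0,0]}]}}

```text
clock: 7.45
position: [0.4726, -0.1546, 0.0526]
tcp_rot: [-0.073, -0.702, -0.07, 0.705]
force: [-4.7, 4.1, 12.1]
gripper_width: 0.159
```

Run:
```python
from mv import *
show();crank()
for n in ("top","side"):
    im,d=eyes.capture(n);cv2.imwrite(f"pics/{n}5.png",im);np.save(f"pics/{n}5.npy",d)
im=cv2.imread("pics/side5.png");crop("side",im,250,150,330,225,9,"pics/c5.png")
```

```text
[ 0.4726 -0.1546  0.0526] x [-0.003 -0.003 -1.   ] y [ 0.201 -0.98   0.003] F [-4.7  4.1 12.1] M [0.77 1.05 0.01] w 0.159 t 7.45 j [ 0.48  0.43 -0.31  2.09  0.22  0.65 -1.34]
vise rel: x 0.0019 y -0.0491 z 0.0213 r 0.0536 ang 2.732 crank 2.482
```

View pics/c5.png

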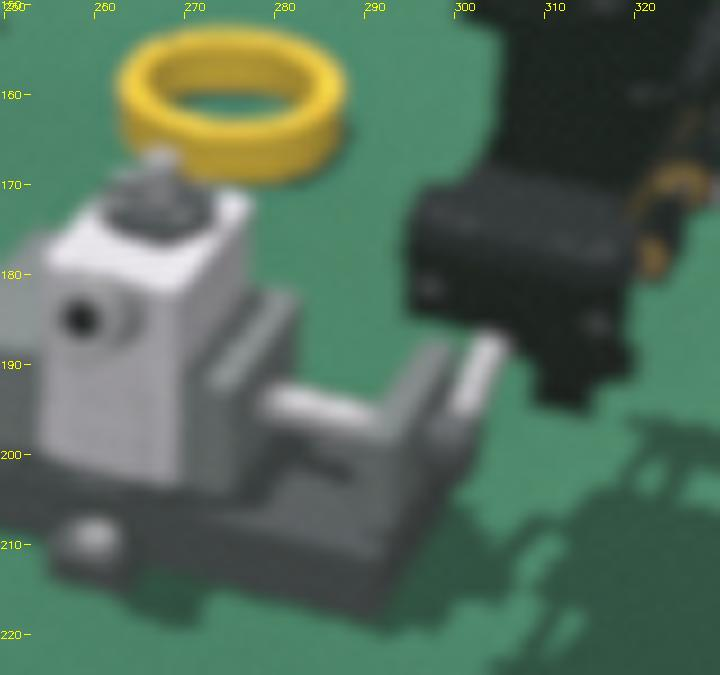

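Request:
{"api": "jog_arm", "payload": {"series": [{"gripper": 0.0,"travel": [0.0003,-0.002,-0.007],"turn": [0,0,0]}]}}

```text
clock: 7.68
position: [0.4727, -0.1551, 0.0511]
tcp_rot: [-0.073, -0.702, -0.071, 0.705]
force: [-7.1, 3.3, 28.4]
gripper_width: 0.157
```

Run:
```python
from mv import *
show();crank()
```

```text
[ 0.4727 -0.1551  0.0511] x [-0.003 -0.004 -1.   ] y [ 0.202 -0.979  0.003] F [-7.1  3.3 28.4] M [0.79 1.58 0.04] w 0.157 t 7.67 j [ 0.48  0.44 -0.31  2.09  0.22  0.65 -1.34]
vise rel: x 0.0019 y -0.0496 z 0.0198 r 0.0533 ang 2.762 crank 2.512
```

Request:
{"api": "jog_arm", "payload": {"series": [{"gripper": 0.5,"travel": [0,0,0],"turn": [0,0,0]},{"gripper": 0.5,"travel": [0,0,0],"turn": [0,0,0]},{"gripper": 0.5,"travel": [0,0,0],"turn": [0,0,0]}]}}

```text
clock: 8.05
position: [0.4724, -0.1551, 0.0512]
tcp_rot: [-0.073, -0.702, -0.071, 0.705]
force: [0.2, 0.2, 0.4]
gripper_width: 0.413
```

Run:
```python
from mv import *
show();crank()
for n in ("top","side"):
    im,d=eyes.capture(n);cv2.imwrite(f"pics/{n}6.png",im);np.save(f"pics/{n}6.npy",d)
im=cv2.imread("pics/side6.png");crop("side",im,250,150,330,225,9,"pics/c5.png")
```

```text
[ 0.4724 -0.1551  0.0512] x [-0.003 -0.004 -1.   ] y [ 0.202 -0.979  0.004] F [0.2 0.2 0.4] M [-0.01 -0.02  0.02] w 0.413 t 8.05 j [ 0.48  0.43 -0.3   2.09  0.22  0.65 -1.34]
vise rel: x 0.0016 y -0.0496 z 0.0199 r 0.0534 ang 2.760 crank 2.510
```

View pics/c5.png

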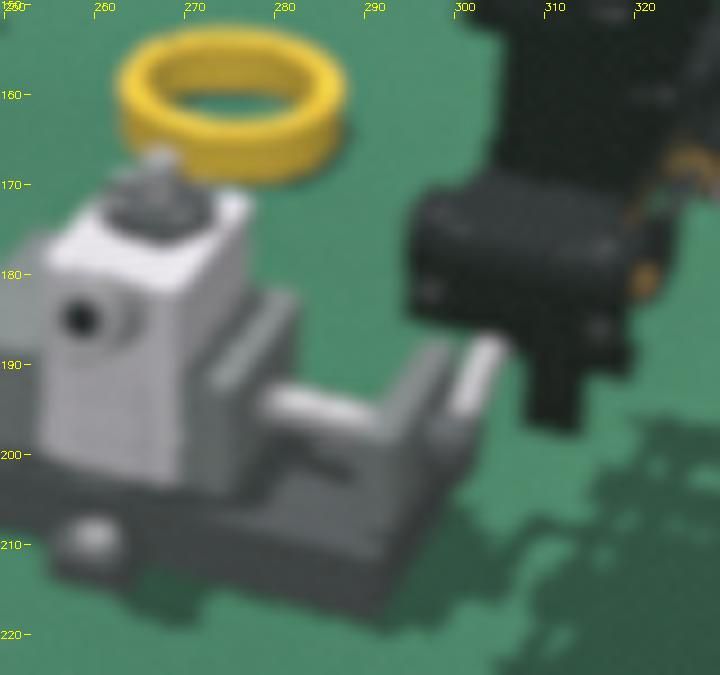

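Request:
{"api": "jog_arm", "payload": {"series": [{"gripper": 0.6,"travel": [0,0,0.04],"turn": [0,0,0]},{"gripper": 0.6,"travel": [0,0,0.1],"turn": [0,0,0]},{"gripper": 0.6,"travel": [-0.02,-0.06,0.1],"turn": [0,0,0]},{"gripper": 0.6,"travel": [-0.02,-0.1,0.06],"turn": [0,0,0]}]}}

```text
clock: 8.65
position: [0.4504, -0.2326, 0.2019]
tcp_rot: [-0.075, -0.7, -0.075, 0.707]
force: [0.4, -0.6, -0.5]
gripper_width: 0.598
```

Run:
```python
from mv import *
show();crank()
for n in ("top","side"):
    im,d=eyes.capture(n);cv2.imwrite(f"pics/{n}7.png",im);np.save(f"pics/{n}7.npy",d)
im=cv2.imread("pics/side7.png");crop("side",im,230,150,320,225,8,"pics/c5.png")
im=cv2.imread("pics/top7.png");crop("top",im,270,150,330,235,7,"pics/c6.png")
```

```text
[ 0.4504 -0.2326  0.2019] x [-0.01 -0.   -1.  ] y [ 0.211 -0.977 -0.002] F [ 0.4 -0.6 -0.5] M [-0.07 -0.06  0.02] w 0.598 t 8.65 j [ 0.67  0.24 -0.32  1.93  0.09  0.99 -1.06]
vise rel: x -0.0345 y -0.1216 z 0.1706 r 0.2095 ang 2.190 crank 1.940
```

View pics/c5.png

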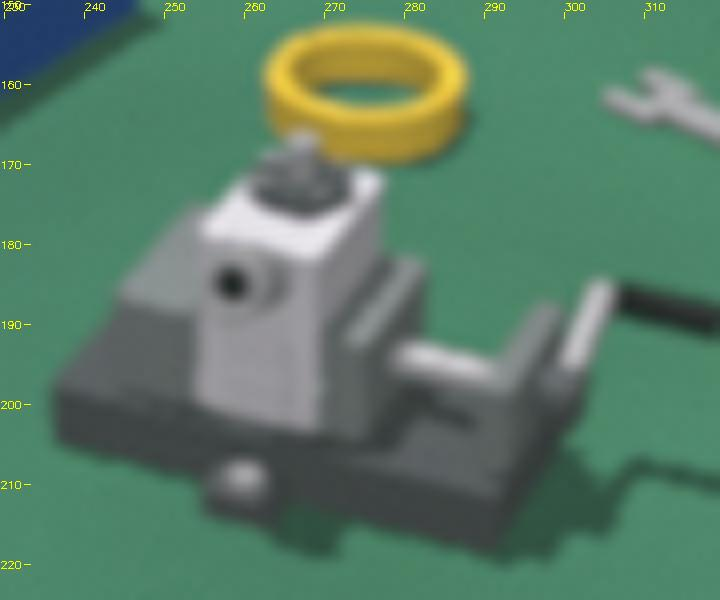

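View pics/c6.png

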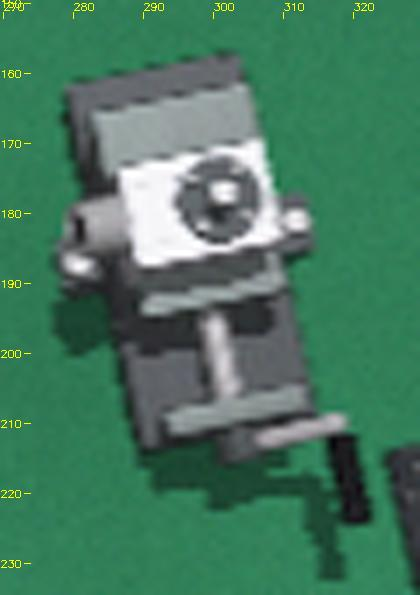

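Run:
```python
from h import *
im=cv2.imread("pics/side7.png");crop("side",im,292,175,332,205,18,"pics/c5.png")
im=cv2.imread("pics/top7.png");crop("top",im,296,200,328,232,16,"pics/c6.png")
```

```text
(no output)
```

View pics/c5.png

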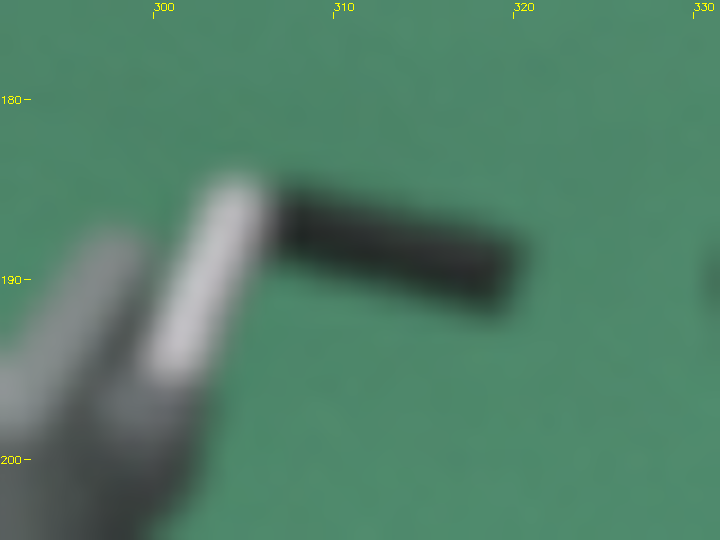

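View pics/c6.png

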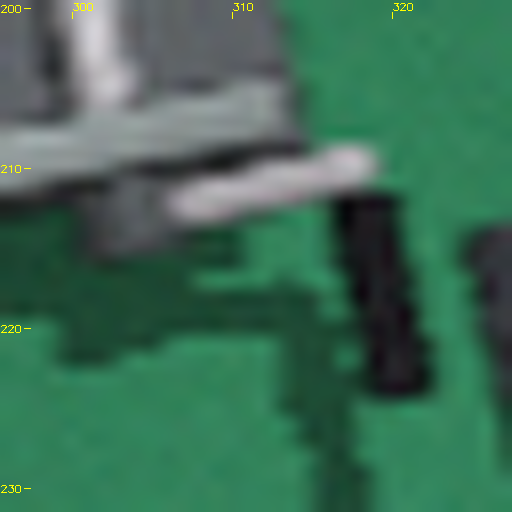

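Run:
```python
from h import *
np.set_printoptions(precision=4,suppress=True)
k,e=tri((313.2,188.4),(319.4,217.8));print(k,e)
k0=np.array([.45503543,-.06284165,.07184309])
yw=np.linspace(.17,.21,5)
for a in yw:
    X=np.array([np.cos(a),np.sin(a)]);Y=np.array([-np.sin(a),np.cos(a)])
    print(a,(k-k0)[:2]@X,(k-k0)[:2]@Y)
# circle thru both with r=.05, chord
```

```text
[ 0.4746 -0.153   0.071 ] 0.0004180780121655007
0.17 0.004013260175764754 -0.09212178250755605
0.18 0.0030918570429062423 -0.09215730838969892
0.19 0.0021701447269199784 -0.0921836186178003
0.2 0.001248215398269468 -0.09220071056085935
0.21 0.0003261612491193096 -0.09220858250969598
```

Request:
{"api": "jog_arm", "payload": {"series": [{"gripper": 0.6,"travel": [0.02,0.09,-0.04],"turn": [0,0,0]},{"gripper": 0.6,"travel": [0.02,0.06,-0.06],"turn": [0,0,0]},{"gripper": 0.6,"travel": [0,0,0],"turn": [0,0,0]}]}}

```text
clock: 9.12
position: [0.4697, -0.1648, 0.1514]
tcp_rot: [-0.07, -0.701, -0.066, 0.706]
force: [-0.7, -0.4, 0.4]
gripper_width: 0.598
```

Run:
```python
from mv import *
show();plan(np.array([.4735,-.153,.052]),[0,0,-1],[-np.sin(.2),np.cos(.2),0])
```

```text
[ 0.4697 -0.1648  0.1514] x [-0.006 -0.006 -1.   ] y [ 0.192 -0.981  0.005] F [-0.7 -0.4  0.4] M [-0.   -0.07 -0.01] w 0.598 t 9.12 j [ 0.55  0.29 -0.35  2.01  0.14  0.87 -1.26]
opt 1 travel [ 0.0075  0.0237 -0.1988] turn [-0.012  -0.0124 -3.9911] rows>=16.8
opt -1 travel [ 0.0075  0.0237 -0.1988] turn [ 0.0079 -0.0077  0.0089] rows>=1.6
pos [ 0.4697 -0.1648  0.1514] F [-0.7 -0.4  0.4] j [ 0.55  0.29 -0.35  2.01  0.14  0.87 -1.26] w 0.598 t 9.125
```

Request:
{"api": "jog_arm", "payload": {"series": [{"gripper": 0.5,"travel": [0.008,0.024,-0.03],"turn": [0.008,-0.008,0.009]},{"gripper": 0.5,"travel": [0,0,-0.085],"turn": [0,0,0]},{"gripper": 0.5,"travel": [0,0,-0.08],"turn": [0,0,0]},{"gripper": 0.5,"travel": [0,0,0],"turn": [0,0,0]}]}}

```text
clock: 9.62
position: [0.475, -0.1561, 0.0531]
tcp_rot: [0.071, 0.705, 0.068, -0.703]
force: [-0.0, 0.0, -0.5]
gripper_width: 0.504
```

Run:
```python
from mv import *
show();plan(np.array([.4735,-.153,.052]),[0,0,-1],[-np.sin(.2),np.cos(.2),0])
```

```text
[ 0.475  -0.1561  0.0531] x [ 0.004 -0.003 -1.   ] y [ 0.195 -0.981  0.004] F [-0.   0.  -0.5] M [-0.05  0.03  0.01] w 0.504 t 9.62 j [ 0.49  0.43 -0.32  2.09  0.22  0.65 -1.35]
opt 1 travel [-0.003   0.0061 -0.0021] turn [ 0.0072 -0.0057 -3.9959] rows>=16.8
opt -1 travel [-0.003   0.0061 -0.0021] turn [0.0036 0.0046 0.0041] rows>=0.1
pos [ 0.475  -0.1561  0.0531] F [-0.   0.  -0.5] j [ 0.49  0.43 -0.32  2.09  0.22  0.65 -1.35] w 0.504 t 9.625
```

Request:
{"api": "jog_arm", "payload": {"series": [{"gripper": 0.0,"travel": [-0.003,0.004,0],"turn": [0,0,0]},{"gripper": 0.0,"travel": [0,0,0],"turn": [0,0,0]},{"gripper": 0.0,"travel": [0,0,0],"turn": [0,0,0]},{"gripper": 0.0,"travel": [0,0,0],"turn": [0,0,0]},{"gripper": 0.0,"travel": [0,0,0],"turn": [0,0,0]},{"gripper": 0.0,"travel": [0,0,0],"turn": [0,0,0]},{"gripper": 0.0,"travel": [0,0,0],"turn": [0,0,0]}]}}

```text
clock: 10.5
position: [0.4756, -0.1529, 0.0577]
tcp_rot: [0.071, 0.707, 0.068, -0.7]
force: [1.3, 0.6, -2.6]
gripper_width: 0.159
```

Run:
```python
from mv import *
show();crank()
```

```text
[ 0.4756 -0.1529  0.0577] x [ 0.01  -0.003 -1.   ] y [ 0.195 -0.981  0.005] F [ 1.3  0.6 -2.6] M [ 0.3  -0.04  0.02] w 0.159 t 10.5 j [ 0.49  0.42 -0.32  2.09  0.22  0.65 -1.36]
vise rel: x 0.0050 y -0.0480 z 0.0264 r 0.0548 ang 2.638 crank 2.388
```

Request:
{"api": "jog_arm", "payload": {"series": [{"gripper": 0.0,"travel": [0.0003,-0.002,-0.005],"turn": [0,0,0]}]}}

```text
clock: 10.62
position: [0.4759, -0.1536, 0.0559]
tcp_rot: [0.071, 0.707, 0.068, -0.7]
force: [-4.1, 4.2, 11.9]
gripper_width: 0.162
```

Request:
{"api": "jog_arm", "payload": {"series": [{"gripper": 0.0,"travel": [0.0003,-0.002,-0.005],"turn": [0,0,0]}]}}

```text
clock: 10.75
position: [0.476, -0.154, 0.0549]
tcp_rot: [0.071, 0.707, 0.068, -0.701]
force: [-6.0, 4.2, 18.8]
gripper_width: 0.16
```

Run:
```python
from h import *
o=[]
for i in (3,4,5,6,7):
    im=cv2.imread(f"pics/side{i}.png");c=cv2.resize(im[178:200,294:312],None,fx=8,fy=8,interpolation=cv2.INTER_CUBIC);cv2.line(c,(0,80),(143,80),(0,255,255),1);cv2.putText(c,str(i),(5,12),0,.4,(0,0,255),1);o.append(c)
cv2.imwrite("pics/cmp.png",np.hstack(o))
```

```text
(no output)
```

View pics/cmp.png

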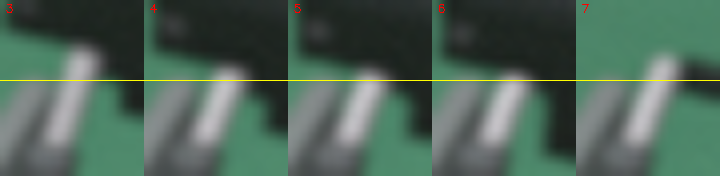

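Request:
{"api": "jog_arm", "payload": {"series": [{"gripper": 0.0,"travel": [0.0003,-0.002,-0.006],"turn": [0,0,0]}]}}

```text
clock: 10.88
position: [0.4761, -0.1543, 0.054]
tcp_rot: [0.071, 0.706, 0.068, -0.701]
force: [-8.5, 4.9, 24.0]
gripper_width: 0.16
```

Request:
{"api": "jog_arm", "payload": {"series": [{"gripper": 0.0,"travel": [0.0003,-0.002,-0.006],"turn": [0,0,0]}]}}

```text
clock: 11.0
position: [0.4761, -0.1545, 0.0535]
tcp_rot: [0.071, 0.706, 0.068, -0.702]
force: [-9.4, 5.9, 27.5]
gripper_width: 0.16
```

Run:
```python
from mv import *
show();crank()
im,d=eyes.capture("side");cv2.imwrite(f"pics/side8.png",im)
```

```text
[ 0.4761 -0.1545  0.0535] x [ 0.006 -0.003 -1.   ] y [ 0.197 -0.98   0.004] F [-9.4  5.9 27.5] M [1.21 1.97 0.07] w 0.16 t 11.0 j [ 0.49  0.43 -0.32  2.09  0.22  0.65 -1.36]
vise rel: x 0.0052 y -0.0496 z 0.0222 r 0.0544 ang 2.720 crank 2.470
```

Now open in place and watch the crank over time before lifting.

Request:
{"api": "jog_arm", "payload": {"series": [{"gripper": 0.7,"travel": [0,0,0],"turn": [0,0,0]},{"gripper": 0.7,"travel": [0,0,0],"turn": [0,0,0]},{"gripper": 0.7,"travel": [0,0,0],"turn": [0,0,0]}]}}

```text
clock: 11.42
position: [0.4773, -0.1552, 0.055]
tcp_rot: [0.072, 0.707, 0.068, -0.701]
force: [-0.4, 0.4, 0.6]
gripper_width: 0.423
```

Run:
```python
from mv import *
show()
im,d=eyes.capture("side");cv2.imwrite(f"pics/side9.png",im)
```

```text
[ 0.4773 -0.1552  0.055 ] x [ 0.009 -0.005 -1.   ] y [ 0.197 -0.98   0.007] F [-0.4  0.4  0.6] M [ 0.04 -0.01  0.04] w 0.423 t 11.43 j [ 0.49  0.43 -0.32  2.08  0.22  0.65 -1.36]
```

Request:
{"api": "jog_arm", "payload": {"series": [{"gripper": 0.7,"travel": [0,0,0],"turn": [0,0,0]},{"gripper": 0.7,"travel": [0,0,0],"turn": [0,0,0]},{"gripper": 0.7,"travel": [0,0,0],"turn": [0,0,0]},{"gripper": 0.7,"travel": [0,0,0],"turn": [0,0,0]}]}}

```text
clock: 11.98
position: [0.4771, -0.1558, 0.0544]
tcp_rot: [0.072, 0.706, 0.068, -0.701]
force: [0.2, 0.2, 0.0]
gripper_width: 0.696
```

Run:
```python
from mv import *
show()
im,d=eyes.capture("side");cv2.imwrite(f"pics/side10.png",im)
o=[]
for i in (6,7,8,9,10):
    im=cv2.imread(f"pics/side{i}.png");c=cv2.resize(im[178:200,294:312],None,fx=8,fy=8,interpolation=cv2.INTER_CUBIC);cv2.line(c,(0,80),(143,80),(0,255,255),1);cv2.putText(c,str(i),(5,12),0,.4,(0,0,255),1);o.append(c)
cv2.imwrite("pics/cmp2.png",np.hstack(o))
```

```text
[ 0.4771 -0.1558  0.0544] x [ 0.008 -0.005 -1.   ] y [ 0.196 -0.981  0.007] F [0.2 0.2 0. ] M [ 0.03  0.03 -0.03] w 0.696 t 11.97 j [ 0.49  0.43 -0.32  2.08  0.22  0.65 -1.36]
```

View pics/cmp2.png

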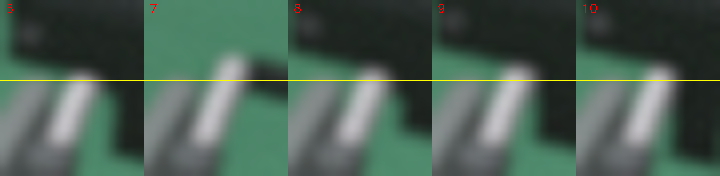

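Request:
{"api": "jog_arm", "payload": {"series": [{"gripper": 0.7,"travel": [0,0,0.04],"turn": [0,0,0]},{"gripper": 0.7,"travel": [0,0,0.1],"turn": [0,0,0]},{"gripper": 0.7,"travel": [-0.02,-0.06,0.1],"turn": [0,0,0]},{"gripper": 0.7,"travel": [-0.02,-0.1,0.06],"turn": [0,0,0]}]}}

```text
clock: 12.52
position: [0.4556, -0.2323, 0.2063]
tcp_rot: [0.074, 0.704, 0.073, -0.702]
force: [1.6, 0.2, -0.4]
gripper_width: 0.697
```

Run:
```python
from mv import *
show()
for n in ("top","side"):
    im,d=eyes.capture(n);cv2.imwrite(f"pics/{n}11.png",im);np.save(f"pics/{n}11.npy",d)
o=[]
for i in (7,11):
    im=cv2.imread(f"pics/side{i}.png");c=cv2.resize(im[178:200,290:326],None,fx=11,fy=11,interpolation=cv2.INTER_CUBIC);cv2.line(c,(0,110),(396,110),(0,255,255),1);o.append(c)
a=np.hstack(o);o=[]
for i in (7,11):
    im=cv2.imread(f"pics/top{i}.png");c=cv2.resize(im[204:228,292:328],None,fx=11,fy=11,interpolation=cv2.INTER_CUBIC);cv2.line(c,(319-15,0),(304,260),(0,255,255),1);o.append(c)
cv2.imwrite("pics/cmp3.png",np.vstack([a,np.hstack(o)]))
```

```text
[ 0.4556 -0.2323  0.2063] x [ 0.003 -0.001 -1.   ] y [ 0.206 -0.979  0.002] F [ 1.6  0.2 -0.4] M [-0.05 -0.07  0.03] w 0.697 t 12.53 j [ 0.68  0.24 -0.34  1.92  0.1   0.99 -1.07]
```

View pics/cmp3.png

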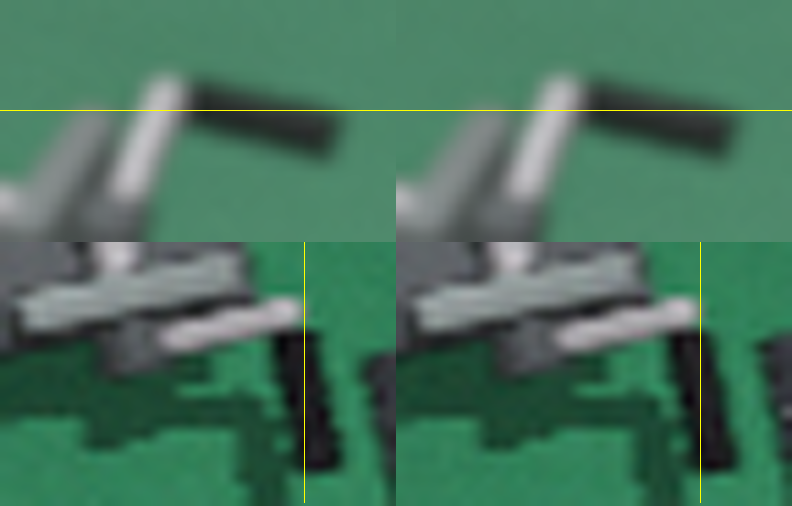

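```bash
cat > v2.py <<'E'
from edge import *
from ov import draw
import sys
np.set_printoptions(precision=4,suppress=True)
def segs(p):
    x,y,yaw,hy,w,th,b0,b1=p
    V=pose(x,y,yaw);jf=-.020;H=V@pose(.005,hy,0,.03)
    S={"top":[],"side":[]}
    def e(T,a,b,v):
        for n in v: S[n].append((W(T,a),W(T,b)))
    TS=("top","side");T_=("top",);S_=("side",)
    e(V,(b1,-.045,.03),(b1,.045,.03),T_); e(V,(-.07,-.045,.03),(-.0,-.045,.03),T_)
    e(V,(b0,.045,0),(b1,.045,0),S_); e(V,(b1,.045,0),(b1,.045,.03),S_); e(V,(b1,.045,.03),(b1,-.02,.03),S_); e(V,(b0,.045,0),(b0,.045,.03),S_)
    e(V,(.03+th,-w,.075),(.03+th,w,.075),TS); e(V,(.03+th,w,.075),(.03,w,.075),TS); e(V,(.03+th,-w,.075),(.03,-w,.075),T_)
    e(V,(.03+th,w,.03),(.03+th,w,.075),S_)
    for a,b in (((jf,.035),(jf-.02,.035)),((jf-.02,.035),(jf-.02,-.035)),((jf-.02,-.035),(jf,-.035))):
        e(V,(*a,.075),(*b,.075),TS)
    e(V,(jf-.02,.035,.03),(jf-.02,.035,.075),S_)
    c=[(-.025,-.04),(.025,-.04),(.025,.03),(-.025,.03)]
    for i in range(4): e(H,(*c[i],.08),(*c[(i+1)%4],.08),TS)
    e(H,(-.025,.03,0),(-.025,.03,.08),S_);e(H,(.025,.03,0),(.025,.03,.045),S_)
    e(H,(-.025,.03,0),(.025,.03,0),S_)
    t=np.radians(20);P=H@mk(frame([0,np.cos(t),np.sin(t)]),[0,.055,.075])
    for r in (.0075,):
        A=np.linspace(0,2*np.pi,9);L=[W(P,(r*np.cos(a),r*np.sin(a),0)) for a in A]
        for i in range(8): S["side"].append((L[i],L[i+1]))
    return S
def prims(p):
    x,y,yaw,hy,w,th,b0,b1=p
    V=pose(x,y,yaw);jf=-.020;H=V@pose(.005,hy,0,.03)
    t=np.radians(20);P=H@mk(frame([0,np.cos(t),np.sin(t)]),[0,.055,.075])
    return [('b',V,(b0,-.045,0),(b1,.045,.03)),('b',V,(.03,-w,.03),(.03+th,w,.075)),('b',V,(jf-.02,-.035,.03),(jf,.035,.075)),
     ('b',H,(-.025,-.04,0),(.025,.03,.08)),('c',P,.014,(-.05,0)),('c',P,.0075,(-.001,0))]
def port(p):
    P=prims(p)[4][1];return P
if __name__=="__main__":
    k=sys.argv[1]
    im={n:cv2.imread(f"pics/{n}{k}.png") for n in("top","side")}
    p0=[.597,-.081,.195,.003,.04,.034,-.09,.092];st=[.004,.004,.02,.004,.001,.003,.004,.004]
    for v in (("top","side"),("top",),("side",)):
        p,c=efit(segs,im,p0,st,views=v);print(v,p,c);P=port(p);print("  port",P[:3,3],P[:3,2])
        if len(v)==2:
            np.save("pics/vfit.npy",p)
            draw("top",im["top"],prims(p),268,150,322,235,7,"pics/o1.png");draw("side",im["side"],prims(p),228,160,318,225,8,"pics/o2.png")
    D={n:np.load(f"pics/{n}{k}.npy") for n in("top","side")}
    p1=np.load("pics/vfit.npy")
    vw=[("top",(268,150,322,214)),("side",(228,170,292,222))]
    for vs in (vw,vw[:1],vw[1:]):
        f=cost_fn(prims,vs,D);p,c=nm(f,p1,np.array(st)*.7);print("depth",p,c,f(p1));P=port(p);print("  port",P[:3,3],P[:3,2])
E
python3 v2.py 11
```

```text
('top', 'side') [ 0.5979 -0.0809  0.1984  0.0059  0.0393  0.035  -0.1074  0.0886] -11366.015625
  port [ 0.5908 -0.0203  0.105 ] [-0.1852  0.9213  0.342 ]
('top',) [ 0.5981 -0.0808  0.2002  0.0061  0.0389  0.0341 -0.0871  0.0883] -5659.275390625
  port [ 0.5909 -0.0199  0.105 ] [-0.1869  0.9209  0.342 ]
('side',) [ 0.5976 -0.0822  0.1776  0.006   0.043   0.0356 -0.108   0.0897] -5784.9921875
  port [ 0.5917 -0.0214  0.105 ] [-0.166   0.9249  0.342 ]
depth [ 0.5978 -0.0798  0.1984  0.0058  0.0396  0.0348 -0.1095  0.089 ] 2.017815653405657 2.117416907272486
  port [ 0.5907 -0.0192  0.105 ] [-0.1852  0.9213  0.342 ]
depth [ 0.598  -0.0792  0.1969  0.0063  0.0397  0.0344 -0.1101  0.0894] 1.0412920742358256 1.2702047083081285
  port [ 0.591  -0.0181  0.105 ] [-0.1838  0.9215  0.342 ]
depth [ 0.5979 -0.0824  0.2004  0.0063  0.0395  0.0334 -0.1039  0.0888] 0.735071350485697 0.8472121989643576
  port [ 0.5906 -0.0214  0.105 ] [-0.187   0.9209  0.342 ]
```

View pics/o1.png

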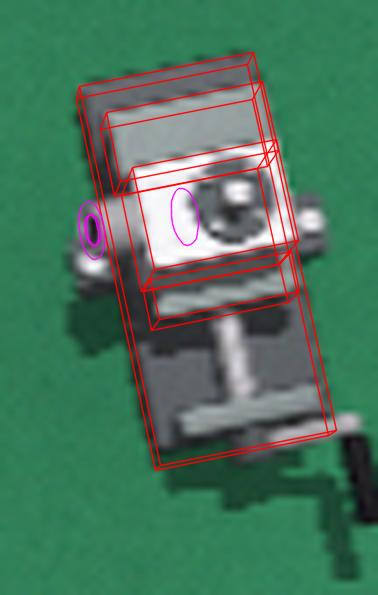

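View pics/o2.png

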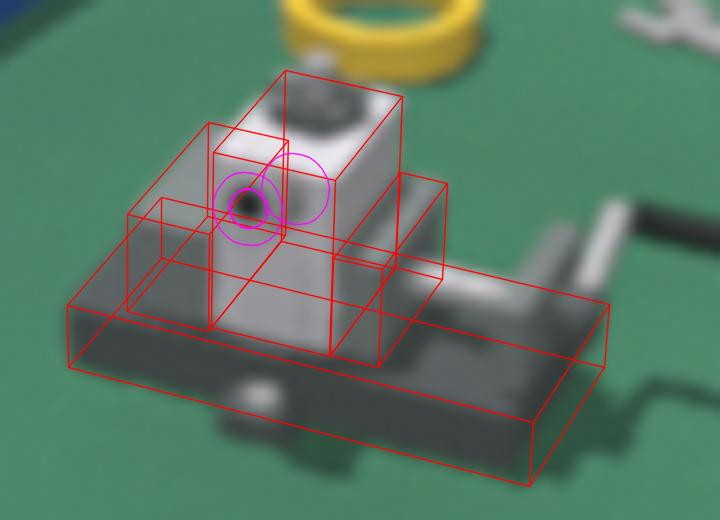

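```bash
cat > g1.py <<'E'
from edge import *
from ov import draw
np.set_printoptions(precision=4,suppress=True)
def gp(p,full=True):
    x,y,yaw,z=p
    G=pose(x,y,yaw,z)
    A=G@mk(frame((1,0,0),(0,1,0)),[0,0,0])
    L=[('c',A,.005,(0,.085)),('c',A,.013,(-.006,0)),('b',G,(-.086,-.008,-.008),(-.006,.008,.008))]
    if full:
        K=pose(x,y,yaw)
        L+=[('b',K,(-.086,-.023,0),(.064,.023,.012)),('b',K,(-.08,-.023,0),(-.068,.023,.04)),('b',K,(.035,-.023,0),(.047,.023,.04))]
    return L
def gs(p):
    x,y,yaw,z=p;G=pose(x,y,yaw,z);S={}
    for n in("top","side"):
        # silhouettes of shank: offset by perpendicular to view
        L=[];c=C[n]["T"][:3,3]
        ax=G[:3,0];m=G[:3,3]+ax*.04;v=m-c;u=np.cross(ax,v);u/=np.linalg.norm(u)
        for s in(1,-1):
            L.append((G[:3,3]+u*.005*s+ax*.002,G[:3,3]+u*.005*s+ax*.08))
        for s in(1,-1):
            L.append((W(G,(-.086,.008*s,.008)),W(G,(-.006,.008*s,.008))))
        L.append((W(G,(-.086,-.008,.008)),W(G,(-.086,.008,.008))))
        L.append((W(G,(.085,-.004,0)),W(G,(.085,.004,0))))
        if n=="side": L.append((W(G,(-.086,.008,-.008)),W(G,(-.086,.008,.008))))
        S[n]=L
    return S
im={n:cv2.imread(f"pics/{n}11.png") for n in("top","side")}
D={n:np.load(f"pics/{n}11.npy") for n in("top","side")}
a=pz("top",195.9,215.8,.045);t=pz("top",220.9,214.7,.045);b=pz("top",170.8,217,.05);print(a,t,b,np.linalg.norm(t-a),tri((246,248.5),(220.9,214.7)))
yaw=np.arctan2(*(t-b)[1::-1])
p0=[a[0],a[1],yaw,.045];st=[.003,.003,.02,.003]
for v in (("top","side"),("top",),("side",)):
    p,c=efit(gs,im,p0,st,views=v);print("edge",v,p,c)
    if len(v)==2:
        q=p;draw("top",im["top"],gp(p),165,195,225,235,12,"pics/o3.png");draw("side",im["side"],gp(p),195,235,260,310,8,"pics/o4.png")
vw=[("top",(165,205,225,228)),("side",(195,243,255,307))]
for vs in (vw,vw[:1],vw[1:]):
    f=cost_fn(gp,vs,D);p,c=nm(f,q,st);print("depth",p,c,f(q))
E
python3 g1.py
```

```text
[0.4836 0.2694 0.045 ] [0.4874 0.1831 0.045 ] [0.4791 0.355  0.05  ] 0.08635954796120554 (array([0.4881, 0.1834, 0.0474]), np.float64(0.0020164853789547375))
edge ('top', 'side') [ 0.4829  0.2704 -1.5078  0.0473] -4851.2783203125
edge ('top',) [ 0.4833  0.2684 -1.5137  0.0422] -2845.92919921875
edge ('side',) [ 0.4522  0.3076 -1.4931  0.0903] -2051.2578125
depth [ 0.4828  0.2701 -1.5246  0.0454] 1.2869448160172947 1.502379131724346
depth [ 0.4827  0.2704 -1.5265  0.0451] 0.6864745768624444 0.8023369581017908
depth [ 0.4828  0.2673 -1.5195  0.0457] 0.5292307354006986 0.7000421736225553
```

View pics/o3.png

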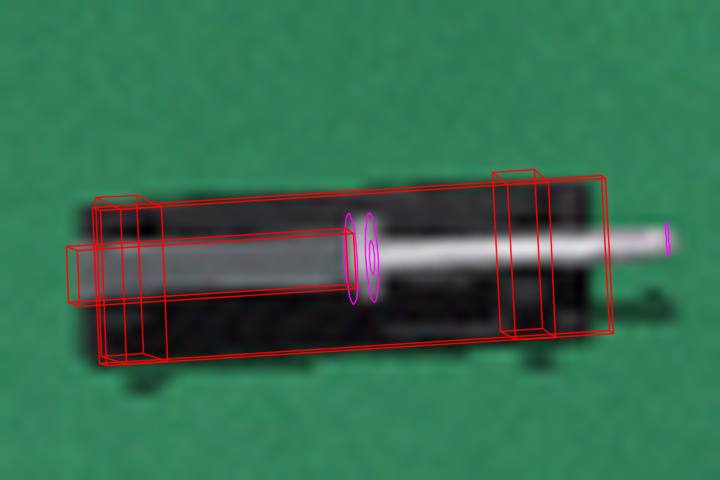

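View pics/o4.png

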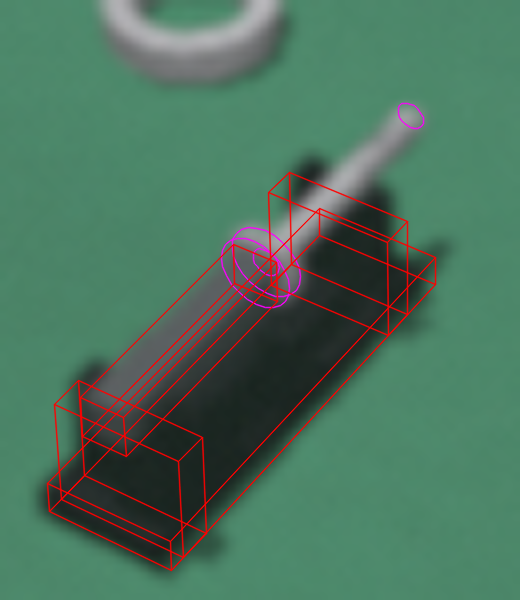

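Run:
```python
from mv import *
show();plan(np.array([.4808,.3105,.2]),[0,0,-1],[.999,.048,0])
```

```text
[ 0.455  -0.2397  0.2074] x [ 0.006 -0.007 -1.   ] y [ 0.193 -0.981  0.008] F [ 1.  -0.4 -1.1] M [-0.03  0.03 -0.05] w 0.701 t 12.62 j [ 0.68  0.24 -0.33  1.92  0.1   0.99 -1.07]
opt 1 travel [ 0.0516  1.1003 -0.0148] turn [1.8000e-03 1.2700e-02 1.8141e+00] rows>=8.8
opt -1 travel [ 0.0516  1.1003 -0.0148] turn [ 1.3200e-02 -1.9000e-03 -2.1859e+00] rows>=9.2
pos [ 0.455  -0.2397  0.2074] F [ 1.  -0.4 -1.1] j [ 0.68  0.24 -0.33  1.92  0.1   0.99 -1.07] w 0.701 t 12.625
```

Request:
{"api": "jog_arm", "payload": {"series": [{"gripper": 0.65,"travel": [0.005,0.11,0],"turn": [0,0,0.18]},{"gripper": 0.65,"travel": [0.005,0.11,0],"turn": [0,0,0.18]},{"gripper": 0.65,"travel": [0.005,0.11,0],"turn": [0,0,0.18]},{"gripper": 0.65,"travel": [0.005,0.11,0],"turn": [0,0,0.18]},{"gripper": 0.65,"travel": [0.005,0.11,0],"turn": [0,0,0.18]},{"gripper": 0.65,"travel": [0.005,0.11,0],"turn": [0,0,0.18]},{"gripper": 0.65,"travel": [0.005,0.11,0],"turn": [0,0,0.18]},{"gripper": 0.65,"travel": [0.005,0.11,0],"turn": [0,0,0.18]},{"gripper": 0.65,"travel": [0.005,0.11,0],"turn": [0,0,0.18]},{"gripper": 0.65,"travel": [0,0,0],"turn": [0,0,0]}]}}

```text
clock: 13.88
position: [0.4713, 0.2717, 0.2051]
tcp_rot: [0.483, 0.52, 0.483, -0.513]
force: [-0.3, -0.4, -0.7]
gripper_width: 0.649
```

Run:
```python
from mv import *
show();plan(np.array([.4808,.3105,.1]),[0,0,-1],[.999,.048,0])
```

```text
[0.4713 0.2717 0.2051] x [ 0.008  0.007 -1.   ] y [ 0.998 -0.067  0.008] F [-0.3 -0.4 -0.7] M [-0.07 -0.08  0.02] w 0.649 t 13.88 j [ 0.03  0.37 -0.8   1.84  0.31  1.05 -0.95]
opt 1 travel [ 0.0191  0.0775 -0.2103] turn [-0.0099  0.01    0.1465] rows>=1.8
opt -1 travel [ 0.0191  0.0775 -0.2103] turn [ 0.0151  0.015  -3.8535] rows>=16.2
pos [0.4713 0.2717 0.2051] F [-0.3 -0.4 -0.7] j [ 0.03  0.37 -0.8   1.84  0.31  1.05 -0.95] w 0.649 t 13.875
```

Request:
{"api": "jog_arm", "payload": {"series": [{"gripper": 0.65,"travel": [0.019,0.078,-0.05],"turn": [-0.01,0.01,0.146]},{"gripper": 0.65,"travel": [0,0,-0.1],"turn": [0,0,0]},{"gripper": 0.65,"travel": [0,0,-0.05],"turn": [0,0,0]},{"gripper": 0.65,"travel": [0,0,0],"turn": [0,0,0]}]}}

```text
clock: 14.38
position: [0.4807, 0.3089, 0.1009]
tcp_rot: [0.512, 0.487, 0.511, -0.49]
force: [0.4, -0.2, 1.3]
gripper_width: 0.646
```

Run:
```python
from mv import *
show();plan(np.array([.4808,.3105,.0275]),[0,0,-1],[.999,.048,0])
for n in ("top","side"):
    im,d=eyes.capture(n);cv2.imwrite(f"pics/{n}12.png",im)
crop("side",cv2.imread("pics/side12.png"),180,190,280,305,6,"pics/c7.png")
show()
```

```text
[0.4807 0.3089 0.1009] x [-0.001 -0.004 -1.   ] y [ 0.999  0.046 -0.001] F [ 0.4 -0.2  1.3] M [ 0.03 -0.14  0.01] w 0.646 t 14.38 j [-0.09  0.55 -0.74  1.87  0.47  0.91 -1.01]
opt 1 travel [ 0.0002  0.0033 -0.1468] turn [ 0.0051 -0.0014  0.002 ] rows>=1.2
opt -1 travel [ 0.0002  0.0033 -0.1468] turn [-2.300e-03 -8.100e-03 -3.998e+00] rows>=16.8
pos [0.4807 0.3089 0.1009] F [ 0.4 -0.2  1.3] j [-0.09  0.55 -0.74  1.87  0.47  0.91 -1.01] w 0.646 t 14.375
[0.482  0.3098 0.1031] x [ 0.003 -0.002 -1.   ] y [0.999 0.046 0.002] F [-0.1  0.5  0.4] M [-0.08 -0.13 -0.1 ] w 0.65 t 14.47 j [-0.09  0.55 -0.74  1.87  0.47  0.91 -1.01]
```

View pics/c7.png

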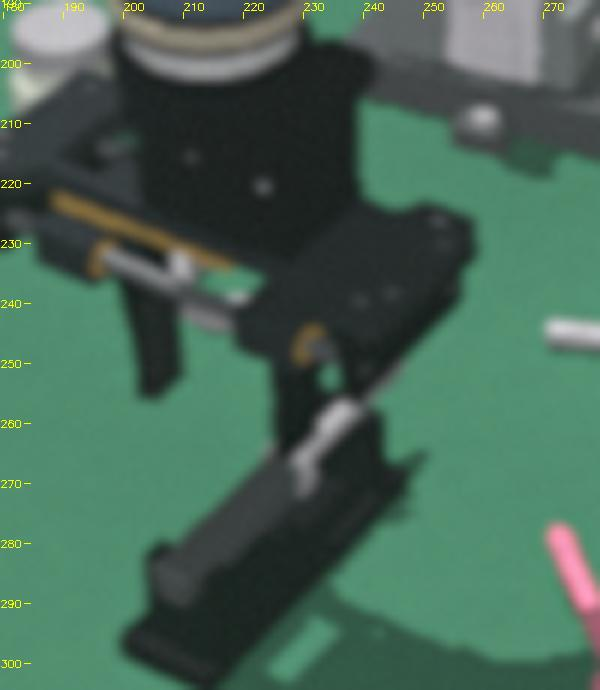

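Request:
{"api": "jog_arm", "payload": {"series": [{"gripper": 0.65,"travel": [0,0.002,-0.09],"turn": [0,0,0]},{"gripper": 0.65,"travel": [0,0,-0.06],"turn": [0,0,0]},{"gripper": 0.65,"travel": [0,0,0],"turn": [0,0,0]}]}}

```text
clock: 14.85
position: [0.4863, 0.3118, 0.0322]
tcp_rot: [0.513, 0.493, 0.508, -0.486]
force: [-0.3, 0.1, 0.7]
gripper_width: 0.645
```

Run:
```python
from mv import *
show();plan(np.array([.4808,.3105,.0275]),[0,0,-1],[.999,.048,0])
```

```text
[0.4863 0.3118 0.0322] x [ 0.012  0.003 -1.   ] y [0.999 0.042 0.012] F [-0.3  0.1  0.7] M [-0.03 -0.09  0.  ] w 0.645 t 14.85 j [-0.15  0.64 -0.67  1.91  0.57  0.78 -1.1 ]
opt 1 travel [-0.011  -0.0026 -0.0094] turn [-0.0037  0.0157  0.0076] rows>=0.1
opt -1 travel [-0.011  -0.0026 -0.0094] turn [ 0.0247  0.0058 -3.9923] rows>=16.8
pos [0.4863 0.3118 0.0322] F [-0.3  0.1  0.7] j [-0.15  0.64 -0.67  1.91  0.57  0.78 -1.1 ] w 0.645 t 14.85
```

Request:
{"api": "jog_arm", "payload": {"series": [{"gripper": 0.65,"travel": [-0.011,-0.003,-0.01],"turn": [-0.004,0.016,0.008]},{"gripper": 0.0,"travel": [0,0,0],"turn": [0,0,0]},{"gripper": 0.0,"travel": [0,0,0],"turn": [0,0,0]},{"gripper": 0.0,"travel": [0,0,0],"turn": [0,0,0]},{"gripper": 0.0,"travel": [0,0,0],"turn": [0,0,0]},{"gripper": 0.0,"travel": [0,0,0],"turn": [0,0,0]},{"gripper": 0.0,"travel": [0,0,0],"turn": [0,0,0]},{"gripper": 0.0,"travel": [0,0,0],"turn": [0,0,0]},{"gripper": 0.0,"travel": [0,0,0],"turn": [0,0,0]}]}}

```text
clock: 15.98
position: [0.4829, 0.3121, 0.0326]
tcp_rot: [0.512, 0.49, 0.511, -0.486]
force: [-0.8, -0.6, 1.0]
gripper_width: 0.181
```

Run:
```python
from mv import *
show()
```

```text
[0.4829 0.3121 0.0326] x [ 0.006  0.004 -1.   ] y [0.999 0.047 0.006] F [-0.8 -0.6  1. ] M [-0.12 -0.03  0.03] w 0.181 t 15.97 j [-0.15  0.64 -0.68  1.91  0.56  0.78 -1.09]
```

Request:
{"api": "jog_arm", "payload": {"series": [{"gripper": 0.0,"travel": [0,0,0.03],"turn": [0,0,0]},{"gripper": 0.0,"travel": [0,0,0.08],"turn": [0,0,0]},{"gripper": 0.0,"travel": [0,0,0.1],"turn": [0,0,0]},{"gripper": 0.0,"travel": [0,0,0.1],"turn": [0,0,0]},{"gripper": 0.0,"travel": [0,0,0],"turn": [0,0,0]}]}}

```text
clock: 16.6
position: [0.4816, 0.3113, 0.1936]
tcp_rot: [0.512, 0.49, 0.512, -0.486]
force: [0.2, 0.5, -2.8]
gripper_width: 0.178
```

Run:
```python
from mv import *
show()
for n in ("top","side"):
    im,d=eyes.capture(n);cv2.imwrite(f"pics/{n}13.png",im);np.save(f"pics/{n}13.npy",d)
crop("side",cv2.imread("pics/side13.png"),180,160,280,280,6,"pics/c7.png")
crop("top",cv2.imread("pics/top13.png"),150,190,240,240,8,"pics/c8.png")
show()
```

```text
[0.4816 0.3113 0.1936] x [ 0.005  0.003 -1.   ] y [0.999 0.049 0.005] F [ 0.2  0.5 -2.8] M [ 0.06 -0.1   0.02] w 0.178 t 16.6 j [-0.03  0.45 -0.81  1.78  0.37  1.06 -0.93]
[0.4798 0.3086 0.1891] x [-0.002 -0.002 -1.   ] y [ 0.999  0.048 -0.002] F [-0.2 -0.7 -3.8] M [ 0.01 -0.09  0.04] w 0.182 t 16.7 j [-0.03  0.45 -0.81  1.79  0.37  1.06 -0.93]
```

View pics/c7.png

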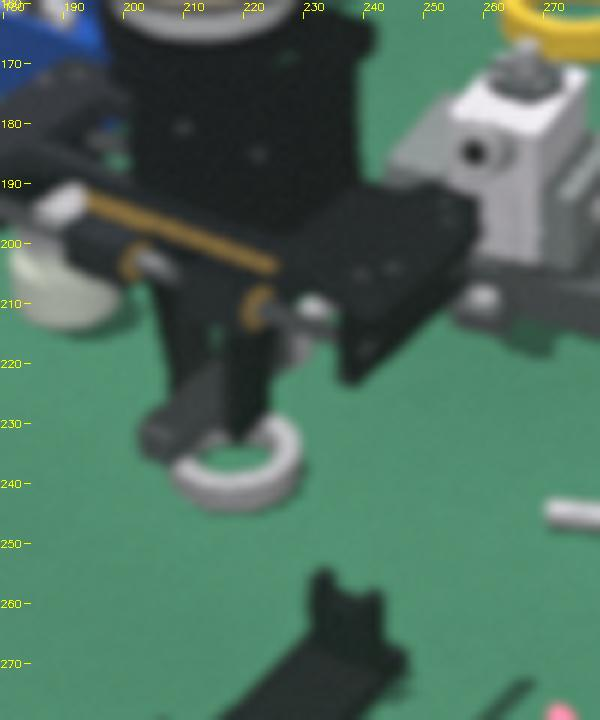

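View pics/c8.png

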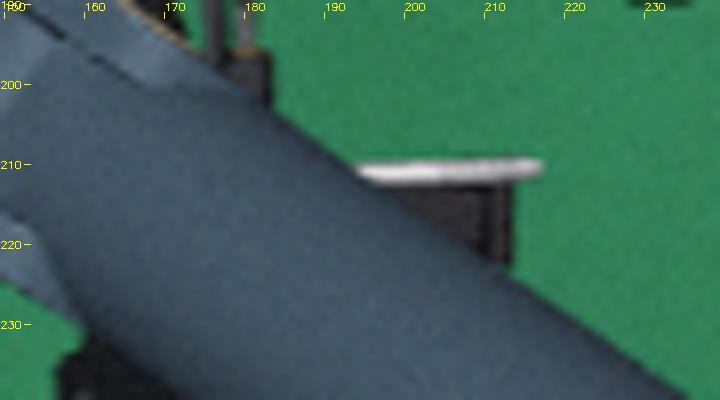

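```bash
cat > shank.py <<'E'
from h import *
from scipy.spatial.transform import Rotation as Ro
def shank(k,box,zmin,zmax,vth=120,n="top"):
    """fit 3D line to bright shank pixels (depth), returns axis pts (top surface minus ~r)"""
    im=cv2.imread(f"pics/{n}{k}.png");D=np.load(f"pics/{n}{k}.npy");P=cloud(n,D)
    u0,v0,u1,v1=box;b=im[v0:v1,u0:u1].astype(int);p=P[v0:v1,u0:u1]
    m=(b.min(-1)>vth)&(p[...,2]>zmin)&(p[...,2]<zmax)
    q=p[m];V,U=np.nonzero(m);
    for _ in range(3):
        c=q.mean(0);w,s,vt=np.linalg.svd(q-c);d=vt[0];r=q-c-np.outer((q-c)@d,d);k_=np.linalg.norm(r,axis=1)<.012;q=q[k_]
    return c,d,len(q),(U.min()+u0,U.max()+u0)
E
python3 - <<'E'
from shank import *
np.set_printoptions(precision=4,suppress=True)
print(shank(13,(196,205,220,216),.12,.3))
print(shank(11,(198,208,222,220),.03,.1))
D=np.load("pics/top13.npy");P=cloud("top",D)
for u in range(194,220,3): print(u,P[208:214,u,2])
E
```

```text
(array([0.4866, 0.2187, 0.2101]), array([ 0.0285, -0.9995,  0.0114]), 51, (np.int64(196), np.int64(216)))
(array([0.4853, 0.2237, 0.0494]), array([-0.0585,  0.9977,  0.0349]), 46, (np.int64(198), np.int64(220)))
194 [-0.0044  0.0028  0.2134  0.572   0.5831  0.5916]
197 [0.     0.005  0.2077 0.2143 0.2112 0.5728]
200 [ 0.0131 -0.0012  0.2032  0.2138  0.2074  0.0093]
203 [-0.002  -0.0065  0.213   0.2051  0.2098  0.0119]
206 [-0.0014 -0.0052  0.2103  0.2101  0.2108  0.0515]
209 [-0.0012  0.0071  0.209   0.2105  0.2086  0.0441]
212 [-0.0046 -0.0036  0.2119  0.2091  0.2061  0.0139]
215 [-0.0082  0.0028  0.208   0.2138  0.2102 -0.0012]
218 [ 0.0024  0.0067 -0.0002 -0.0008  0.0038 -0.0016]
```

Run:
```python
from mv import *
np.set_printoptions(precision=4,suppress=True)
print(pz("top",150+542/8-.5,190+166/8-.5,.2057))
show()
ax=np.array([-.185,.921,.342]);ax/=np.linalg.norm(ax);r=-ax
y=np.cross([0,0,1.],ax);y/=np.linalg.norm(y);
if y[0]<0:y=-y
x=np.cross(y,r);print("x",x,"y",y)
port=np.array([.5909,-.02,.105]);G=port+ax*(.127+.05);T=G+x*.0143;print("G",G,"TCP",T)
plan(T,x,y)
```

```text
[0.4886 0.182  0.2057]
[0.4798 0.3086 0.1891] x [-0.002 -0.002 -1.   ] y [ 0.999  0.048 -0.002] F [-0.2 -0.7 -3.8] M [ 0.01 -0.09  0.04] w 0.182 t 16.7 j [-0.03  0.45 -0.81  1.79  0.37  1.06 -0.93]
x [-0.0674  0.3354 -0.9397] y [ 0.9804  0.1969 -0.    ]
G [0.5581 0.1431 0.1656] TCP [0.5572 0.1479 0.1521]
opt 1 travel [ 0.1548 -0.3216 -0.0739] turn [0.4443 0.0522 0.1884] rows>=2.9
opt -1 travel [ 0.1548 -0.3216 -0.0739] turn [-0.0854  0.6548 -3.7539] rows>=16.0
pos [0.4798 0.3086 0.1891] F [-0.2 -0.7 -3.8] j [-0.03  0.45 -0.81  1.79  0.37  1.06 -0.93] w 0.182 t 16.7
```

Request:
{"api": "jog_arm", "payload": {"series": [{"gripper": 0.0,"travel": [0.031,-0.06,0.0],"turn": [0.09,0.01,0.038]},{"gripper": 0.0,"travel": [0.031,-0.06,-0.01],"turn": [0.09,0.01,0.038]},{"gripper": 0.0,"travel": [0.031,-0.06,-0.015],"turn": [0.09,0.01,0.038]},{"gripper": 0.0,"travel": [0.031,-0.06,-0.015],"turn": [0.09,0.01,0.038]},{"gripper": 0.0,"travel": [0.031,-0.06,-0.015],"turn": [0.09,0.01,0.038]},{"gripper": 0.0,"travel": [0,0,0],"turn": [0,0,0]}]}}

```text
clock: 17.45
position: [0.551, 0.1505, 0.1491]
tcp_rot: [0.439, 0.515, 0.642, -0.361]
force: [-0.4, -0.0, -2.9]
gripper_width: 0.181
```

```bash
cat > ins.py <<'E'
from mv import *
np.set_printoptions(precision=4,suppress=True)
ax=np.array([-.185,.921,.342]);ax/=np.linalg.norm(ax);r=-ax
y=np.cross([0,0,1.],ax);y/=np.linalg.norm(y)
if y[0]<0:y=-y
x=np.cross(y,r)
port=np.array([.5909,-.02,.105])
def tgt(gap,d=.0143,off=(0,0,0)): return port+ax*(.127+gap)+x*d+np.array(off)
E
python3 - <<'E'
from ins import *
show();plan(tgt(.05),x,y)
for n in ("top","side"):
    im,d=eyes.capture(n);cv2.imwrite(f"pics/{n}14.png",im);np.save(f"pics/{n}14.npy",d)
crop("side",cv2.imread("pics/side14.png"),200,130,300,230,6,"pics/c7.png")
crop("top",cv2.imread("pics/top14.png"),215,150,315,220,8,"pics/c8.png")
show()
E
```

```text
[0.551  0.1505 0.1491] x [-0.085  0.344 -0.935] y [ 0.978  0.209 -0.012] F [-0.4 -0.  -2.9] M [-0.54 -0.26  0.06] w 0.181 t 17.45 j [ 0.55  0.61 -0.97  1.82  0.17  0.92 -0.21]
opt 1 travel [ 0.0124 -0.0053  0.0061] turn [-0.013  -0.0182 -0.0159] rows>=0.1
opt -1 travel [ 0.0124 -0.0053  0.0061] turn [ 0.304  -1.3558  3.7406] rows>=16.8
pos [0.551  0.1505 0.1491] F [-0.4 -0.  -2.9] j [ 0.55  0.61 -0.97  1.82  0.17  0.92 -0.21] w 0.181 t 17.45
[0.549  0.1561 0.1514] x [-0.086  0.345 -0.935] y [ 0.976  0.217 -0.009] F [-0.6  0.9 -2.3] M [-0.47 -0.23  0.01] w 0.182 t 17.55 j [ 0.55  0.61 -0.98  1.82  0.16  0.92 -0.21]
```

View pics/c7.png

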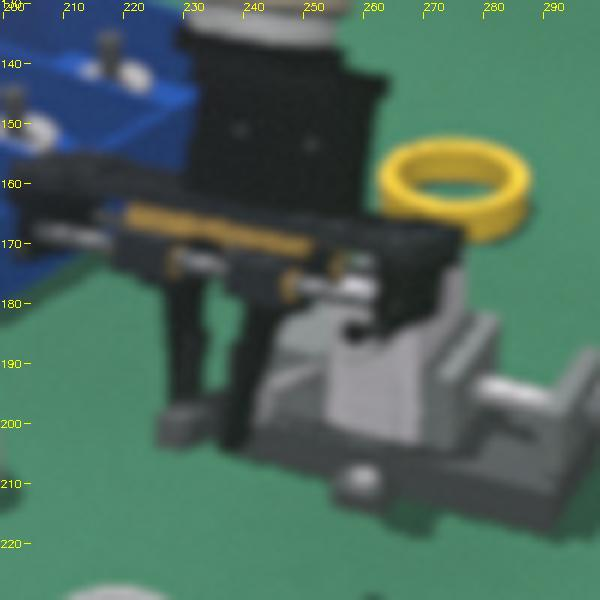

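View pics/c8.png

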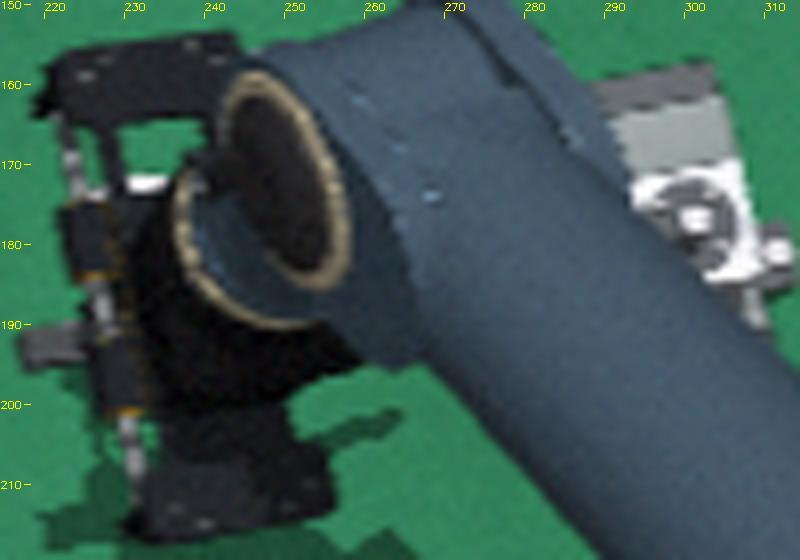

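Run:
```python
from ins import *
for i in range(6):
    s,p,R=cur();print(round(s["clock"],3),np.round(p,4),np.round(s["joint_positions"],4),np.round(s["joint_velocities"],3))
    eyes.capture("top")
```

```text
17.55 [0.549  0.1561 0.1514] [ 0.5454  0.6065 -0.9772  1.8236  0.1636  0.9206 -0.21  ] [-0.041 -0.03  -0.043 -0.003 -0.009 -0.003 -0.001]
17.6 [0.5489 0.1578 0.1525] [ 0.5438  0.6052 -0.9787  1.8233  0.1634  0.9204 -0.2099] [-0.025 -0.022 -0.024 -0.007 -0.002 -0.001  0.003]
17.65 [0.5489 0.1587 0.1531] [ 0.5428  0.6043 -0.9795  1.823   0.1633  0.9204 -0.2098] [-0.014 -0.015 -0.009 -0.007  0.001 -0.     0.003]
17.7 [0.5491 0.1591 0.1536] [ 0.5423  0.6036 -0.9798  1.8226  0.1634  0.9204 -0.2097] [-0.005 -0.01  -0.001 -0.007  0.001 -0.001  0.003]
17.75 [0.5493 0.1591 0.1538] [ 0.5422  0.6032 -0.9798  1.8222  0.1635  0.9204 -0.2096] [-0.002 -0.005  0.001 -0.006  0.002  0.001  0.003]
17.8 [0.5495 0.159  0.1539] [ 0.5423  0.6031 -0.9796  1.822   0.1635  0.9205 -0.2095] [ 0.004 -0.001  0.005 -0.006  0.002  0.002  0.003]
```

Run:
```python
import re
s=open('ins.py').read().replace("d=.0143","d=.0123").replace(".127+gap",".1285+gap")
open('ins.py','w').write(s)
from ins import *
show();plan(tgt(.025),x,y);print(tgt(.025))
```

```text
[0.5497 0.1587 0.154 ] x [-0.082  0.345 -0.935] y [ 0.975  0.221 -0.004] F [ 0.1  0.8 -2.3] M [-0.55 -0.28  0.  ] w 0.184 t 17.85 j [ 0.54  0.6  -0.98  1.82  0.16  0.92 -0.21]
opt 1 travel [ 0.0239 -0.0663 -0.016 ] turn [-0.015  -0.0087 -0.0314] rows>=0.6
opt -1 travel [ 0.0239 -0.0663 -0.016 ] turn [ 0.2968 -1.351   3.7238] rows>=16.7
pos [0.5497 0.1587 0.154 ] F [ 0.1  0.8 -2.3] j [ 0.54  0.6  -0.98  1.82  0.16  0.92 -0.21] w 0.184 t 17.85
[0.5617 0.1255 0.146 ]
```

Request:
{"api": "jog_arm", "payload": {"series": [{"gripper": 0.0,"travel": [0.012,-0.033,-0.008],"turn": [-0.008,-0.004,-0.016]},{"gripper": 0.0,"travel": [0.011,-0.027,-0.006],"turn": [-0.007,-0.004,-0.015]},{"gripper": 0.0,"travel": [0,0,0],"turn": [0,0,0]},{"gripper": 0.0,"travel": [0,0,0],"turn": [0,0,0]}]}}

```text
clock: 18.35
position: [0.5621, 0.1266, 0.1467]
tcp_rot: [0.444, 0.519, 0.633, -0.364]
force: [-0.7, -0.1, -2.1]
gripper_width: 0.182
```

Run:
```python
from ins import *
show();plan(tgt(.025),x,y)
for n in ("top","side"):
    im,d=eyes.capture(n);cv2.imwrite(f"pics/{n}15.png",im);np.save(f"pics/{n}15.npy",d)
crop("side",cv2.imread("pics/side15.png"),200,130,300,230,6,"pics/c7.png")
crop("top",cv2.imread("pics/top15.png"),225,150,315,220,8,"pics/c8.png")
show();plan(tgt(.025),x,y)
```

```text
[0.5621 0.1266 0.1467] x [-0.066  0.333 -0.94 ] y [0.981 0.196 0.   ] F [-0.7 -0.1 -2.1] M [-0.55 -0.25 -0.06] w 0.182 t 18.35 j [ 0.58  0.61 -0.96  1.81  0.18  0.92 -0.19]
opt 1 travel [-0.0009 -0.002  -0.0015] turn [0.0029 0.0011 0.0012] rows>=0.0
opt -1 travel [-0.0009 -0.002  -0.0015] turn [-0.2672  1.3371 -3.7594] rows>=16.8
pos [0.5621 0.1266 0.1467] F [-0.7 -0.1 -2.1] j [ 0.58  0.61 -0.96  1.81  0.18  0.92 -0.19] w 0.182 t 18.35
[0.5621 0.1266 0.1467] x [-0.066  0.333 -0.941] y [0.981 0.196 0.   ] F [ 0.6  0.2 -2.6] M [-0.52 -0.23  0.02] w 0.183 t 18.45 j [ 0.57  0.61 -0.96  1.81  0.18  0.92 -0.19]
opt 1 travel [-0.0009 -0.0022 -0.0015] turn [0.0032 0.0013 0.0008] rows>=0.0
opt -1 travel [-0.0009 -0.0022 -0.0015] turn [-0.2671  1.3368 -3.7599] rows>=16.8
pos [0.5621 0.1266 0.1467] F [ 0.6  0.2 -2.6] j [ 0.57  0.61 -0.96  1.81  0.18  0.92 -0.19] w 0.183 t 18.45
```

View pics/c7.png

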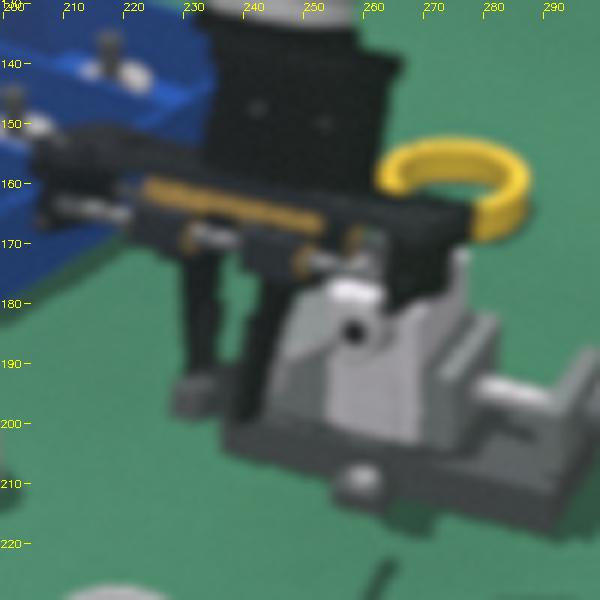

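View pics/c8.png

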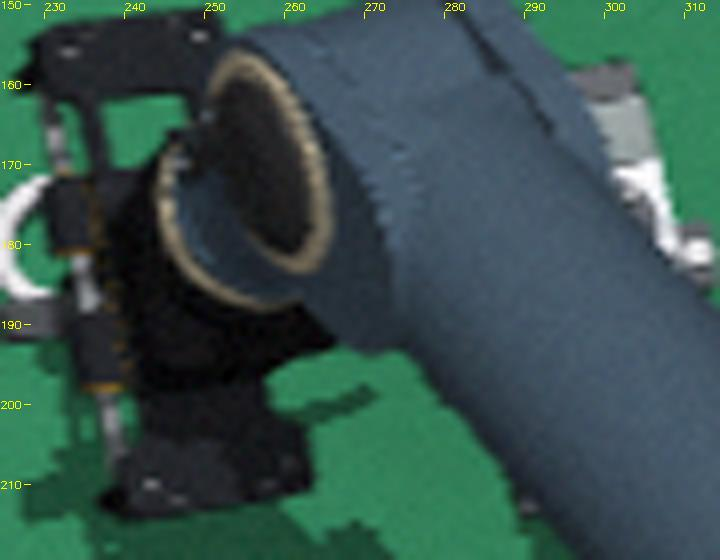

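Run:
```python
from ins import *
s,p,R=cur();m=R.as_matrix()
g=p-m[:,0]*.0123;zt=m[:,2]
for l in(.1285,.0435,.0375,-.0425): print(l,g+zt*l,proj("side",g+zt*l),proj("top",g+zt*l))
print("mouth",proj("side",port))
im=cv2.imread("pics/side15.png");
c=cv2.resize(im[160:215,215:275],None,fx=12,fy=12,interpolation=cv2.INTER_CUBIC)
P=lambda q:tuple(((proj("side",q)-[215,160]+.5)*12).astype(int).tolist())
cv2.line(c,P(g+zt*-.0425),P(g+zt*.1285),(0,0,255),1)
y_=m[:,1];x_=m[:,0]
for a in(1,-1):
  for b in(1,-1): cv2.circle(c,P(g+zt*-.0425+.008*a*x_+.008*b*y_),3,(0,255,255),-1)
for t in np.linspace(0,6.28,30): cv2.circle(c,P(g+zt*.0435+.013*(np.cos(t)*x_+np.sin(t)*y_)),1,(255,0,255),-1)
cv2.imwrite("pics/c9.png",c)
```

```text
0.1285 [0.5867 0.004  0.1146] [255.0256 186.7771] [273.4757 183.2226]
0.0435 [0.5709 0.0824 0.1435] [243.5829 191.6832] [249.7751 186.6721]
0.0375 [0.5698 0.0879 0.1455] [242.7226 192.0521] [248.0631 186.9213]
-0.0425 [0.5551 0.1617 0.1727] [230.5025 197.2916] [224.7233 190.3183]
mouth [258.4271 185.6668]
```

View pics/c9.png

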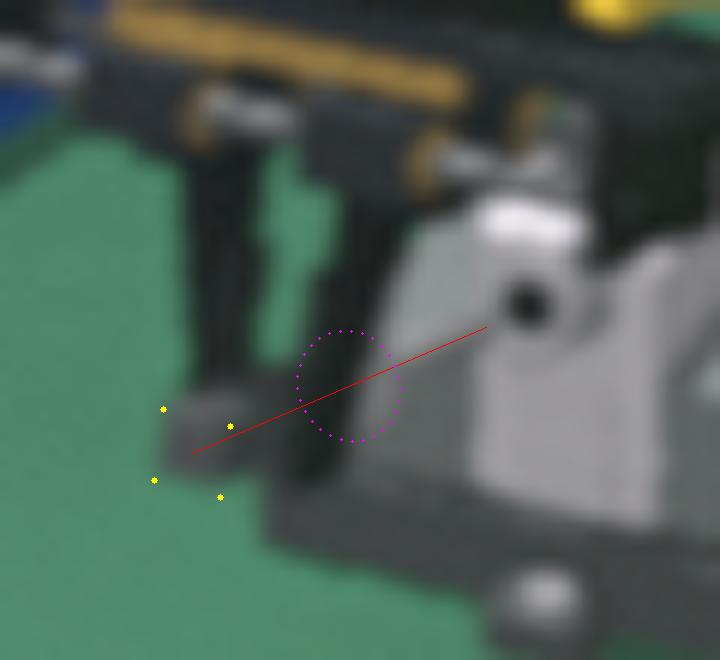

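Run:
```python
from ins import *
D=np.load("pics/side15.npy");P=cloud("side",D);im=cv2.imread("pics/side15.png")
s,p,R=cur();m=R.as_matrix()
q=(P-p)@m   # tool frame coords: x along fingers,y,z rod
# pixels near rod line
M=(abs(q[...,0]+.0123)<.02)&(abs(q[...,1])<.022)&(q[...,2]>-.06)&(q[...,2]<.14)&(D>0)
V,U=np.nonzero(M)
for v,u in list(zip(V,U)): print((u,v),np.round(q[v,u]*1000,1),im[v,u])
```

```text
(np.int64(255), np.int64(185)) [-17.6   0.8 128.3] [139 137 136]
(np.int64(252), np.int64(186)) [-16.7   3.4 111.5] [145 143 141]
(np.int64(253), np.int64(186)) [-19.8  -3.2 102.1] [140 139 137]
(np.int64(254), np.int64(186)) [-17.2  -1.4 115.2] [136 134 133]
(np.int64(255), np.int64(186)) [-17.3  -3.6 117.4] [128 126 125]
(np.int64(256), np.int64(186)) [-16.9  -5.1 121.9] [116 114 113]
(np.int64(231), np.int64(187)) [-30.8  16.8  -9.5] [50 59 40]
(np.int64(233), np.int64(187)) [-31.5  12.1  -7.2] [41 43 37]
(np.int64(235), np.int64(187)) [-31.5   8.5  -1.9] [48 55 39]
(np.int64(236), np.int64(187)) [-31.    7.4   2.2] [73 90 54]
(np.int64(250), np.int64(187)) [-18.3   0.3  88.3] [152 150 148]
(np.int64(251), np.int64(187)) [-18.7  -2.3  89.5] [147 144 143]
(np.int64(252), np.int64(187)) [-16.8  -1.6  99.5] [140 138 137]
(np.int64(253), np.int64(187)) [-16.8  -3.5 102.5] [130 128 127]
(np.int64(254), np.int64(187)) [-15.8  -4.1 109.1] [120 119 117]
(np.int64(255), np.int64(187)) [-15.9  -6.3 111.3] [118 116 115]
(np.int64(256), np.int64(187)) [-13.5  -4.9 123.7] [125 122 122]
(np.int
[... 12080 characters left out ...]
 -39.5] [75 82 64]
(np.int64(234), np.int64(199)) [ -7.7  -7.  -34.1] [74 83 61]
(np.int64(235), np.int64(199)) [ -7.   -7.9 -29.5] [75 86 61]
(np.int64(239), np.int64(199)) [-2.9 -9.5 -5.9] [44 46 39]
(np.int64(240), np.int64(199)) [ -4.8 -14.2 -10.4] [36 38 31]
(np.int64(241), np.int64(199)) [ -6.6 -18.6 -14.3] [38 41 33]
(np.int64(242), np.int64(199)) [ -4.5 -17.5  -4.3] [48 48 43]
(np.int64(243), np.int64(199)) [ -1.7 -15.6   7.7] [62 62 57]
(np.int64(233), np.int64(200)) [ -7.6  -9.2 -45.1] [ 91 110  71]
(np.int64(239), np.int64(200)) [ -1.5 -11.9 -10.7] [53 54 48]
(np.int64(240), np.int64(200)) [ -2.1 -14.5 -10.2] [49 50 44]
(np.int64(241), np.int64(200)) [ -2.1 -16.5  -7.9] [53 54 48]
```

```bash
cat > rodfit.py <<'E'
from ins import *
from scipy.optimize import least_squares
def rodfit(k,p,m,n="side",zr=(.055,.126),box=None):
    D=np.load(f"pics/{n}{k}.npy");P=cloud(n,D);q=(P-p)@m
    M=(abs(q[...,0]+.0133)<.012)&(abs(q[...,1])<.012)&(q[...,2]>zr[0])&(q[...,2]<zr[1])&(D>0);a=q[M]
    f=lambda t:np.hypot(a[:,0]-t[0]-t[2]*(a[:,2]-.09),a[:,1]-t[1]-t[3]*(a[:,2]-.09))-.005
    r=least_squares(f,[-.0133,0,0,0],loss="soft_l1",f_scale=.002)
    J=np.linalg.inv(r.jac.T@r.jac)*.002**2
    return r.x,np.sqrt(np.diag(J)),len(a)
E
python3 - <<'E'
from rodfit import *
s,p,R=cur();m=R.as_matrix();print(rodfit(15,p,m))
# tube in side/top via same side depth: fit cylinder r=.014 to tube outer near port
D=np.load("pics/side15.npy");P=cloud("side",D)
F=np.stack([y,np.cross(ax,y),ax],1);q=(P-port)@F
M=(np.hypot(q[...,0],q[...,1])<.0135)&(abs(q[...,2])<.01);V,U=np.nonzero(M);print("mouth face pts",M.sum(),np.median(q[M],0),U.min(),U.max(),V.min(),V.max())
D=np.load("pics/side11.npy");P=cloud("side",D);q=(P-port)@F
M=(np.hypot(q[...,0],q[...,1])<.0135)&(abs(q[...,2])<.01);print("mouth face pts",M.sum(),np.median(q[M],0))
M=(np.hypot(q[...,0],q[...,1])<.02)&(q[...,2]<-.004)&(q[...,2]>-.02);a=q[M]
from scipy.optimize import least_squares
for k,n in ((11,"side"),(11,"top")):
    D=np.load(f"pics/{n}{k}.npy");P=cloud(n,D);q=(P-port)@F
    M=(abs(np.hypot(q[...,0],q[...,1])-.014)<.005)&(q[...,2]<-.003)&(q[...,2]>-.022);a=q[M]
    r=least_squares(lambda t:np.hypot(a[:,0]-t[0],a[:,1]-t[1])-.014,[0,0],loss="soft_l1",f_scale=.002);print(n,len(a),r.x)
E
```

```text
(array([-0.0134, -0.0005,  0.0017, -0.003 ]), array([0.0006, 0.0006, 0.0364, 0.0302]), 32)
mouth face pts 52 [-0.0002 -0.0004 -0.0022] 255 263 181 189
mouth face pts 54 [ 0.0004 -0.001  -0.0023]
side 33 [-0.001  -0.0003]
top 44 [ 0.0004 -0.0002]
```

```bash
sed -i 's/d=.0123/d=.0134/' ins.py
python3 - <<'E'
from ins import *
show();plan(tgt(.012),x,y);print("axis unit travel per 10mm",-ax*.02)
E
```

```text
[0.5621 0.1266 0.1467] x [-0.066  0.333 -0.941] y [0.981 0.196 0.   ] F [ 0.6  0.2 -2.6] M [-0.52 -0.23  0.02] w 0.183 t 18.45 j [ 0.57  0.61 -0.96  1.81  0.18  0.92 -0.19]
opt 1 travel [ 0.0038 -0.0254 -0.0125] turn [0.0032 0.0013 0.0008] rows>=0.2
opt -1 travel [ 0.0038 -0.0254 -0.0125] turn [-0.2671  1.3368 -3.7599] rows>=16.8
pos [0.5621 0.1266 0.1467] F [ 0.6  0.2 -2.6] j [ 0.57  0.61 -0.96  1.81  0.18  0.92 -0.19] w 0.183 t 18.45
axis unit travel per 10mm [ 0.0037 -0.0184 -0.0068]
```

Request:
{"api": "jog_arm", "payload": {"series": [{"gripper": 0.0,"travel": [0.0038,-0.0254,-0.0125],"turn": [0.003,0.001,0.001]},{"gripper": 0.0,"travel": [0,0,0],"turn": [0,0,0]},{"gripper": 0.0,"travel": [0,0,0],"turn": [0,0,0]}]}}

```text
clock: 18.82
position: [0.5639, 0.1133, 0.1399]
tcp_rot: [0.444, 0.519, 0.634, -0.363]
force: [0.3, -0.1, -2.2]
gripper_width: 0.181
```

Run:
```python
from ins import *
show();plan(tgt(.012),x,y)
```

```text
[0.5639 0.1133 0.1399] x [-0.068  0.336 -0.94 ] y [ 0.98   0.198 -0.   ] F [ 0.3 -0.1 -2.2] M [-0.5  -0.24  0.  ] w 0.181 t 18.82 j [ 0.59  0.62 -0.95  1.82  0.19  0.92 -0.17]
opt 1 travel [0.0001 0.0013 0.0011] turn [-0.0003 -0.0001 -0.0009] rows>=0.0
opt -1 travel [0.0001 0.0013 0.0011] turn [ 0.2701 -1.3417  3.7577] rows>=16.8
pos [0.5639 0.1133 0.1399] F [ 0.3 -0.1 -2.2] j [ 0.59  0.62 -0.95  1.82  0.19  0.92 -0.17] w 0.181 t 18.825
```

Request:
{"api": "jog_arm", "payload": {"series": [{"gripper": 0.0,"travel": [0.0038,-0.0174,-0.0058],"turn": [0,0,0]},{"gripper": 0.0,"travel": [0.0037,-0.0184,-0.0068],"turn": [0,0,0]},{"gripper": 0.0,"travel": [0,0,0],"turn": [0,0,0]}]}}

```text
clock: 19.2
position: [0.5681, 0.0938, 0.1331]
tcp_rot: [0.444, 0.519, 0.634, -0.363]
force: [0.4, 0.5, -2.1]
gripper_width: 0.179
```

Run:
```python
from ins import *
show();s,p,R=cur();e=(p-tgt(0));print("gap",e@ax,"lat",e@y,"vert",e@x);plan(tgt(-.03),x,y)
```

```text
[0.5681 0.0938 0.1331] x [-0.068  0.335 -0.94 ] y [ 0.98   0.197 -0.   ] F [ 0.4  0.5 -2.1] M [-0.59 -0.3  -0.  ] w 0.179 t 19.2 j [ 0.62  0.64 -0.95  1.81  0.19  0.92 -0.14]
gap -0.009817036377580116 lat 2.8605785713411188e-05 vert -8.409687706365338e-05
opt 1 travel [ 0.0074 -0.0371 -0.014 ] turn [ 0.0001 -0.     -0.0005] rows>=0.3
opt -1 travel [ 0.0074 -0.0371 -0.014 ] turn [ 0.2697 -1.3413  3.7583] rows>=16.8
pos [0.5681 0.0938 0.1331] F [ 0.4  0.5 -2.1] j [ 0.62  0.64 -0.95  1.81  0.19  0.92 -0.14] w 0.179 t 19.2
```

Request:
{"api": "jog_arm", "payload": {"series": [{"gripper": 0.0,"travel": [0.0037,-0.0184,-0.0068],"turn": [0,0,0]},{"gripper": 0.0,"travel": [0.0037,-0.0184,-0.0068],"turn": [0,0,0]},{"gripper": 0.0,"travel": [0.0037,-0.0184,-0.0068],"turn": [0,0,0]},{"gripper": 0.0,"travel": [0,0,0],"turn": [0,0,0]}]}}

```text
clock: 19.7
position: [0.5741, 0.0637, 0.1219]
tcp_rot: [0.444, 0.519, 0.634, -0.364]
force: [0.0, 1.0, -2.4]
gripper_width: 0.18
```

Run:
```python
from ins import *
show();s,p,R=cur();e=(p-tgt(0));print("gap",e@ax,"lat",e@y,"vert",e@x);plan(tgt(-.07),x,y)
for n in ("top","side"):
    im,d=eyes.capture(n);cv2.imwrite(f"pics/{n}16.png",im);np.save(f"pics/{n}16.npy",d)
crop("side",cv2.imread("pics/side16.png"),215,160,275,215,12,"pics/c7.png")
```

```text
[0.5741 0.0637 0.1219] x [-0.067  0.335 -0.94 ] y [ 0.981  0.196 -0.   ] F [ 0.   1.  -2.4] M [-0.5  -0.17  0.03] w 0.18 t 19.7 j [ 0.66  0.66 -0.94  1.8   0.21  0.93 -0.1 ]
gap -0.04247461945398444 lat 3.2891704328941606e-05 vert -0.00011848655146293623
opt 1 travel [ 0.0101 -0.0506 -0.0191] turn [ 0.0002 -0.0002  0.0006] rows>=0.4
opt -1 travel [ 0.0101 -0.0506 -0.0191] turn [-0.2694  1.3411 -3.7581] rows>=16.8
pos [0.5741 0.0637 0.1219] F [ 0.   1.  -2.4] j [ 0.66  0.66 -0.94  1.8   0.21  0.93 -0.1 ] w 0.18 t 19.7
```

View pics/c7.png

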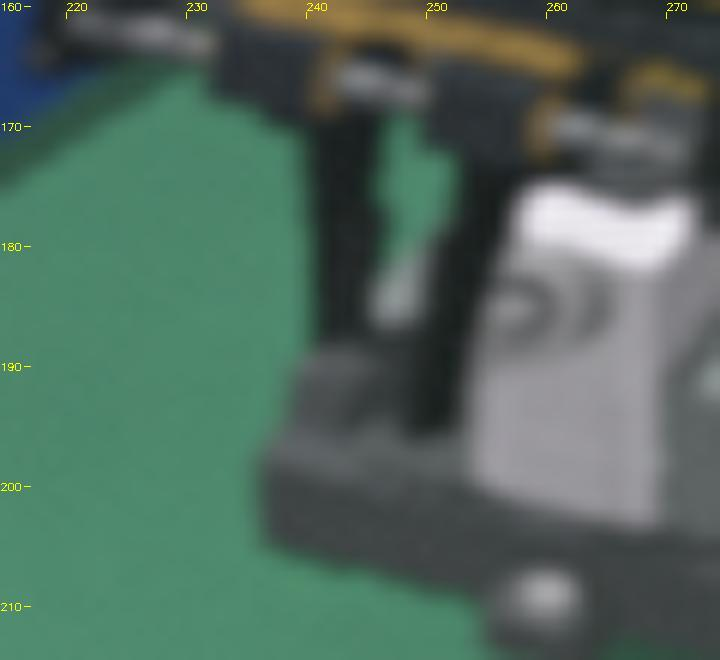

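Request:
{"api": "jog_arm", "payload": {"series": [{"gripper": 0.0,"travel": [0.0037,-0.0184,-0.0068],"turn": [0,0,0]},{"gripper": 0.0,"travel": [0.0037,-0.0184,-0.0068],"turn": [0,0,0]},{"gripper": 0.0,"travel": [0.0028,-0.0138,-0.0051],"turn": [0,0,0]},{"gripper": 0.0,"travel": [0,0,0],"turn": [0,0,0]}]}}

```text
clock: 20.3
position: [0.5794, 0.0383, 0.1127]
tcp_rot: [0.444, 0.519, 0.634, -0.363]
force: [-0.4, 1.1, -2.0]
gripper_width: 0.176
```

```bash
cat >> ins.py <<'E'
def rep():
    show();s,p,R=cur();e=(p-tgt(0));print("gap %.4f lat %.4f vert %.4f Fax %.1f"%(e@ax,e@y,e@x,s["force"]@ax))
E
python3 -c "
from ins import *
rep()"
```

```text
[0.5794 0.0383 0.1127] x [-0.067  0.336 -0.94 ] y [0.98  0.199 0.001] F [-0.4  1.1 -2. ] M [-0.54 -0.23  0.08] w 0.176 t 20.3 j [ 0.69  0.68 -0.93  1.79  0.22  0.94 -0.06]
gap -0.0700 lat 0.0002 vert -0.0003 Fax 0.4
```

Request:
{"api": "jog_arm", "payload": {"series": [{"gripper": 0.0,"travel": [0.0037,-0.0184,-0.0068],"turn": [0,0,0]},{"gripper": 0.0,"travel": [0,0,0],"turn": [0,0,0]}]}}

```text
clock: 20.55
position: [0.5814, 0.0285, 0.109]
tcp_rot: [0.444, 0.519, 0.634, -0.363]
force: [0.2, -0.5, -2.5]
gripper_width: 0.179
```

```bash
python3 -c "
from ins import *
rep()"
```

```text
[0.5814 0.0285 0.109 ] x [-0.067  0.336 -0.94 ] y [0.98  0.199 0.001] F [ 0.2 -0.5 -2.5] M [-0.54 -0.21 -0.01] w 0.179 t 20.55 j [ 0.7   0.69 -0.92  1.79  0.23  0.94 -0.04]
gap -0.0807 lat 0.0002 vert -0.0003 Fax -1.4
```

Request:
{"api": "jog_arm", "payload": {"series": [{"gripper": 0.0,"travel": [0.0013,-0.0064,-0.0024],"turn": [0,0,0]}]}}

```text
clock: 20.68
position: [0.582, 0.0259, 0.1081]
tcp_rot: [0.444, 0.519, 0.634, -0.362]
force: [1.7, 0.2, -2.1]
gripper_width: 0.182
```

```bash
python3 -c "
from ins import *
rep()"
```

```text
[0.582  0.0259 0.1081] x [-0.067  0.336 -0.939] y [0.98  0.2   0.001] F [ 1.7  0.2 -2.1] M [-0.53 -0.2  -0.02] w 0.182 t 20.68 j [ 0.7   0.69 -0.92  1.78  0.23  0.94 -0.04]
gap -0.0835 lat 0.0003 vert -0.0003 Fax -0.8
```

Request:
{"api": "jog_arm", "payload": {"series": [{"gripper": 0.0,"travel": [0.0011,-0.0055,-0.002],"turn": [0,0,0]}]}}

```text
clock: 20.8
position: [0.5821, 0.025, 0.1078]
tcp_rot: [0.443, 0.519, 0.635, -0.361]
force: [-2.6, 5.0, 2.3]
gripper_width: 0.18
```

Request:
{"api": "jog_arm", "payload": {"series": [{"gripper": 0.0,"travel": [0.0011,-0.0055,-0.002],"turn": [0,0,0]}]}}

```text
clock: 20.92
position: [0.582, 0.025, 0.1079]
tcp_rot: [0.443, 0.519, 0.637, -0.36]
force: [-2.0, 6.6, 2.5]
gripper_width: 0.174
```

```bash
python3 -c "
from ins import *
rep()"
```

```text
[0.582  0.025  0.1079] x [-0.07   0.342 -0.937] y [0.979 0.203 0.001] F [-2.   6.6  2.5] M [0.88 0.29 0.05] w 0.174 t 20.93 j [ 0.7   0.7  -0.92  1.78  0.23  0.94 -0.03]
gap -0.0844 lat 0.0002 vert -0.0004 Fax 7.3
```

Request:
{"api": "jog_arm", "payload": {"series": [{"gripper": 0.0,"travel": [0.0014,-0.007,-0.0026],"turn": [0,0,0]}]}}

```text
clock: 21.05
position: [0.582, 0.025, 0.1079]
tcp_rot: [0.442, 0.519, 0.638, -0.358]
force: [-4.1, 6.5, 3.1]
gripper_width: 0.179
```

```bash
python3 -c "
from ins import *
rep()
for n in ('top','side'):
    im,d=eyes.capture(n);cv2.imwrite(f'pics/{n}17.png',im);np.save(f'pics/{n}17.npy',d)
crop('side',cv2.imread('pics/side17.png'),225,160,275,210,12,'pics/c7.png')
rep()"
```

```text
[0.582  0.025  0.1079] x [-0.071  0.346 -0.936] y [0.979 0.205 0.001] F [-4.1  6.5  3.1] M [1.04 0.45 0.1 ] w 0.179 t 21.05 j [ 0.71  0.7  -0.93  1.78  0.22  0.95 -0.03]
gap -0.0843 lat 0.0001 vert -0.0004 Fax 7.8
[0.582 0.025 0.108] x [-0.071  0.346 -0.936] y [0.979 0.205 0.001] F [-3.4  6.1  3.6] M [0.9  0.4  0.05] w 0.182 t 21.15 j [ 0.71  0.7  -0.93  1.78  0.22  0.95 -0.03]
gap -0.0844 lat 0.0001 vert -0.0005 Fax 7.5
```

View pics/c7.png

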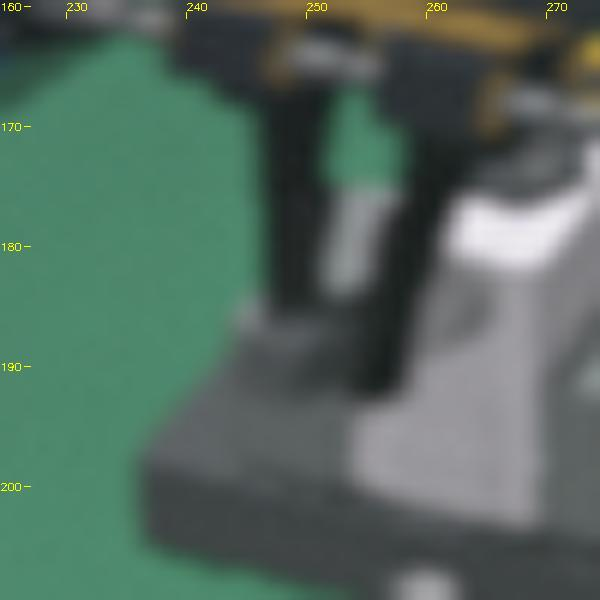

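Request:
{"api": "jog_arm", "payload": {"series": [{"gripper": 0.0,"travel": [-0.0037,0.0184,0.0068],"turn": [0,0,0]},{"gripper": 0.0,"travel": [-0.0055,0.0276,0.0102],"turn": [-0.006,-0.002,-0.006]},{"gripper": 0.0,"travel": [-0.0055,0.0276,0.0102],"turn": [-0.005,-0.002,-0.005]},{"gripper": 0.0,"travel": [0,0,0],"turn": [0,0,0]}]}}

```text
clock: 21.65
position: [0.5743, 0.0638, 0.1224]
tcp_rot: [0.445, 0.52, 0.633, -0.362]
force: [0.5, -0.5, -2.5]
gripper_width: 0.18
```

```bash
python3 -c "
from ins import *
rep();plan(tgt(.0),x,y)"
```

```text
[0.5743 0.0638 0.1224] x [-0.064  0.335 -0.94 ] y [0.98  0.198 0.004] F [ 0.5 -0.5 -2.5] M [-0.59 -0.19  0.02] w 0.18 t 21.65 j [ 0.66  0.66 -0.94  1.8   0.21  0.93 -0.09]
gap -0.0423 lat 0.0003 vert -0.0005 Fax -1.4
opt 1 travel [-0.0162  0.0782  0.028 ] turn [-0.      0.0051 -0.001 ] rows>=0.7
opt -1 travel [-0.0162  0.0782  0.028 ] turn [ 0.2623 -1.3406  3.7567] rows>=16.8
pos [0.5743 0.0638 0.1224] F [ 0.5 -0.5 -2.5] j [ 0.66  0.66 -0.94  1.8   0.21  0.93 -0.09] w 0.18 t 21.65
```

Request:
{"api": "jog_arm", "payload": {"series": [{"gripper": 0.0,"travel": [-0.0057,0.0276,0.0099],"turn": [0,0.005,0]},{"gripper": 0.0,"travel": [-0.0074,0.0368,0.0136],"turn": [0,0,0]},{"gripper": 0.0,"travel": [-0.0074,0.0368,0.0136],"turn": [0,0,0]},{"gripper": 0.0,"travel": [-0.0074,0.0368,0.0136],"turn": [0,0,0]},{"gripper": 0.0,"travel": [-0.0074,0.0368,0.0136],"turn": [0,0,0]},{"gripper": 0.0,"travel": [0,0,0],"turn": [0,0,0]},{"gripper": 0.0,"travel": [0,0,0],"turn": [0,0,0]}]}}

```text
clock: 22.52
position: [0.5548, 0.1579, 0.1571]
tcp_rot: [0.445, 0.518, 0.634, -0.363]
force: [0.3, -1.2, -2.4]
gripper_width: 0.18
```

```bash
python3 -c "
from ins import *
rep()
for n in ('top','side'):
    im,d=eyes.capture(n);cv2.imwrite(f'pics/{n}18.png',im);np.save(f'pics/{n}18.npy',d)
crop('side',cv2.imread('pics/side18.png'),205,150,285,210,10,'pics/c7.png')
t=cv2.imread('pics/top0.png');crop('top',t,105,120,200,215,7,'pics/c8.png')
s=cv2.imread('pics/side0.png');crop('side',s,90,185,180,340,4,'pics/c9.png')
rep()"
```

```text
[0.5548 0.1579 0.1571] x [-0.068  0.335 -0.94 ] y [0.98  0.199 0.   ] F [ 0.3 -1.2 -2.4] M [-0.54 -0.25 -0.01] w 0.18 t 22.52 j [ 0.53  0.59 -0.97  1.82  0.17  0.92 -0.23]
gap 0.0599 lat -0.0003 vert -0.0002 Fax -2.0
[0.5549 0.1579 0.1571] x [-0.068  0.335 -0.94 ] y [0.98  0.199 0.   ] F [-0.2 -0.5 -2.6] M [-0.52 -0.26  0.02] w 0.182 t 22.62 j [ 0.53  0.59 -0.97  1.82  0.17  0.92 -0.23]
gap 0.0598 lat -0.0003 vert -0.0002 Fax -1.3
```

View pics/c7.png

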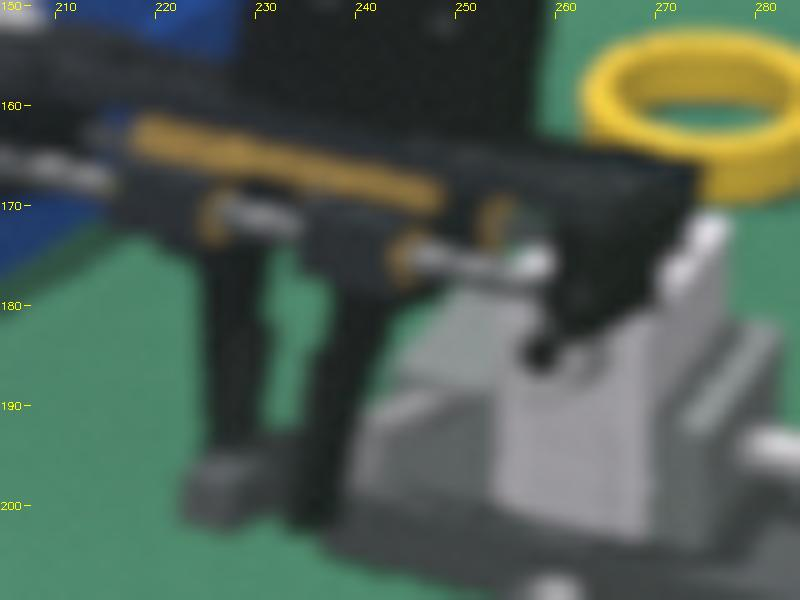

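View pics/c8.png

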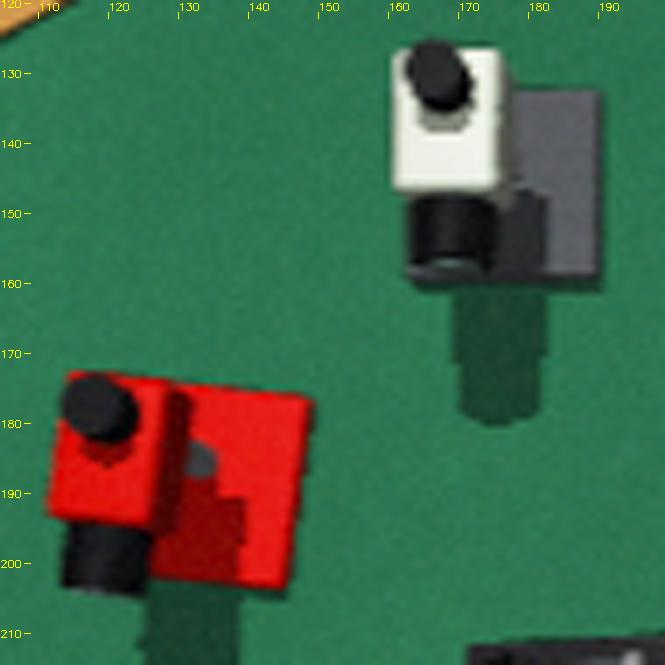

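View pics/c9.png

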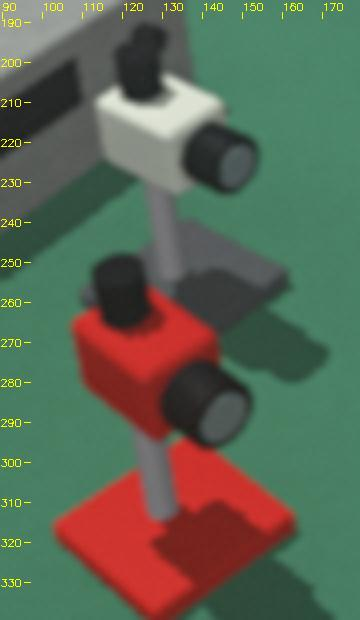

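```bash
cat > rd.py <<'E'
from fit import *
from ov import draw
np.set_printoptions(precision=4,suppress=True)
D={n:np.load(f"pics/{n}0.npy") for n in("top","side")};im={n:cv2.imread(f"pics/{n}0.png") for n in("top","side")}
print("side lens",pz("side",148.4,225.6,.14)); print("top lens front top",pz("top",168.9,157.2,.16))
def pr(p):
    x,y,yaw,hx0,hx1,hw,ht,fh=p
    R=pose(x,y,yaw);A=R@mk(frame((-1,0,0),(0,1,0)),[0,0,.14])
    return [('b',R,(-.05,-.05,0),(.05,.05,fh)),('b',R,(hx0,-hw,.115),(hx1,hw,ht)),('c',A,.02,(0,.051)),('c',mk(R[:3,:3],R[:3,3]),.01,(0,.12))]
c=pz("side",148.4,225.6,.14)
p0=[c[0]+.051,c[1],0.0,-.01,.06,.03,.17,.012];st=[.006,.006,.06,.008,.008,.004,.006,.003]
vw=[("top",(155,120,197,170)),("side",(110,198,165,265))]
for vs in (vw,vw[:1],vw[1:]):
    f=cost_fn(pr,vs,D);p,cst=nm(f,p0,st);print(p,cst,f(p0));F=pose(*p[:3])@np.array([-.096,0,.14,1]);print("  focus",F[:3])
    if len(vs)==2:
        np.save("pics/rd.npy",p);draw("top",im["top"],pr(p),150,120,200,175,10,"pics/o1.png");draw("side",im["side"],pr(p),100,190,170,270,7,"pics/o2.png")
E
python3 rd.py
```

```text
side lens [0.6725 0.3447 0.14  ]
top lens front top [0.6651 0.3444 0.16  ]
[ 0.7206  0.3473  0.0254 -0.022   0.0445  0.0231  0.1663  0.0147] 4.249711950333932 5.891392463803825
  focus [0.6247 0.3449 0.14  ]
[ 0.7211  0.3489  0.0238 -0.022   0.0443  0.0246  0.1656  0.0117] 1.279515961789987 2.4949330819126923
  focus [0.6251 0.3466 0.14  ]
[ 0.7215  0.3474  0.0371 -0.0231  0.0715  0.0229  0.1666  0.0155] 2.8463053229559745 3.3964593818911326
  focus [0.6256 0.3439 0.14  ]
```

View pics/o1.png

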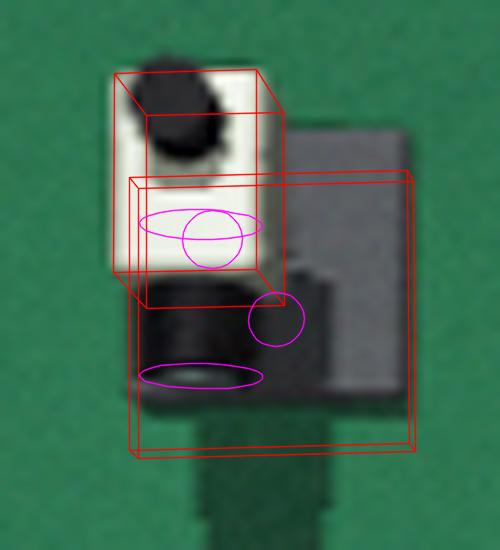

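View pics/o2.png

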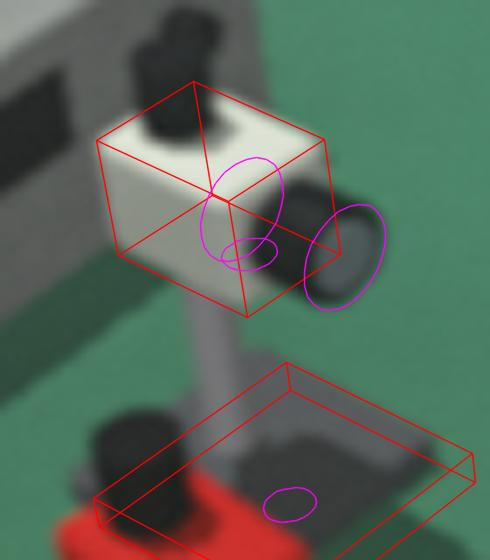

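```bash
sed -i "s/x,y,yaw,hx0,hx1,hw,ht,fh=p/x,y,yaw,hx0,hx1,hw,ht,fh,fx,px=p/; s/(-.05,-.05,0),(.05,.05,fh)/(fx-.05,-.05,0),(fx+.05,.05,fh)/; s/mk(R\[:3,:3\],R\[:3,3\])/R@pose(px,0,0)/; s/.17,.012\];st/.17,.012,.015,.02];st/; s/.006,.003\]/.006,.003,.01,.01]/" rd.py; python3 rd.py
python3 - <<'E'
from fit import *
from scipy.optimize import least_squares
# direct cylinder fit of lens points (dark) both views, fixed z=.14 axis
for n,box in(("top",(160,146,178,160)),("side",(134,212,158,238))):
    D=np.load(f"pics/{n}0.npy");im=cv2.imread(f"pics/{n}0.png");P=cloud(n,D);u0,v0,u1,v1=box
    p=P[v0:v1,u0:u1].reshape(-1,3);b=im[v0:v1,u0:u1].reshape(-1,3).max(1)
    m=(p[:,2]>.118)&(p[:,2]<.166)&(b<75)&(p[:,0]>.65)&(p[:,0]<.71);p=p[m]
    f=lambda t:np.hypot(p[:,1]-t[0]-t[2]*(p[:,0]-.68),p[:,2]-t[1])-.02
    r=least_squares(f,[.345,.14,.02],loss="soft_l1",f_scale=.002);print(n,len(p),r.x,"xmin",np.percentile(p[:,0],[2,5,95]))
E
```

```text
side lens [0.6725 0.3447 0.14  ]
top lens front top [0.6651 0.3444 0.16  ]
[ 0.7191  0.3481  0.0008 -0.0197  0.0458  0.0232  0.1663  0.0164  0.0193
  0.028 ] 2.753989871993769 4.848241581325919
  focus [0.6231 0.3481 0.14  ]
[ 0.7187  0.3491 -0.0082 -0.019   0.0458  0.0238  0.1654  0.0162  0.0196
  0.0463] 0.7127990051196692 2.1401609400222137
  focus [0.6227 0.3499 0.14  ]
[ 0.7198  0.3462  0.0086 -0.0189  0.0658  0.0239  0.1666  0.0162  0.0169
  0.0292] 1.9145371343217374 2.708080641303705
  focus [0.6238 0.3454 0.14  ]
top 129 [0.34866489 0.13956223 0.02681452] xmin [0.66693247 0.66750338 0.69660212]
side 171 [ 0.34510733  0.14063999 -0.01227892] xmin [0.66570768 0.66659401 0.69371736]
```

View pics/o1.png

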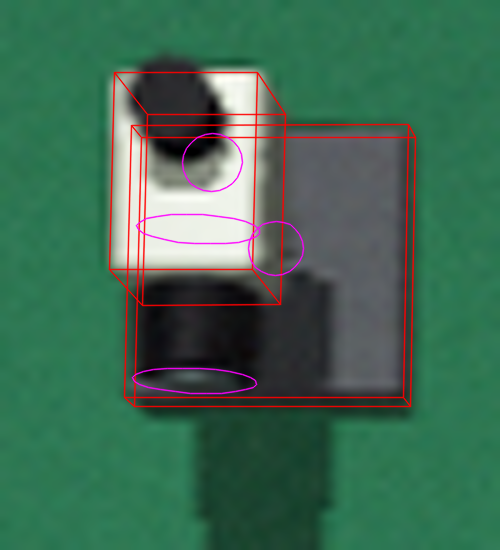

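View pics/o2.png

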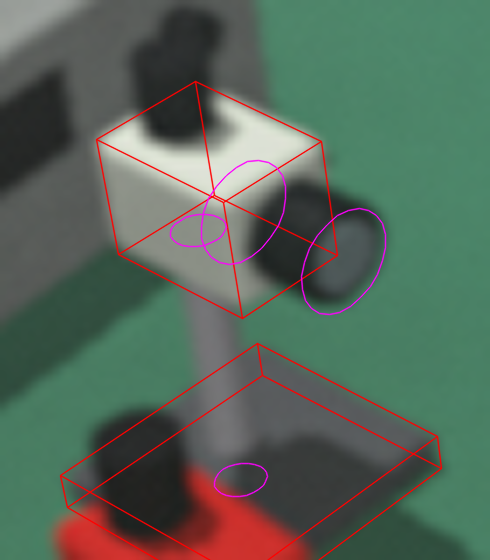

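Run:
```python
from h import *
crop("top",cv2.imread("pics/top0.png"),155,140,185,165,24,"pics/c8.png")
crop("side",cv2.imread("pics/side0.png"),130,208,162,240,18,"pics/c9.png")
```

```text
(no output)
```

View pics/c8.png

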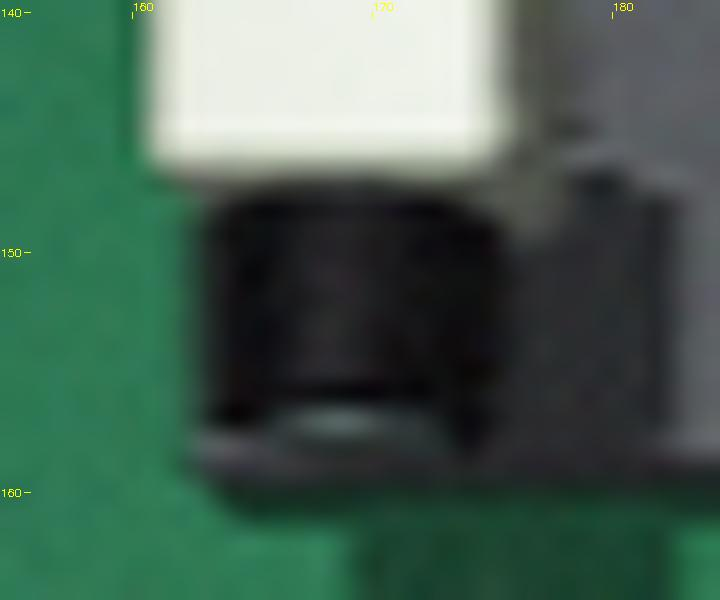

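View pics/c9.png

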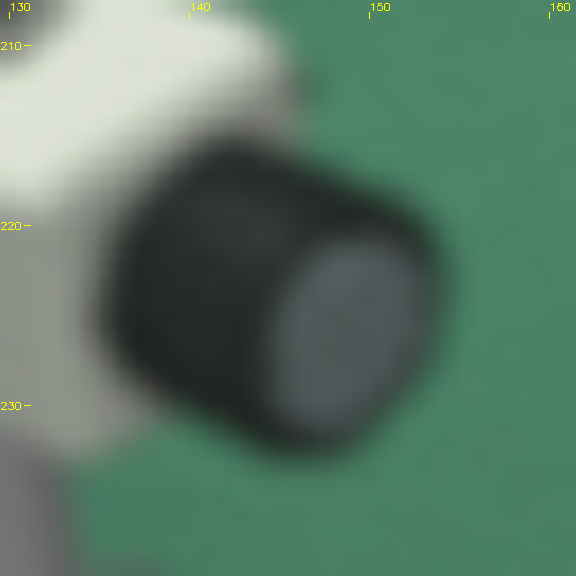

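Run:
```python
from h import *
np.set_printoptions(precision=4,suppress=True)
print(pz("top",169.2,157.5,.14),pz("top",168.9,156.6,.16))
print(pz("side",148.7,226.0,.14),pz("side",148.7,226.0,.142),pz("side",148.7,226.0,.138))
print(pz("top",189.9,146,.016),pz("top",189.9,131.7,.016),pz("top",189.6,159.2,.016))
for q in((.668,.346,.14),(.668,.3475,.14)): print(proj("side",q),proj("top",q))
```

```text
[0.6684 0.3474 0.14  ] [0.6671 0.3445 0.16  ]
[0.6707 0.3454 0.14  ] [0.6685 0.3472 0.142 ] [0.6728 0.3437 0.138 ]
[0.7369 0.299  0.016 ] [0.7897 0.3    0.016 ] [0.6886 0.2992 0.016 ]
[149.3029 226.4848] [169.6348 157.6162]
[148.8593 226.7781] [169.1786 157.6163]
```

Run:
```python
from mv import *
show();plan(np.array([.44,.33,.19]),[0,0,-1],[0,1,0])
```

```text
[0.5549 0.1579 0.1571] x [-0.068  0.335 -0.94 ] y [0.98  0.199 0.   ] F [-0.2 -0.5 -2.6] M [-0.52 -0.26  0.02] w 0.182 t 22.62 j [ 0.53  0.59 -0.97  1.82  0.17  0.92 -0.23]
opt 1 travel [-0.2297  0.3443  0.0659] turn [-0.3046 -0.372   1.7262] rows>=7.5
opt -1 travel [-0.2297  0.3443  0.0659] turn [-0.3927  0.3216 -2.2292] rows>=9.6
pos [0.5549 0.1579 0.1571] F [-0.2 -0.5 -2.6] j [ 0.53  0.59 -0.97  1.82  0.17  0.92 -0.23] w 0.182 t 22.625
```

Request:
{"api": "jog_arm", "payload": {"series": [{"gripper": 0.0,"travel": [-0.02,0.036,0.02],"turn": [-0.0305,-0.0372,0.1726]},{"gripper": 0.0,"travel": [-0.023,0.0344,0.0166],"turn": [-0.0305,-0.0372,0.1726]},{"gripper": 0.0,"travel": [-0.023,0.0344,0.0066],"turn": [-0.0305,-0.0372,0.1726]},{"gripper": 0.0,"travel": [-0.023,0.0344,0.0066],"turn": [-0.0305,-0.0372,0.1726]},{"gripper": 0.0,"travel": [-0.023,0.0344,0.0066],"turn": [-0.0305,-0.0372,0.1726]},{"gripper": 0.0,"travel": [0,0,0],"turn": [0,0,0]}]}}

```text
clock: 23.38
position: [0.4998, 0.2401, 0.1833]
tcp_rot: [0.616, 0.272, 0.714, -0.192]
force: [-0.7, 0.5, -2.3]
gripper_width: 0.18
```

Run:
```python
from mv import *
show();plan(np.array([.44,.335,.19]),[0,0,-1],[0,1,0])
```

```text
[0.4998 0.2401 0.1833] x [-0.094  0.152 -0.984] y [0.626 0.778 0.06 ] F [-0.7  0.5 -2.3] M [-0.25 -0.28 -0.02] w 0.18 t 23.38 j [ 0.37  0.57 -1.1   1.81  0.37  1.06  0.06]
opt 1 travel [-0.1196  0.1898  0.0133] turn [-0.1464 -0.1811  0.8537] rows>=3.7
opt -1 travel [-0.1196  0.1898  0.0133] turn [-0.2322  0.1878 -3.1333] rows>=13.2
pos [0.4998 0.2401 0.1833] F [-0.7  0.5 -2.3] j [ 0.37  0.57 -1.1   1.81  0.37  1.06  0.06] w 0.18 t 23.375
```

Request:
{"api": "jog_arm", "payload": {"series": [{"gripper": 0.0,"travel": [-0.024,0.038,0.003],"turn": [-0.029,-0.036,0.17]},{"gripper": 0.0,"travel": [-0.024,0.038,0.003],"turn": [-0.029,-0.036,0.17]},{"gripper": 0.0,"travel": [-0.024,0.038,0.003],"turn": [-0.029,-0.036,0.17]},{"gripper": 0.0,"travel": [0,0,0],"turn": [0,0,0]}]}}

```text
clock: 23.88
position: [0.4676, 0.2913, 0.1852]
tcp_rot: [0.68, 0.113, 0.72, -0.083]
force: [-0.9, -0.8, -2.3]
gripper_width: 0.184
```

Run:
```python
from mv import *
show();plan(np.array([.44,.345,.19]),[0,0,-1],[0,1,0])
```

```text
[0.4676 0.2913 0.1852] x [-0.05   0.049 -0.998] y [0.275 0.961 0.034] F [-0.9 -0.8 -2.3] M [-0.03 -0.16  0.  ] w 0.184 t 23.88 j [ 0.23  0.57 -1.15  1.82  0.5   1.11  0.21]
opt 1 travel [-0.0552  0.1075  0.0095] turn [-0.0538 -0.0719  0.3533] rows>=1.5
opt -1 travel [-0.0552  0.1075  0.0095] turn [-0.1036  0.0776 -3.6444] rows>=15.3
pos [0.4676 0.2913 0.1852] F [-0.9 -0.8 -2.3] j [ 0.23  0.57 -1.15  1.82  0.5   1.11  0.21] w 0.184 t 23.875
```

Request:
{"api": "jog_arm", "payload": {"series": [{"gripper": 0.0,"travel": [-0.02,0.038,0.003],"turn": [-0.019,-0.025,0.125]},{"gripper": 0.0,"travel": [-0.02,0.038,0.003],"turn": [-0.019,-0.025,0.125]},{"gripper": 0.0,"travel": [-0.01,0.02,0.003],"turn": [-0.01,-0.015,0.08]},{"gripper": 0.0,"travel": [0,0,0],"turn": [0,0,0]}]}}

```text
clock: 24.38
position: [0.4484, 0.3323, 0.187]
tcp_rot: [0.705, 0.011, 0.709, -0.012]
force: [0.1, 0.7, -2.6]
gripper_width: 0.181
```

Run:
```python
from mv import *
show();plan(np.array([.46,.347,.15]),[0,0,-1],[0,1,0])
for n in ('top','side'):
    im,d=eyes.capture(n);cv2.imwrite(f'pics/{n}19.png',im);np.save(f'pics/{n}19.npy',d)
    cv2.imwrite(f'pics/{n}19b.png',cv2.resize(im,(800,600),interpolation=cv2.INTER_CUBIC))
show()
```

```text
[0.4484 0.3323 0.187 ] x [-0.006 -0.001 -1.   ] y [ 0.033  0.999 -0.001] F [ 0.1  0.7 -2.6] M [ 0.14 -0.09 -0.04] w 0.181 t 24.38 j [ 0.12  0.59 -1.17  1.81  0.59  1.16  0.3 ]
opt 1 travel [ 0.0233  0.0293 -0.074 ] turn [ 0.0016 -0.0075  0.0416] rows>=0.7
opt -1 travel [ 0.0233  0.0293 -0.074 ] turn [-1.1700e-02 -2.4000e-03 -3.9584e+00] rows>=16.6
pos [0.4484 0.3323 0.187 ] F [ 0.1  0.7 -2.6] j [ 0.12  0.59 -1.17  1.81  0.59  1.16  0.3 ] w 0.181 t 24.375
[0.4492 0.3312 0.1867] x [-0.006 -0.002 -1.   ] y [ 0.035  0.999 -0.002] F [-0.1  0.2 -2.9] M [ 0.02 -0.14 -0.01] w 0.18 t 24.48 j [ 0.12  0.59 -1.17  1.81  0.59  1.16  0.3 ]
```

View pics/side19b.png

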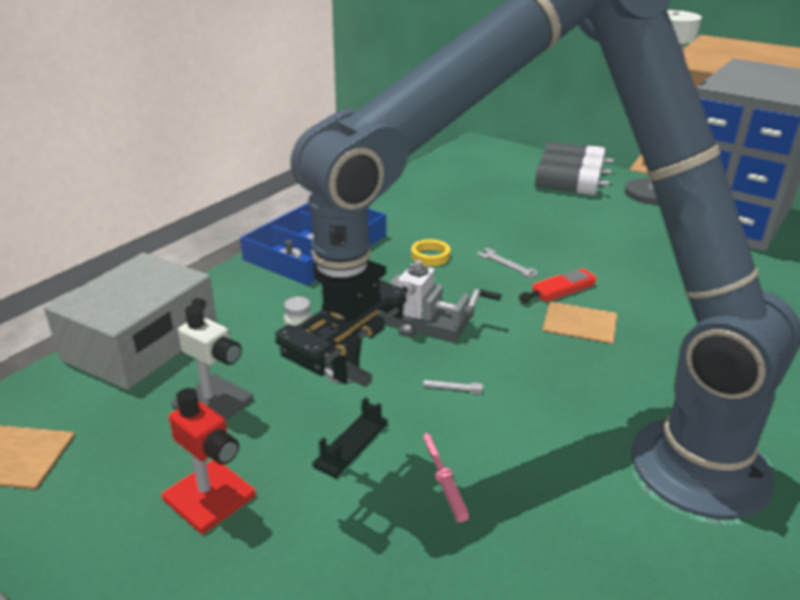

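View pics/top19b.png

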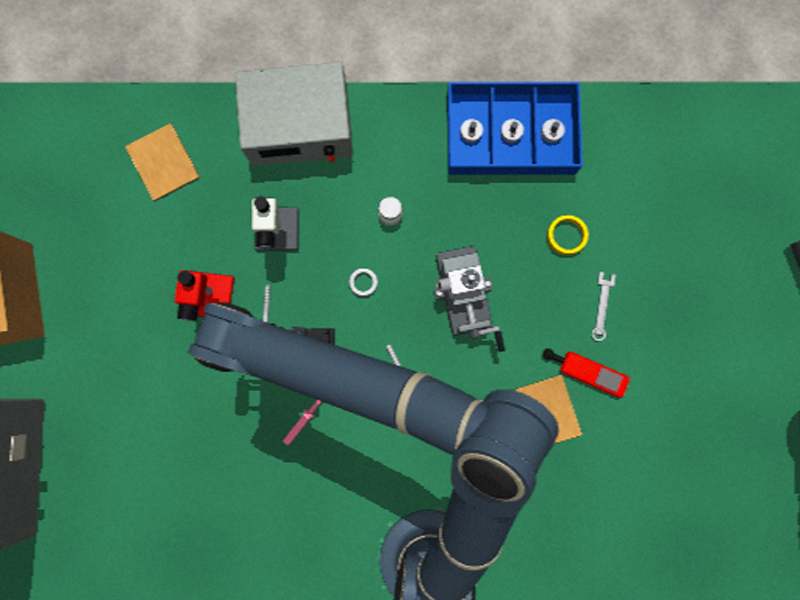

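Request:
{"api": "jog_arm", "payload": {"series": [{"gripper": 0.0,"travel": [0.015,0.028,-0.05],"turn": [0.001,-0.007,0.042]},{"gripper": 0.0,"travel": [0.01,0,-0.055],"turn": [0,0,0]},{"gripper": 0.0,"travel": [0,0,0],"turn": [0,0,0]},{"gripper": 0.0,"travel": [0,0,0],"turn": [0,0,0]}]}}

```text
clock: 24.98
position: [0.4663, 0.3414, 0.1333]
tcp_rot: [0.708, 0.004, 0.707, -0.006]
force: [0.0, 0.7, -1.1]
gripper_width: 0.183
```

Run:
```python
from mv import *
show();plan(np.array([.4955,.347,.1266]),[0,0,-1],[0,1,0])
```

```text
[0.4663 0.3414 0.1333] x [ 0.001 -0.003 -1.   ] y [ 0.013  1.    -0.003] F [ 0.   0.7 -1.1] M [ 0.08 -0.11 -0.01] w 0.183 t 24.98 j [ 0.06  0.67 -1.1   1.82  0.67  1.09  0.27]
opt 1 travel [ 0.0585  0.0112 -0.0135] turn [0.0036 0.0016 0.0168] rows>=0.5
opt -1 travel [ 0.0585  0.0112 -0.0135] turn [ 2.5000e-03 -5.6000e-03 -3.9832e+00] rows>=16.8
pos [0.4663 0.3414 0.1333] F [ 0.   0.7 -1.1] j [ 0.06  0.67 -1.1   1.82  0.67  1.09  0.27] w 0.183 t 24.975
```

Request:
{"api": "jog_arm", "payload": {"series": [{"gripper": 0.0,"travel": [0.02,0.0112,-0.0135],"turn": [0.0036,0.0016,0.0168]},{"gripper": 0.0,"travel": [0.02,0,0],"turn": [0,0,0]},{"gripper": 0.0,"travel": [0,0,0],"turn": [0,0,0]},{"gripper": 0.0,"travel": [0,0,0],"turn": [0,0,0]}]}}

```text
clock: 25.48
position: [0.4892, 0.3477, 0.1285]
tcp_rot: [0.708, 0.001, 0.706, 0.0]
force: [0.1, 0.1, -2.4]
gripper_width: 0.18
```

Run:
```python
from mv import *
show();plan(np.array([.4955,.347,.1266]),[0,0,-1],[0,1,0])
for n in ('top','side'):
    im,d=eyes.capture(n);cv2.imwrite(f'pics/{n}20.png',im);np.save(f'pics/{n}20.npy',d)
crop("side",cv2.imread("pics/side20.png"),100,190,240,300,5,"pics/c7.png")
crop("top",cv2.imread("pics/top20.png"),145,130,205,215,7,"pics/c8.png")
show()
```

```text
[0.4892 0.3477 0.1285] x [ 0.003  0.002 -1.   ] y [0.001 1.    0.002] F [ 0.1  0.1 -2.4] M [ 0.06 -0.13 -0.01] w 0.18 t 25.48 j [ 0.05  0.7  -1.08  1.77  0.69  1.1   0.3 ]
opt 1 travel [ 0.0125 -0.0014 -0.0038] turn [-0.003   0.0038  0.0017] rows>=0.1
opt -1 travel [ 0.0125 -0.0014 -0.0038] turn [ 0.006   0.0047 -3.9982] rows>=16.8
pos [0.4892 0.3477 0.1285] F [ 0.1  0.1 -2.4] j [ 0.05  0.7  -1.08  1.77  0.69  1.1   0.3 ] w 0.18 t 25.475
[0.4892 0.3476 0.1285] x [ 0.003  0.002 -1.   ] y [0.001 1.    0.002] F [ 0.4 -0.4 -2.9] M [ 0.09 -0.14  0.02] w 0.18 t 25.57 j [ 0.05  0.7  -1.08  1.77  0.69  1.1   0.3 ]
```

View pics/c7.png

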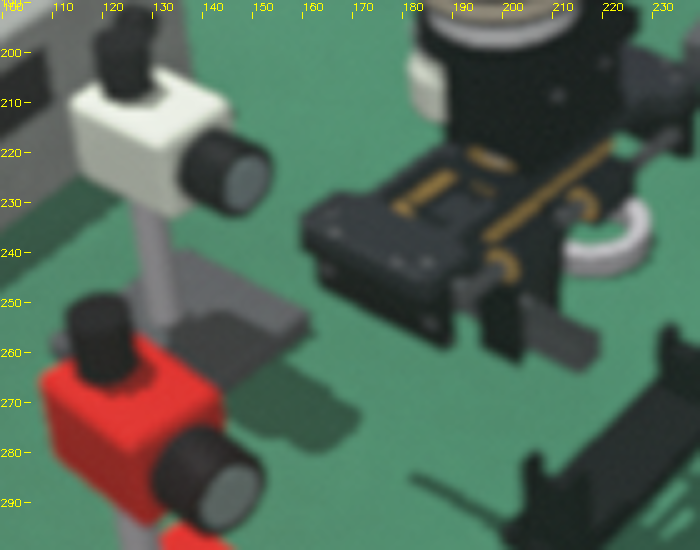

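View pics/c8.png

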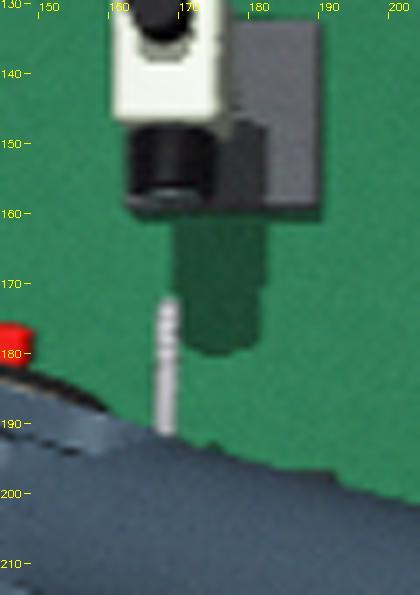

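Run:
```python
from shank import *
from mv import *
np.set_printoptions(precision=4,suppress=True)
print("tip",pz("top",168.5,172.4,.1415)); print("lens c",pz("top",169.2,157.5,.14))
r=shank(20,(164,172,174,192),.1,.19);print(r)
s,p,R=cur();m=R.as_matrix();g=p-m[:,0]*.0134;print("kin tip",g+m[:,2]*.1285)
D=np.load("pics/top20.npy");P=cloud("top",D)
for v in range(172,191,2): print(v,P[v,165:172,2])
im=cv2.imread("pics/top20.png");crop("top",im,158,140,182,195,13,"pics/c8.png")
```

```text
tip [0.6184 0.3482 0.1415]
lens c [0.6684 0.3474 0.14  ]
(array([0.585 , 0.3477, 0.1462]), array([-0.9992,  0.0026, -0.0397]), 49, (np.int64(167), np.int64(169)))
kin tip [0.6177 0.3474 0.1423]
172 [ 0.0021  0.007   1.533   0.0062 -0.0043  0.0025  0.0007]
174 [-0.005   0.0025  0.1442  0.1476  0.1415  0.0008  0.0042]
176 [ 0.0006 -0.0012  0.1467  0.1512  0.1475  0.0057 -0.001 ]
178 [-0.0037  0.002   0.1515  0.143   0.141   0.0068  0.0023]
180 [-0.002  -0.003   0.149   0.1478  0.1469  0.0035  0.0032]
182 [0.0023 0.0034 0.1448 0.1491 0.1456 0.0023 0.0063]
184 [-0.0031  0.0061  0.1463  0.1483  0.1421 -0.0005  0.0021]
186 [-0.0014  0.0046  0.148   0.1475  0.1485  0.005   0.0001]
188 [ 0.0047 -0.001   0.1415  0.1433  0.148  -0.0064  0.0019]
190 [ 0.0002 -0.0018  0.1447  0.1458  0.1441 -0.0019  0.0033]
```

View pics/c8.png

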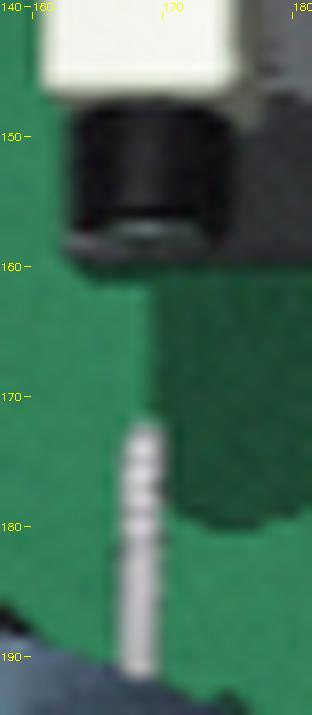

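Request:
{"api": "jog_arm", "payload": {"series": [{"gripper": 0.0,"travel": [0.0118,-0.001,-0.0042],"turn": [-0.003,0.004,0.002]},{"gripper": 0.0,"travel": [0,0,0],"turn": [0,0,0]},{"gripper": 0.0,"travel": [0,0,0],"turn": [0,0,0]}]}}

```text
clock: 25.95
position: [0.4952, 0.3471, 0.1263]
tcp_rot: [0.707, -0.001, 0.707, 0.0]
force: [-0.2, 1.1, -1.6]
gripper_width: 0.181
```

Run:
```python
from shank import *
from mv import *
np.set_printoptions(precision=4,suppress=True)
show()
for n in ('top','side'):
    im,d=eyes.capture(n);cv2.imwrite(f'pics/{n}21.png',im);np.save(f'pics/{n}21.npy',d)
show();s,p,R=cur();m=R.as_matrix();g=p-m[:,0]*.0134;print("kin tip",g+m[:,2]*.1285,s["joint_velocities"])
print(shank(21,(164,170,174,192),.1,.19))
# handle slope in tool frame from side depth
D=np.load("pics/side21.npy");P=cloud("side",D);q=(P-p)@m
M=(abs(q[...,0]+.0214)<.004)&(abs(q[...,1])<.007)&(q[...,2]<-.012)&(q[...,2]>-.045)&(D>0);a=q[M];print(M.sum(),np.polyfit(a[:,2],a[:,0],1) if M.sum()>5 else 0)
crop("top",cv2.imread("pics/top21.png"),158,140,182,195,13,"pics/c8.png")
cv2.imwrite('pics/s21b.png',cv2.resize(cv2.imread('pics/side21.png'),(800,600),interpolation=cv2.INTER_CUBIC))
```

```text
[0.4952 0.3471 0.1263] x [-0.    -0.001 -1.   ] y [-0.001  1.    -0.001] F [-0.2  1.1 -1.6] M [ 0.12 -0.08  0.03] w 0.181 t 25.95 j [ 0.05  0.71 -1.08  1.76  0.7   1.11  0.31]
[0.4953 0.347  0.1263] x [ 0.    -0.001 -1.   ] y [-0.001  1.    -0.001] F [-0.2 -0.2 -2.8] M [ 0.13 -0.06  0.02] w 0.179 t 26.05 j [ 0.05  0.71 -1.08  1.76  0.7   1.11  0.31]
kin tip [0.6238 0.3471 0.1397] [-0.0007 -0.001   0.0001  0.0015 -0.0016  0.0008  0.0009]
(array([0.5915, 0.3477, 0.144 ]), array([-0.9998,  0.0126,  0.0157]), 41, (np.int64(167), np.int64(169)))
58 [-0.0242 -0.0217]
```

View pics/c8.png

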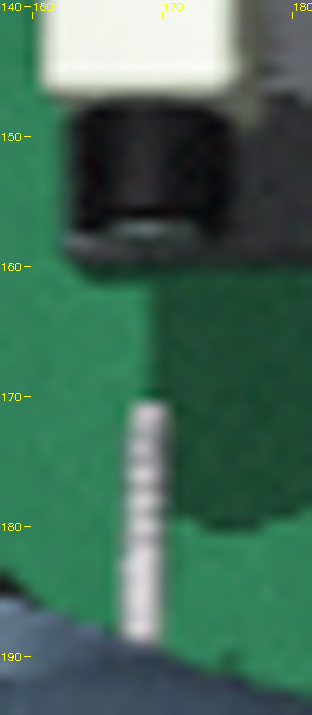

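View pics/s21b.png

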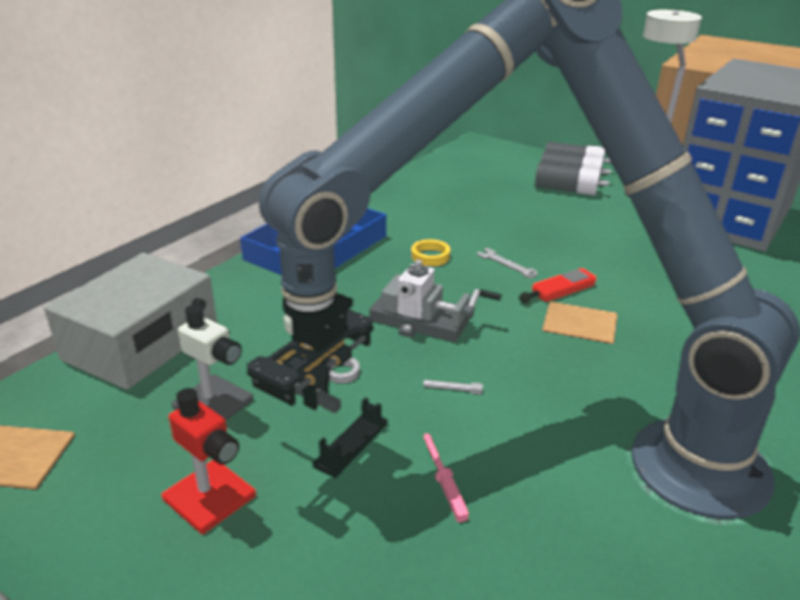

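```bash
python3 -c "
from mv import *
show()
print(job.sign_off())"
```

```text
[0.4953 0.347  0.1263] x [ 0.    -0.001 -1.   ] y [-0.001  1.    -0.001] F [-0.2 -0.2 -2.8] M [ 0.13 -0.06  0.02] w 0.179 t 26.05 j [ 0.05  0.71 -1.08  1.76  0.7   1.11  0.31]
the job is handed in; nothing more can be done
None
```

I completed every step and handed the job in at 26 s. The arm is still holding the rod in front of the white reader's lens. The crank angle is the one thing I could not confirm.

- **Vise:** I turned the crank over the top until the jaw bit on the housing, pressed it on and released it. I then gripped it again and pressed on to about 28 N. The pictures show the jaw flush on the housing and the crank at the same angle after both releases. The last picture still shows the housing clamped.
- **Force limit exceeded:** My first push peaked at about 40 N on the wrist for a moment, and later ones reached about 28 N. Both are over the advised 25 N at the knob.
- **Crank angle uncertain:** My estimates of where it rests range from 2.45 to 2.51 rad, against a bite point of about 2.46. It appears to have sprung back part of the extra 0.1 rad when I let go.
- **Rod:** I lifted it from the cradle and slid it into the tube with almost no force. It stopped hard at 84.4 mm, where the collar should stop at 85 mm, with about 8 N along the axis. I then drew it out; its tip was about 60 mm clear of the mouth.
- **Reading point:** The arm's own position reading puts the tip at (0.6238, 0.3471, 0.1397) m, against my estimate of (0.624, 0.347, 0.140). The top camera agreed to about 1 mm just before the last 6 mm move. The two cameras place the lens about 2 mm apart in x and in y.
- **Level:** The tool points straight down. Depth readings of rod tilt came out between −2.3° and +1.4° with mixed signs, so level is good only to about that noise.
- **Other things:** The arm was still, and the last side picture shows the bystanders where they were.

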